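Load cast sample tiles onto the curing bed with a spatula

ROBOT

A 6-joint arm with a two-finger parallel gripper is mounted at the origin on the work surface. World frame = base frame: x ahead of the robot, y to its left, z up, the work surface at z = 0. Lengths are in mm, angles in rad, forces in N, time in s.
With the tool pointing down it reaches from about 400 to 825 mm from the base axis. Payload 7 kg.
Tool frame: the origin (TCP) lies midway between the tips of the shut fingers; the grasp point (between the pads) lies 19 mm behind it; z points along the fingers, y is the direction in which the jaws open and shut (so a half turn about z gives the same grasp; the last joint's range is limited). The gripper opens to 88 mm and grips with 3 to 60 N. Pads are 19 mm wide; open, the fingers measure 130 mm over their backs; the gripper's body (78 mm by 193 mm) begins 47 mm behind the grasp point.
Start: joints at [-0.975, 0.359, 0.012, 0, -1.224, -0.288], TCP at [204.473, -643.262, 226.561] pointing down, gripper open.
Joint ranges: [-3.07, 3.07], [-1.43, 2.12], [-1.02, 1.25], [-3.03, 1.67], [-3.05, -0], [-3.03, 3.03]. Speed limits (rad/s): [2.39, 2.39, 3.01, 3.14, 3.14, 3.14].

INTERFACE

Orientations are given as a 3x3 rotation matrix whose columns are the frame's x, y, z axes.
In Python, from plant import r gives the robot as it stands.
- The arm moves only by the tool jog_arm, never from a script. Its argument "commands" is a list that holds one entry, the list of rows, each a list of 7 numbers: the shift along the tool's x, y, z each as a share of 0.5 m, from -1 to 1, then the turn, a rotation vector about the tool's x, y, z each as a share of 90 degrees, from -1 to 1, then the closure, from 0 (fully open) to 1 (shut). In form: [[[dx, dy, dz, rx, ry, rz, hand], ...]]. A call has 1 to 20 rows; each row is the pose to reach, as a shift and turn from the pose commanded when the call began, along the tool's axes at that moment; what a row does not reach only later rows make up. A row lasts 1/10 s, in which the tool goes at most 50 mm and 8.59 degrees, less where a joint would pass 70% of its speed; a pose out of reach is approached as far as the arm can. A call with a number of a shift or a turn outside -1 to 1 is refused whole. A call with a gripper value outside its range is refused whole. The fingers move at their own pace and stop on an object; "grip_force" is the grip in N (left out, the last holds). Time passes only in rows, so rows that repeat a pose let the fingers close. It gives the time, the measured TCP pose, the force and the opening at its end, in the units of the state.
- r.state(): the state, without advancing time (a new reading comes with each control period).
- r.camera(name): name is "scene" or "top"; returns a dict with "color" (400x640x3 uint8, red, green, blue), "camera_matrix" (3x3 intrinsics, pixels), "cam_to_world" (4x4, takes a point from camera to world coordinates). Camera axes: x right, y down, z forward; pixel columns grow to the right and rows downward; lengths in mm; the calibration is good to about 2 mm. A picture is of the moment at which its call begins. There is no depth.
- r.hand_in(): hands the job in, once; it reports no verdict.
The state is a dict: "t": time; "joint_positions": joint angles; "joint_velocities": joint speeds; "effort": joint torques, N m; "position": TCP position; "tcp_rot": TCP orientation; "wrist_force": force on the tool from outside, world axes, zero at the start; "ft_torque": the same for the moment, N m; "opening": finger opening in mm.
Only numpy, scipy, OpenCV 4.12 (cv2) and the standard library are available. Lean on these libraries where they do the work, as an engineer would, in place of code of your own. Each camera call takes 0.05 s, during which the arm holds its last target.

TASK

Push the red lamp lever all the way over to off (it must be off whenever a tile is lifted), then move every cast tile from the grey mat to the LED curing bed, one flat in each yellow bay, centred and square, any tile in any bay: slide the spatula's blade under the tile between its runners, lift it and carry it over, and never touch the tacky tiles with the gripper. When all are in place, slide the spatula flat into the grooves of its wooden holder, fully home against the stop, let go of it, and only then push the lamp lever all the way back to on. Leave the two cups, the spool and the marker where they are.

Things in the scene. Friction and masses are not known exactly. Their poses are not given: they have to be found in the camera images.
- tile_a: green resin tile, 80 mm along x, 90 along y, 90 g; may be absent. Slab 9 to 15 mm above its underside, on two runners 10 mm wide, 9 mm high, along x at both y edges (white stripes on top show them): between them a tunnel 70 mm wide, 9 mm high, open at both x ends, for the blade. Relief on top to 22 mm. Starts flat on the grey mat, left of the strip. Origin: centre of underside; z up
- tile_b: orange resin tile, 80 mm along x, 90 along y, 90 g; may be absent. Slab 9 to 15 mm above its underside, on two runners 10 mm wide, 9 mm high, along x at both y edges (white stripes on top show them): between them a tunnel 70 mm wide, 9 mm high, open at both x ends, for the blade. Relief on top to 22 mm. Starts flat on the grey mat, left of the strip. Origin: centre of underside; z up
- tile_c: blue resin tile, 80 mm along x, 90 along y, 90 g; may be absent. Slab 9 to 15 mm above its underside, on two runners 10 mm wide, 9 mm high, along x at both y edges (white stripes on top show them): between them a tunnel 70 mm wide, 9 mm high, open at both x ends, for the blade. Relief on top to 22 mm. Starts flat on the grey mat, left of the strip. Origin: centre of underside; z up
- spatula: steel spatula, red handle, 200 g, lies with its blade flat on the table. Blade 100 mm along x, 50 wide, 3 thick. Origin: centre of the blade's underside; x to the tip, z up. Balances at x = -22 mm, stands by itself on its blade
- spatula_grip (a point): point to grip: in the spatula's frame x = -64, z = 55 mm, on the axis of the handle, a bar 22 mm wide and 22 mm high along x from -143 to -47 mm. A neck 14 mm wide at x about -51 mm rises from the blade's rear end to the handle
- spatula_tip (a point): middle of the blade's front edge, at its underside: x = 50 mm in the spatula's frame
- dock: wooden spatula holder, fixed, right of the bed. Origin on the table; x = the way the blade slides in. Floor 16 mm above the table, x -40 to 50 mm. Grooves 9 mm high, 58 mm apart wall to wall, under lips reaching 12 mm inward from the mouth at x = -30 to the stop at x = 50 mm; open above in the middle. Lips' tops at 32 mm
- dock_stop (a point): middle of the stop's face at the level of the holder's floor: x = 50, z = 16 mm in the dock's frame, x as the dock's x. The blade's tip belongs here, the blade lying on the floor under the lips
- bed: LED curing bed: black panel 140 x 330 mm flush with the table, three bays outlined in yellow, 105 mm apart along its y. x points away from the robot. Origin: panel centre at table height. Behind the bays a grey lamp bar 50 mm high, x 75 to 115 mm, 330 mm long, carries the lamp lever
- bay0 (a point): centre of the left (+y) bay, at table height; outline 90 x 98 mm
- bay1 (a point): centre of the middle bay
- bay2 (a point): centre of the right (-y) bay
- lamp (a joint): angle of the red lamp lever on top of the lamp bar: 0 = off, leaning to the bed's +y; 1.0 = on, leaning to the bed's -y. It starts on. Push it near its tip; it stays where it is left. The lever is 60 mm long; its tip swings over about 60 mm.
- lamp_tip (a point): the lever's upper end
- strip: aluminium strip fixed on the table between casting mat and curing bed: 400 mm along x, 14 mm wide, 15 mm high. Origin: centre of its underside
- coffee_cup: navy paper cup with white lid, 116 mm high; bystander, leave alone. Origin: centre of its underside
- clear_cup: clear plastic cup, 100 mm high; bystander, leave alone. Origin: centre of its underside
- spool: white spool, 36 mm across, 25 mm high; bystander, leave alone. Origin: centre of its underside
- marker: blue marker, 120 mm long, 13 mm thick; bystander, leave alone. Origin: centre of its underside
Mind the look-alikes: they are no part of the job. Of the things that look like the tile_a, take the one that is farthest to the robot's right at the start.

How it is judged:
By the outcome, as a careful person would: the job done as asked, in the order asked, and still so for the second after the job is handed in, with the robot touching nothing.
Of tile_a, tile_b, tile_c only 2 to 3 are there at a start; the rules pass over those that are not, and their reading is None.
At some moment in a run one of tile_a, tile_b, tile_c may be knocked a few centimetres aside while the robot is not near it.
It also fails if it takes over 210 s, if anything falls off the work surface, if the arm or the gripper's body presses on something with over 40 N, if the wrist force passes 120 N, or if a joint passes its speed limit or range.

## Working session

There is one attempt and no reset: what is moved stays moved. The work goes in short steps, Python scripts to look and compute and a tool call to move; the robot and the scene stay as the last step left them, time stands still between calls to the robot, and variables do not carry over. Pictures are saved under pics/ and viewed, and the job is handed in when it is done.

Besides the shell and the picture viewer there is one more tool, called after "Emit:" by a JSON object that holds its "api" and its "payload". jog_arm: Moves the arm, as the interface text tells. Its arguments: {"type":"object","properties":{"commands":{"type":"array"},"grip_force":{"type":"number"}},"required":["commands"]}

```bash
ls; mkdir -p pics; python3 - <<'E'
from plant import r
import cv2,json
s=r.state();print(s)
for n in("scene","top"):
    c=r.camera(n);cv2.imwrite(f"pics/{n}0.png",c["color"][:,:,::-1]);print(n,c["camera_matrix"].tolist(),c["cam_to_world"].round(4).tolist())
E
```

```text
pics
{'t': 0.0, 'joint_positions': array([-9.74906632e-01,  3.59386588e-01,  1.10938164e-02, -3.60577224e-04,
       -1.22411632e+00, -2.88092356e-01]), 'joint_velocities': array([-0.00038254, -0.00076326,  0.00195873,  0.0006667 ,  0.0008464 ,
       -0.00013725]), 'effort': array([ 1.49039308e-03, -5.82712018e+01,  2.93055385e+01,  6.99716359e+00,
        6.83041246e-03, -1.23744012e-04]), 'position': array([ 204.32783737, -642.82693193,  225.63622397]), 'tcp_rot': array([[-9.53040352e-01, -3.02842696e-01, -6.24469676e-04],
       [-3.02843310e-01,  9.53039141e-01,  1.52512097e-03],
       [ 1.33272296e-04,  1.64261829e-03, -9.99998642e-01]]), 'wrist_force': array([-0.20632399,  0.34751237, -0.04317836]), 'ft_torque': array([0.01937659, 0.04286409, 0.0480275 ]), 'opening': 87.70041202177312}
scene [[370.19449214102497, 0.0, 314.35684355488866], [0.0, 370.19449214102497, 199.65866157371508], [0.0, 0.0, 1.0]] [[0.0448, 0.7824, -0.6212, 1098.5521], [0.9989, -0.0269, 0.0383, 8.651], [0.0132, -0.6222, -0.7827, 972.9021], [0.0, 0.0, 0.0, 1.0]]
top [[377.97429377482325, 0.0, 320.0963355279509], [0.0, 377.97429377482325, 194.05083437521375], [0.0, 0.0, 1.0]] [[0.021, -0.9895, 0.1428, 287.8575], [-0.9998, -0.0217, -0.003, 22.4917], [0.0061, -0.1427, -0.9897, 1259.019], [0.0, 0.0, 0.0, 1.0]]
```

View pics/scene0.png

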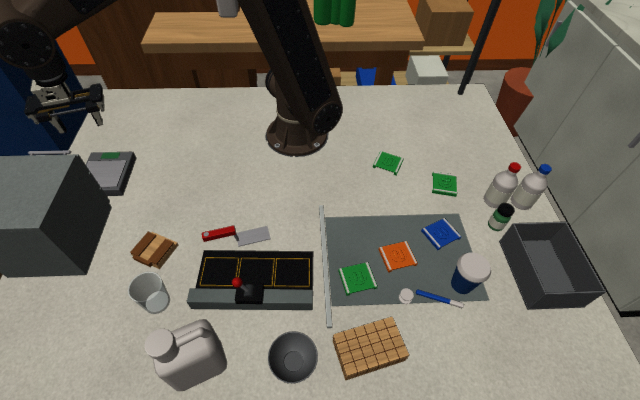

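View pics/top0.png

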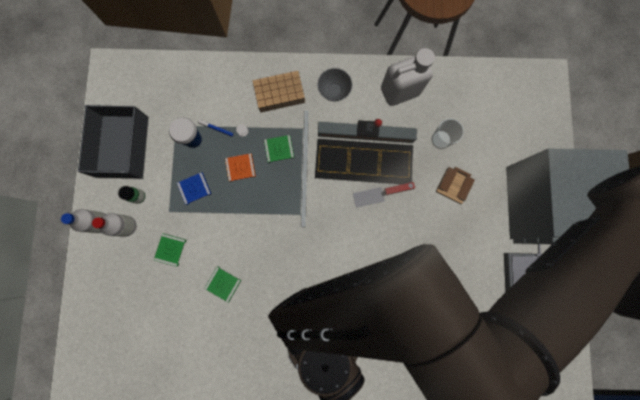

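The scene has three green tile look-alikes in the top view: (279,148), (170,250) and (223,284). The one at (279,148) is farthest to the robot's right and is the only one on the mat, so it fits. I'll confirm it in enlarged crops.

```bash
cat > h.py <<'E'
import numpy as np,cv2
from plant import r
def px2w(c,uv,z):
    K=c["camera_matrix"];T=c["cam_to_world"]
    uv=np.atleast_2d(uv).astype(float)
    d=np.c_[(uv[:,0]-K[0,2])/K[0,0],(uv[:,1]-K[1,2])/K[1,1],np.ones(len(uv))]@T[:3,:3].T
    return T[:3,3]+d*((z-T[2,3])/d[:,2:3])
def w2px(c,P):
    K=c["camera_matrix"];T=c["cam_to_world"]
    p=(np.atleast_2d(P)-T[:3,3])@T[:3,:3]
    return np.c_[K[0,0]*p[:,0]/p[:,2]+K[0,2],K[1,1]*p[:,1]/p[:,2]+K[1,2]]
def crop(c,name,u0,v0,u1,v1,k,polys=[],grid=10):
    im=cv2.resize(np.ascontiguousarray(c["color"][v0:v1,u0:u1,::-1]),None,fx=k,fy=k,interpolation=cv2.INTER_CUBIC)
    for P in polys:
        q=((w2px(c,P)-[u0,v0]+0.5)*k).round().astype(int)
        cv2.polylines(im,[q],True,(255,0,255),1)
    if grid:
        for u in range(u0-u0%grid+grid,u1,grid): cv2.putText(im,str(u),((u-u0)*k,9),0,.33,(0,255,255),1);cv2.line(im,((u-u0)*k+k//2,10),((u-u0)*k+k//2,15),(0,255,255),1)
        for v in range(v0-v0%grid+grid,v1,grid): cv2.putText(im,str(v),(0,(v-v0)*k+k//2+4),0,.33,(0,255,255),1);cv2.line(im,(24,(v-v0)*k+k//2),(29,(v-v0)*k+k//2),(0,255,255),1)
    cv2.imwrite("pics/"+name+".png",im)
def rect(x,y,a,lx,ly,z,ox=0,oy=0):
    R=np.array([[np.cos(a),-np.sin(a)],[np.sin(a),np.cos(a)]])
    q=np.array([[-lx,-ly],[lx,-ly],[lx,ly],[-lx,ly]])/2+[ox,oy]
    q=q@R.T+[x,y]
    return np.c_[q,np.full(4,z)]
E
python3 - <<'E'
from h import *
t=r.camera("top");s=r.camera("scene")
crop(t,"t1",165,115,315,220,5);crop(t,"t2",295,110,485,220,4)
crop(s,"s1",320,210,480,310,5);crop(s,"s2",125,210,335,320,3)
E
```

```text
(no output)
```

View pics/t1.png

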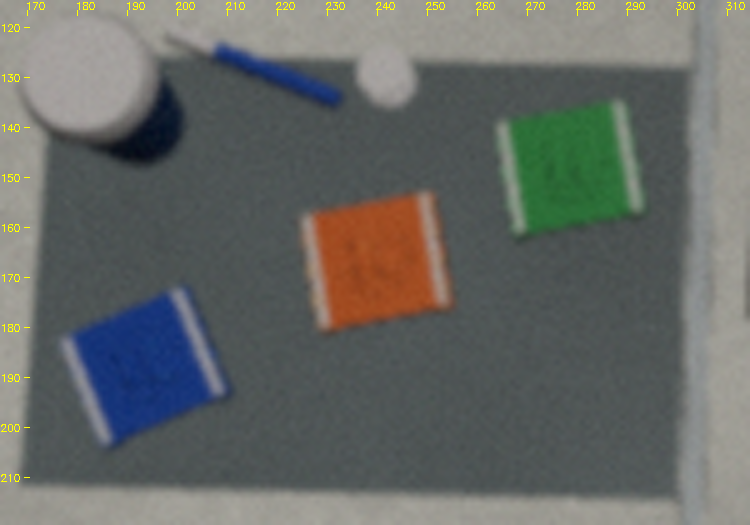

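View pics/t2.png

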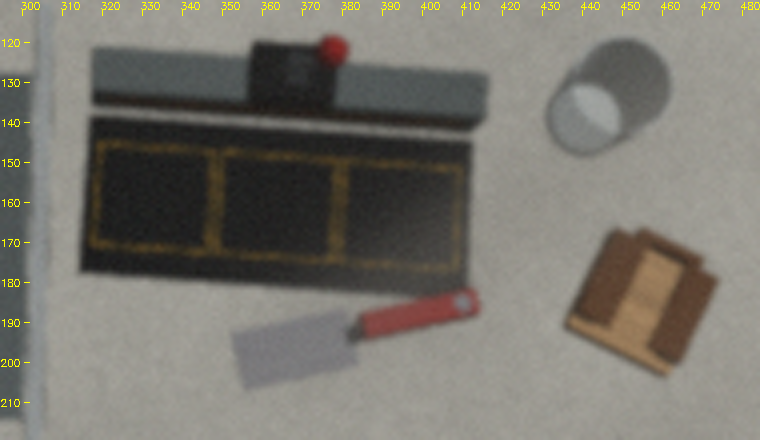

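View pics/s1.png

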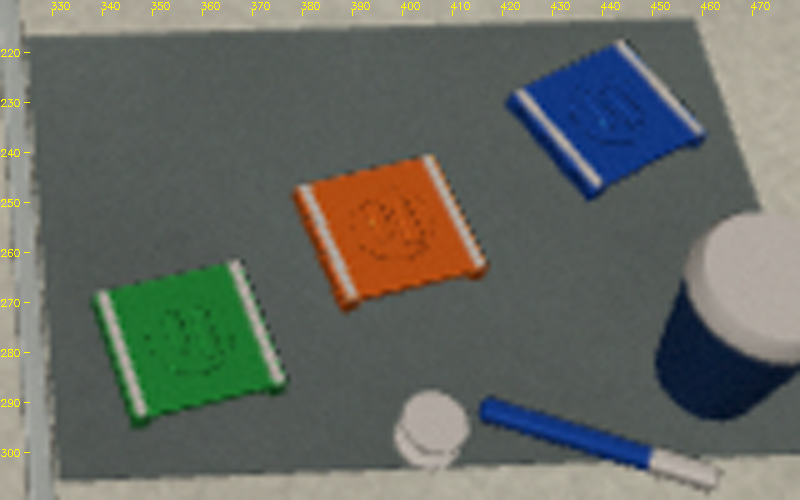

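View pics/s2.png

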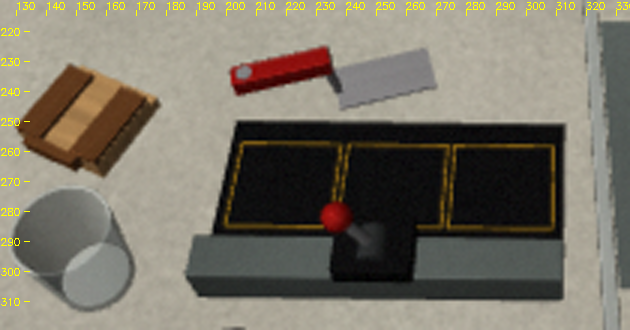

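The crop confirms that the green tile at top (279,148) is on the mat with its white runner stripes, near the strip. The orange tile is at (239,167) and the blue one at (194,188). The spatula's blade tip points left (+y). Next I'll look closer at the dock and the lever.

```bash
python3 - <<'E'
from h import *
t=r.camera("top");s=r.camera("scene")
crop(t,"t3",430,160,485,210,8);crop(s,"s3",120,225,190,275,8)
crop(t,"t4",345,110,425,150,8);crop(s,"s4",220,265,280,310,8)
a=[cv2.imread(f"pics/{n}.png") for n in("t3","s3","t4","s4")]
def st(p,q):
    H=max(p.shape[0],q.shape[0]);W=p.shape[1]+q.shape[1]
    o=np.zeros((H,W,3),np.uint8);o[:p.shape[0],:p.shape[1]]=p;o[:q.shape[0],p.shape[1]:]=q;return o
cv2.imwrite("pics/d.png",cv2.resize(st(a[0],a[1]),None,fx=.8,fy=.8));cv2.imwrite("pics/l.png",cv2.resize(st(a[2],a[3]),None,fx=.7,fy=.7))
E
```

```text
(no output)
```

View pics/t3.png

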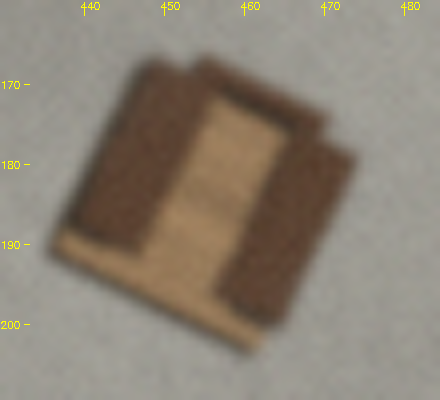

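View pics/s3.png

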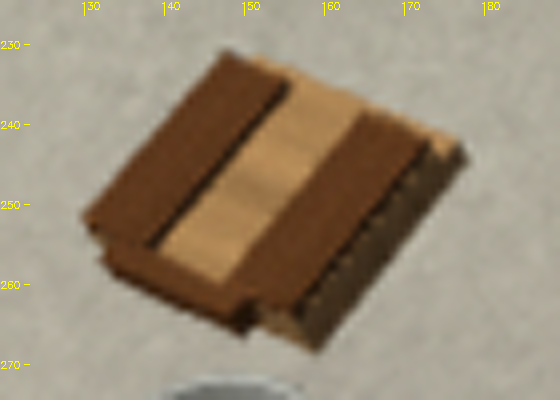

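View pics/l.png

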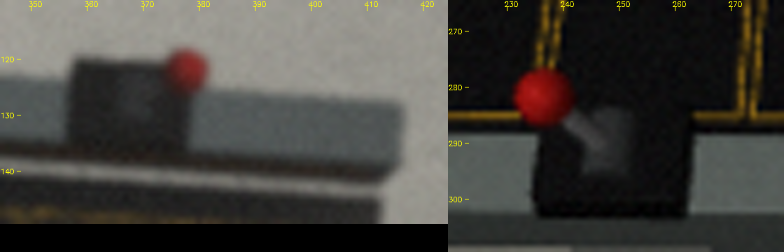

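```bash
cat > fit.py <<'E'
from h import *
from scipy.optimize import least_squares
def fit(obs,x0):
    """obs: list of (cam, local Nx3, px Nx2) ; returns x,y,yaw per joint fit, rms px"""
    def f(p,o=obs):
        c,s_=np.cos(p[2]),np.sin(p[2]);R=np.array([[c,-s_,0],[s_,c,0],[0,0,1]])
        return np.concatenate([(w2px(cam,np.array(L)@R.T+[p[0],p[1],0])-np.array(q)).ravel() for cam,L,q in o])
    a=[];
    for o in [obs]+[[o] for o in obs]:
        s=least_squares(lambda p:f(p,o),x0,x_scale=[10,10,.1]);a.append((s.x[0].round(1),s.x[1].round(1),np.degrees(s.x[2]).round(2),round(np.sqrt(np.mean(s.fun**2)),2)))
    return a
E
cat > fits0.py <<'E'
from fit import *
t=r.camera("top");s=r.camera("scene")
T=lambda a,k,u,v:np.array(a)/k+[u-.5,v-.5]
t1=lambda a:T(a,5,165,115); s1=lambda a:T(a,5,320,210); t2=lambda a:T(a,4,295,110); s2=lambda a:T(a,3,125,210)
# tile corner order in top: (left=+y,far=+x),( -y,+x),(-y,-x),(+y,-x)
L=[[40,45,15],[40,-45,15],[-40,-45,15],[-40,45,15]]
Ls=[[-40,-45,15],[-40,45,15],[40,45,15],[40,-45,15]]
for n,a,b,x0 in [("green",[(498,122),(622,101),(643,212),(517,236)],[(96,293),(240,261),(285,381),(137,416)],(450,150,0)),
 ("orange",[(303,214),(432,192),(453,306),(322,330)],[(298,187),(432,156),(486,264),(349,300)],(400,280,0)),
 ("blue",[(62,338),(182,288),(230,392),(107,445)],[(513,92),(625,41),(704,132),(600,187)],(330,430,0))]:
    print(n,fit([(t,L,t1(a)),(s,Ls,s1(b))],x0))
P=[[70,165,0],[70,-165,0],[-70,-165,0],[-70,165,0]]
print("panel",fit([(t,P,t2([(91,116),(472,141),(466,296),(80,271)])),(s,[[-70,-165,0],[-70,165,0]],s2([(237,122),(565,124)]))],(430,-100,0)))
Y=[[45,154,0],[45,-154,0],[-45,-154,0],[-45,154,0]]
print("bays",fit([(t,Y,t2([(94,141),(463,166),(459,270),(90,247)])),(s,[Y[2],Y[3],Y[0],Y[1]],s2([(239,143),(555,145),(554,230),(222,229)]))],(430,-100,0)))
B=[[50,25,3],[50,-25,3],[-50,25,3],[-50,-25,3]]
print("spat",fit([(t,B,t2([(247,390),(231,334),(358,364),(346,309)])),(s,[B[0],B[1],B[3]],s2([(427,47),(437,86),(340,108)]))],(300,-100,1.4)))
D=[[-30,17,32],[-30,-17,32]]
print("dock",fit([(t,D,[(447.5,191),(456,196.5)]),(s,[],np.zeros((0,2)))][:1],(320,-400,-.5)))
for z,q in((32,[(447.5,191),(456,196.5),(439,188),(463.5,200)]),(16,[(435.5,191.5),(461,203.5)])): print(px2w(t,q,z).round(1).tolist())
# scene dock: lip corners z32
print(px2w(s,[(154.5,234.5),(163.5,239),(138,255.5),(172,242),(156,263),(147,231),(130,251.5)],32).round(1).tolist())
print("scene floor corner",px2w(s,[(176.5,243)],16))
# lever ball
for z in(90,100,110): print(z,px2w(t,[(376.5,121)],z),px2w(s,[(236,281.5)],z))
# bystanders
E
python3 fits0.py
```

```text
green [(np.float64(621.9), np.float64(164.1), np.float64(11.74), np.float64(0.53)), (np.float64(621.7), np.float64(162.7), np.float64(11.84), np.float64(0.46)), (np.float64(621.9), np.float64(165.2), np.float64(11.64), np.float64(0.43))]
orange [(np.float64(554.9), np.float64(291.6), np.float64(12.57), np.float64(0.58)), (np.float64(554.8), np.float64(289.4), np.float64(12.01), np.float64(0.24)), (np.float64(554.7), np.float64(293.4), np.float64(13.03), np.float64(0.45))]
blue [(np.float64(480.1), np.float64(442.6), np.float64(25.8), np.float64(0.76)), (np.float64(479.9), np.float64(440.0), np.float64(25.88), np.float64(0.48)), (np.float64(479.5), np.float64(445.1), np.float64(25.69), np.float64(0.58))]
panel [(np.float64(587.0), np.float64(-126.9), np.float64(-2.68), np.float64(0.52)), (np.float64(587.3), np.float64(-128.0), np.float64(-2.57), np.float64(0.52)), (np.float64(586.5), np.float64(-125.0), np.float64(-2.53), np.float64(0.04))]
bays [(np.float64(586.7), np.float64(-126.9), np.float64(-2.43), np.float64(0.71)), (np.float64(586.8), np.float64(-127.3), np.float64(-2.49), np.
[... 452 characters left out ...]
430.1), np.float64(-32.72), np.float64(0.15))]
[[484.3, -400.2, 32.0], [466.6, -427.6, 32.0], [493.6, -372.4, 32.0], [455.5, -451.9, 32.0]]
[[484.3, -365.6, 16.0], [445.8, -449.4, 16.0]]
[[468.8, -430.8, 32.0], [485.8, -400.7, 32.0], [539.5, -462.0, 32.0], [497.2, -373.6, 32.0], [566.0, -405.2, 32.0], [455.3, -456.1, 32.0], [525.3, -488.4, 32.0]]
scene floor corner [[ 491.06005915 -365.96271593   16.        ]]
90 [[ 697.96756287 -157.5062174    90.        ]] [[ 660.75884889 -162.67031172   90.        ]]
100 [[ 694.4594068  -155.96648266  100.        ]] [[ 665.71741931 -160.72987836  100.        ]]
110 [[ 690.95125072 -154.42674793  110.        ]] [[ 670.67598972 -158.789445    110.        ]]
```

```bash
cat >> h.py <<'E'
from scipy.spatial.transform import Rotation as Ro
def Rd(phi):
    p=np.radians(phi);x=np.array([np.cos(p),np.sin(p),0]);z=np.array([0,0,-1.]);return np.c_[x,np.cross(z,x),z]
def go(targets,st=None):
    s=st or r.state();R0=s["tcp_rot"];p0=s["position"]
    R=np.array(R0)
    print("t",round(s["t"],2),"p",p0.round(1),"phi",np.degrees(np.arctan2(R[1,0],R[0,0])).round(2),"open",round(s["opening"],1),"F",s["wrist_force"].round(1))
    for x,y,z,phi in targets:
        d=R.T@(np.array([x,y,z])-p0)/500
        w=Ro.from_matrix(R.T@Rd(phi)).as_rotvec()/np.pi*2
        print((x,y,z,round(phi,1)),"->",d.round(4).tolist(),w.round(4).tolist(),"n~",int(np.ceil(max(np.linalg.norm(d)*10,np.linalg.norm(w)*90/8.59))))
E
python3 - <<'E'
from h import *
t=r.camera("top")
print(px2w(t,[(507,155),(510,243),(548,150)],150).round(0).tolist())
go([(380,-430,290,190),(682,-215,230,180),(682,-215,118,180)])
E
```

```text
[[579.0, -542.0, 150.0], [316.0, -538.0, 150.0], [598.0, -668.0, 150.0]]
t 0.45 p [ 204.4 -643.2  226.5] phi -162.37 open 87.3 F [ 0.8 -0.5 -0.3]
(380, -430, 290, 190) -> [-0.4638, 0.3001, -0.127] [0.0001, -0.0, 0.0848] n~ 6
(682, -215, 230, 180) -> [-1.1697, 0.5269, -0.007] [0.0001, -0.0, 0.1959] n~ 13
(682, -215, 118, 180) -> [-1.1697, 0.5268, 0.217] [0.0001, -0.0, 0.1959] n~ 14
```

Emit:
{"api": "jog_arm", "payload": {"commands": [[[0,0,-0.127,0,0,0,1],[-0.15,0.15,-0.127,0,0,0,1],[-0.464,0.3,-0.127,0,0,0.085,1],[-0.464,0.3,-0.127,0,0,0.085,1],[-0.464,0.3,-0.127,0,0,0.085,1],[-0.464,0.3,-0.127,0,0,0.085,1],[-0.464,0.3,-0.127,0,0,0.085,1],[-0.464,0.3,-0.127,0,0,0.085,1]]]}}

```text
t: 1.25
position: [382.4, -427.6, 290.6]
tcp_rot: [[-0.984, -0.177, 0.001], [-0.177, 0.984, -0.0], [-0.001, -0.001, -1.0]]
wrist_force: [-1.0, 0.6, 0.5]
opening: 29.1
```

```bash
python3 -c "
from h import *
go([(682,-215,230,180),(682,-215,118,180)])"
```

```text
t 1.25 p [ 382.4 -427.6  290.6] phi -169.79 open 29.1 F [-1.   0.6  0.5]
(682, -215, 230, 180) -> [-0.6649, 0.3125, 0.122] [-0.0003, 0.0008, 0.1134] n~ 8
(682, -215, 118, 180) -> [-0.6646, 0.3126, 0.346] [-0.0003, 0.0008, 0.1134] n~ 9
```

Emit:
{"api": "jog_arm", "payload": {"commands": [[[-0.665,0.312,0.1,0,0,0.113,1],[-0.665,0.312,0.1,0,0,0.113,1],[-0.665,0.312,0.1,0,0,0.113,1],[-0.665,0.312,0.1,0,0,0.113,1],[-0.665,0.312,0.1,0,0,0.113,1],[-0.665,0.312,0.1,0,0,0.113,1],[-0.665,0.312,0.1,0,0,0.113,1],[-0.665,0.312,0.1,0,0,0.113,1],[-0.665,0.312,0.1,0,0,0.113,1],[-0.665,0.312,0.346,0,0,0.113,1],[-0.665,0.312,0.346,0,0,0.113,1],[-0.665,0.312,0.346,0,0,0.113,1],[-0.665,0.312,0.346,0,0,0.113,1],[-0.665,0.312,0.346,0,0,0.113,1]]]}}

```text
t: 2.65
position: [680.6, -220.0, 118.2]
tcp_rot: [[-1.0, 0.004, 0.0], [0.004, 1.0, -0.001], [-0.0, -0.001, -1.0]]
wrist_force: [-0.6, -0.6, 1.5]
opening: 0.6
```

```bash
python3 -c "
from h import *
go([(682,-180,118,178),(682,-123,118,178)])
crop(r.camera('scene'),'a1',180,200,330,310,5)"
```

```text
t 2.65 p [ 680.6 -220.   118.2] phi 179.79 open 0.6 F [-0.6 -0.6  1.5]
(682, -180, 118, 178) -> [-0.0025, 0.08, 0.0004] [-0.0005, 0.0003, 0.0199] n~ 1
(682, -123, 118, 178) -> [-0.0021, 0.194, 0.0003] [-0.0005, 0.0003, 0.0199] n~ 2
```

View pics/a1.png

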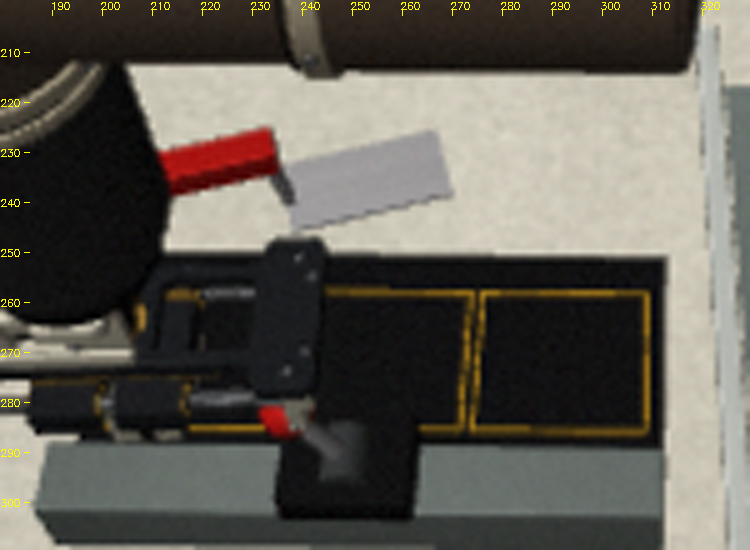

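```bash
python3 -c "
from h import *
c=r.camera('scene');t=r.camera('top')
print(w2px(c,[[681,-220,118],[681,-199,118],[681,-199,165],[681,-124,184],[640,-124,184],[720,-124,184],[682,-152,134]]))
crop(t,'a2',330,90,430,160,7)
crop(c,'a3',200,250,280,310,9)"
```

```text
[[210.3406217  284.74570474]
 [218.86684719 284.44450048]
 [215.15265768 275.72405541]
 [245.70630913 270.89523235]
 [246.89645796 255.63870889]
 [244.50783871 286.25843014]
 [236.89462085 281.25342919]]
```

View pics/a2.png

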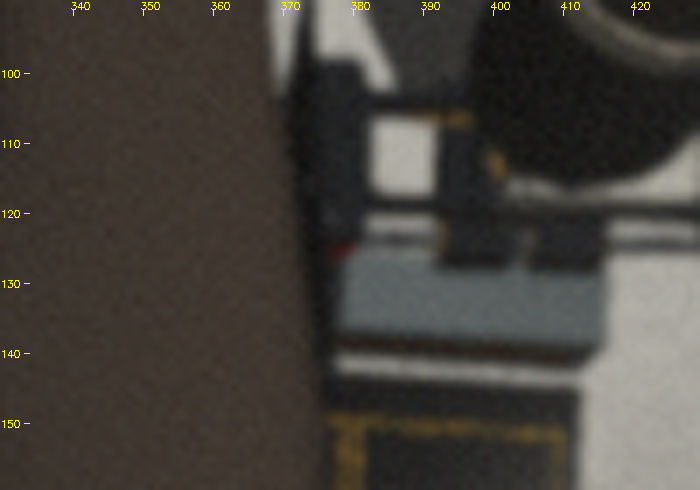

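View pics/a3.png

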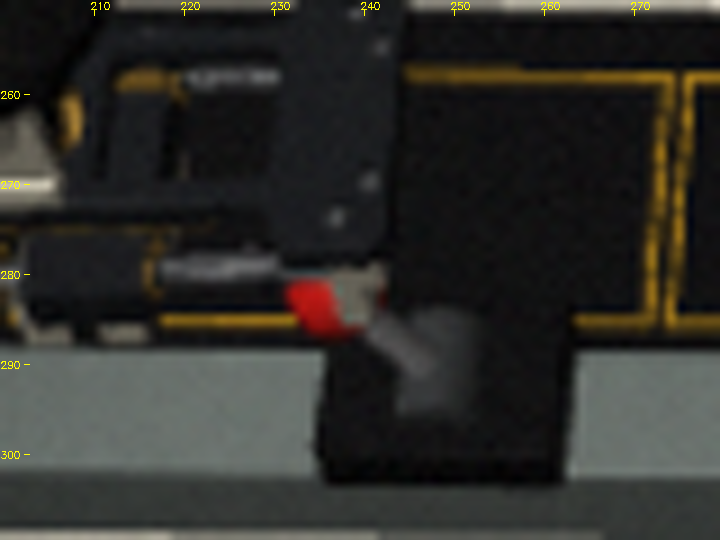

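Ball is partly hidden by the gripper body above it (~40 mm clearance). Pushing towards +y.

Emit:
{"api": "jog_arm", "payload": {"commands": [[[-0.003,0.04,0,0,0,0.02,1],[-0.003,0.07,0,0,0,0.02,1],[-0.003,0.09,0,0,0,0.02,1],[-0.003,0.11,0,0,0,0.02,1],[-0.003,0.13,0,0,0,0.02,1],[-0.003,0.145,0,0,0,0.02,1],[-0.003,0.16,0,0,0,0.02,1],[-0.003,0.17,0,0,0,0.02,1],[-0.003,0.17,0,0,0,0.02,1]]]}}

```text
t: 3.7
position: [682.1, -132.9, 116.7]
tcp_rot: [[-0.999, 0.034, -0.001], [0.034, 0.999, 0.0], [0.001, 0.0, -1.0]]
wrist_force: [0.3, 0.4, 0.0]
opening: 0.5
```

```bash
python3 -c "
from h import *
go([(682,-123,118,178)])
crop(r.camera('scene'),'a4',200,250,300,310,7)"
```

```text
t 3.7 p [ 682.1 -132.9  116.7] phi 178.05 open 0.5 F [0.3 0.4 0. ]
(682, -123, 118, 178) -> [0.0008, 0.0199, -0.0026] [0.0002, -0.0005, 0.0005] n~ 1
```

View pics/a4.png

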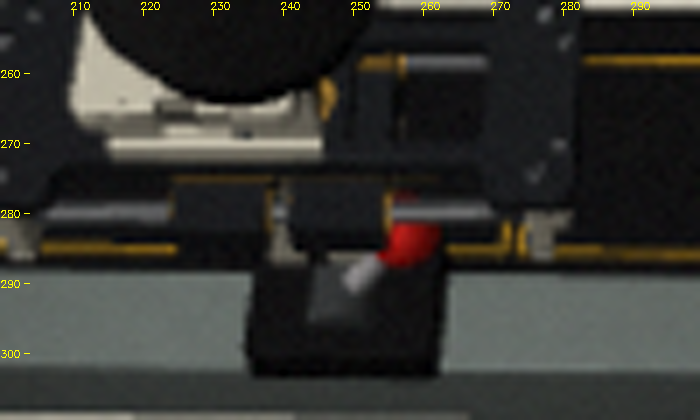

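Emit:
{"api": "jog_arm", "payload": {"commands": [[[0,0.01,0,0,0,0,1],[0,0.02,0,0,0,0,1],[0,0.026,0,0,0,0,1],[0,0.026,0,0,0,0,1]]]}}

```text
t: 4.15
position: [681.9, -129.3, 117.0]
tcp_rot: [[-0.999, 0.037, -0.003], [0.037, 0.999, -0.01], [0.002, -0.01, -1.0]]
wrist_force: [3.7, -36.4, -6.3]
opening: 0.3
```

```bash
python3 -c "
from h import *
go([(682,-123,118,178)]);print(r.state()['ft_torque'])
crop(r.camera('scene'),'a5',200,250,300,310,7)"
```

```text
t 4.15 p [ 681.9 -129.3  117. ] phi 177.89 open 0.3 F [  3.7 -36.4  -6.3]
(682, -123, 118, 178) -> [0.0003, 0.0126, -0.0021] [-0.0062, -0.0015, -0.0012] n~ 1
[-1.33902888e+01 -1.42722228e+00  1.00994864e-02]
```

View pics/a5.png

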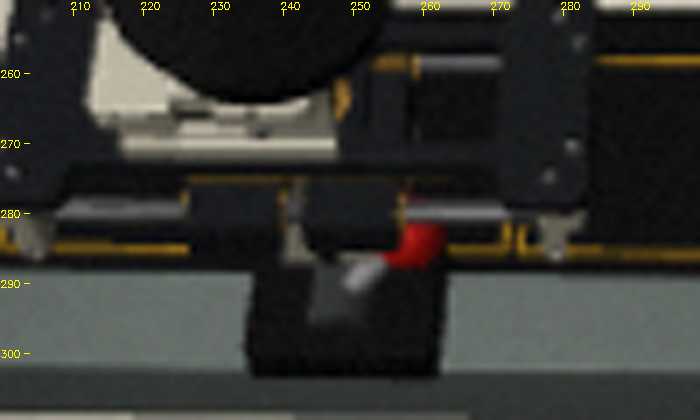

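Lever hit its stop (36 N at the fingertip), so it's off. I'll back off, then go to the spatula.

Emit:
{"api": "jog_arm", "payload": {"commands": [[[0,0,0,0,0,0,1],[0,-0.04,0,0,0,0,1],[0,-0.06,0,0,0,0,0.4],[0,-0.06,-0.25,0,0,0,0],[0,-0.06,-0.25,0,0,0,0],[0,-0.06,-0.25,0,0,0,0],[0,-0.06,-0.25,0,0,0,0],[0,-0.06,-0.25,0,0,0,0]]]}}

```text
t: 5.0
position: [682.0, -150.1, 242.9]
tcp_rot: [[-0.999, 0.034, 0.002], [0.034, 0.999, 0.001], [-0.002, 0.001, -1.0]]
wrist_force: [-0.2, -0.2, -1.7]
opening: 42.8
```

```bash
python3 -c "
from h import *
go([(478.6,-204.7,240,-76.1),(478.6,-204.7,120,-76.1)])"
```

```text
t 5.0 p [ 682.  -150.1  242.9] phi 178.02 open 42.8 F [-0.2 -0.2 -1.7]
(478.6, -204.7, 240, -76.1) -> [0.4027, -0.1232, 0.005] [-0.0006, 0.0014, -1.1764] n~ 13
(478.6, -204.7, 120, -76.1) -> [0.4031, -0.1235, 0.245] [-0.0006, 0.0014, -1.1764] n~ 13
```

Emit:
{"api": "jog_arm", "payload": {"commands": [[[0.403,-0.123,0,0,0,-0.9,0],[0.403,-0.123,0,0,0,-0.9,0],[0.403,-0.123,0,0,0,-0.9,0],[0.403,-0.123,0,0,0,-0.9,0],[0.403,-0.123,0,0,0,-0.9,0],[0.403,-0.123,0,0,0,-0.9,0],[0.403,-0.123,0,0,0,-0.9,0],[0.403,-0.123,0,0,0,-0.9,0],[0.403,-0.123,0,0,0,-0.9,0],[0.403,-0.123,0,0,0,-0.9,0],[0.403,-0.123,0,0,0,-0.9,0]]]}}

```text
t: 6.1
position: [477.6, -204.8, 240.8]
tcp_rot: [[-0.19, -0.982, -0.002], [-0.982, 0.19, 0.001], [-0.0, 0.002, -1.0]]
wrist_force: [-0.5, 0.3, 0.5]
opening: 87.9
```

```bash
python3 -c "
from h import *
go([(478.6,-204.7,120,-76.1)]);print(r.state()['joint_positions'])"
```

```text
t 6.1 p [ 477.6 -204.8  240.8] phi -100.93 open 87.9 F [-0.5  0.3  0.5]
(478.6, -204.7, 120, -76.1) -> [-0.0005, -0.0024, 0.2417] [0.0013, 0.0005, -0.2759] n~ 3
[-2.75547858e-02  9.35112887e-02 -3.02369046e-01 -6.81572549e-04
 -1.17699662e+00 -1.63020511e-01]
```

Emit:
{"api": "jog_arm", "payload": {"commands": [[[0,-0.002,0,0.001,0,-0.276,0],[0,-0.002,0,0.001,0,-0.276,0],[0,-0.002,0,0.001,0,-0.276,0],[0,-0.002,0.24,0.001,0,-0.276,0],[0,-0.002,0.24,0.001,0,-0.276,0],[0,-0.002,0.24,0.001,0,-0.276,0],[0,-0.002,0.24,0.001,0,-0.276,0]]]}}

```text
t: 6.8
position: [476.3, -204.9, 118.2]
tcp_rot: [[0.237, -0.971, -0.006], [-0.971, -0.237, 0.001], [-0.003, 0.006, -1.0]]
wrist_force: [-0.3, -0.0, 0.1]
opening: 87.6
```

```bash
python3 -c "
from h import *
go([(478.6,-204.7,36,-76.1)])
crop(r.camera('scene'),'b1',170,190,290,260,6)"
```

```text
t 6.8 p [ 476.3 -204.9  118.2] phi -76.29 open 87.6 F [-0.3 -0.   0.1]
(478.6, -204.7, 36, -76.1) -> [0.0011, -0.0055, 0.1645] [0.0037, 0.0016, -0.0021] n~ 2
```

View pics/b1.png

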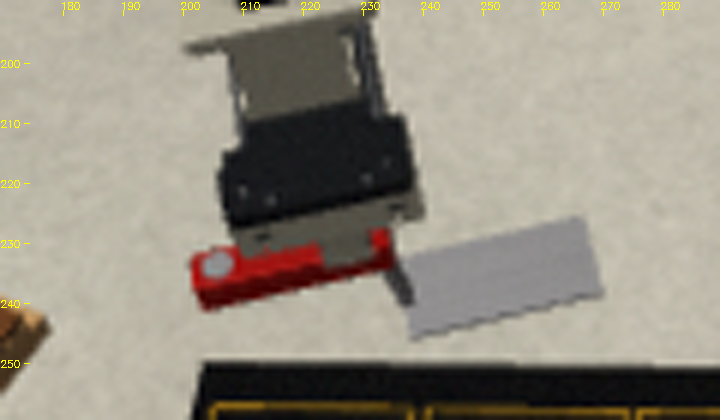

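Emit:
{"api": "jog_arm", "payload": {"commands": [[[0.001,-0.005,0.08,0.004,0.002,-0.002,0],[0.001,-0.005,0.14,0.004,0.002,-0.002,0],[0.001,-0.005,0.164,0.004,0.002,-0.002,0],[0.001,-0.005,0.164,0.004,0.002,-0.002,0]]]}}

```text
t: 7.25
position: [481.8, -205.3, 39.9]
tcp_rot: [[0.242, -0.97, 0.007], [-0.97, -0.242, -0.002], [0.003, -0.006, -1.0]]
wrist_force: [0.0, 0.4, 0.5]
opening: 87.8
```

```bash
python3 -c "
from h import *
go([(478.6,-204.7,36,-76.1)])
crop(r.camera('scene'),'b2',170,190,290,260,6)"
```

```text
t 7.25 p [ 481.8 -205.3   39.9] phi -75.98 open 87.8 F [0.  0.4 0.5]
(478.6, -204.7, 36, -76.1) -> [-0.0027, 0.006, 0.0078] [-0.0041, -0.0021, 0.0013] n~ 1
```

View pics/b2.png

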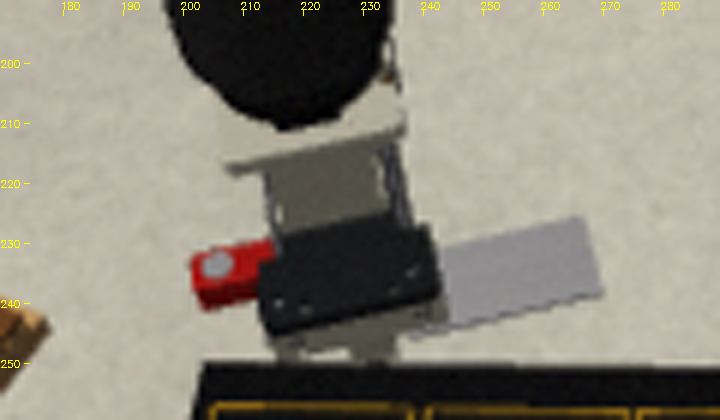

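Emit:
{"api": "jog_arm", "payload": {"commands": [[[-0.001,0.004,0.006,-0.004,-0.002,0.001,0],[-0.001,0.004,0.006,-0.004,-0.002,0.001,0],[-0.001,0.004,0.006,-0.004,-0.002,0.001,0],[-0.001,0.004,0.006,-0.004,-0.002,0.001,0],[-0.001,0.004,0.006,-0.004,-0.002,0.001,0]]]}}

```text
t: 7.8
position: [480.1, -205.3, 37.4]
tcp_rot: [[0.241, -0.971, 0.002], [-0.971, -0.241, -0.0], [0.001, -0.002, -1.0]]
wrist_force: [-0.1, 0.9, 1.1]
opening: 87.2
```

```bash
python3 -c "
from h import *
go([(478.6,-204.7,36,-76.1)])"
```

```text
t 7.8 p [ 480.1 -205.3   37.4] phi -76.05 open 87.2 F [-0.1  0.9  1.1]
(478.6, -204.7, 36, -76.1) -> [-0.0019, 0.0025, 0.0029] [-0.0014, -0.0004, 0.0005] n~ 1
```

Emit:
{"api": "jog_arm", "payload": {"commands": [[[-0.001,0.002,0.003,-0.001,0,0,0],[-0.001,0.002,0.003,-0.001,0,0,0.5],[-0.001,0.002,0.003,-0.001,0,0,0.7],[-0.001,0.002,0.003,-0.001,0,0,1],[-0.001,0.002,0.003,-0.001,0,0,1],[-0.001,0.002,0.003,-0.001,0,0,1],[-0.001,0.002,0.003,-0.001,0,0,1],[-0.001,0.002,0.003,-0.001,0,0,1],[-0.001,0.002,0.003,-0.001,0,0,1],[-0.001,0.002,0.003,-0.001,0,0,1]]], "grip_force": 60}}

```text
t: 8.8
position: [479.0, -205.1, 35.6]
tcp_rot: [[0.241, -0.971, 0.0], [-0.971, -0.241, -0.0], [0.001, -0.0, -1.0]]
wrist_force: [2.9, -0.2, -1.4]
opening: 21.4
```

```bash
python3 -c "
from h import *
go([(478.6,-204.7,36,-76.1)])
from h import *
for i in range(4): 
  r.camera('top');s=r.state();print(s['position'].round(2),s['opening'],s['wrist_force'].round(1),s['ft_torque'].round(2))"
```

```text
t 8.8 p [ 479.  -205.1   35.6] phi -76.05 open 21.4 F [ 2.9 -0.2 -1.4]
(478.6, -204.7, 36, -76.1) -> [-0.0009, 0.0006, -0.0008] [-0.0002, -0.0003, 0.0006] n~ 1
[ 478.9  -205.08   35.6 ] 21.693831124401925 [ 0.4 -0.4  0.1] [-0.2  -0.06 -0.06]
[ 478.9  -205.07   35.59] 21.505169087548207 [ 0.8 -0.1 -0.7] [-0.14 -0.04  0.  ]
[ 478.9  -205.08   35.59] 22.03880343067946 [-0.1 -1.  -0.4] [-0.15 -0.12 -0.02]
[ 478.89 -205.08   35.59] 21.490520143995077 [ 1.1 -0.3 -0.6] [-0.18 -0.1  -0.01]
```

```bash
cat >> h.py <<'E'
GX=64.;GY=0.;GZ=35.6   # TCP in spatula frame: x=-GX,y=GY,z=GZ
def tcp(px,py,yaw,z,ox=0,oy=0):
    "spatula origin at local (ox,oy) of frame (px,py,yaw deg), height z -> tcp target"
    a=np.radians(yaw);c,s=np.cos(a),np.sin(a)
    lx,ly=ox-GX,oy+GY
    return (round(px+c*lx-s*ly,2),round(py+s*lx+c*ly,2),GZ+z,(yaw-180+180)%360-180 if False else ((yaw-180+180)%360-180))
E
python3 -c "
from h import *
print(tcp(621.9,164.1,11.74,65,-115))
go([(478.9,-205,100,-76.1),(447,-50,100,-120),tcp(621.9,164.1,11.74,65,-115)])"
```

```text
(np.float64(446.64), np.float64(127.68), 100.6, -168.26)
t 9.0 p [ 478.9 -205.1   35.6] phi -76.05 open 21.5 F [ 1.1 -0.3 -0.6]
(478.9, -205, 100, -76.1) -> [-0.0001, -0.0001, -0.1288] [-0.0001, -0.0003, 0.0005] n~ 2
(447, -50, 100, -120) -> [-0.3163, -0.0129, -0.129] [-0.0002, -0.0002, 0.4883] n~ 6
(np.float64(446.64), np.float64(127.68), 100.6, -168.3) -> [-0.6614, -0.0978, -0.1303] [-0.0003, -0.0001, 1.0245] n~ 11
```

Emit:
{"api": "jog_arm", "payload": {"commands": [[[0,0,-0.04,0,0,0,1],[0,0,-0.13,0,0,0,1],[0,0,-0.13,0,0,0,1],[-0.08,-0.003,-0.13,0,0,0.09,1],[-0.16,-0.006,-0.13,0,0,0.18,1],[-0.24,-0.01,-0.13,0,0,0.27,1],[-0.316,-0.013,-0.13,0,0,0.36,1],[-0.316,-0.013,-0.13,0,0,0.45,1],[-0.316,-0.013,-0.13,0,0,0.488,1],[-0.316,-0.013,-0.13,0,0,0.488,1],[-0.316,-0.013,-0.13,0,0,0.488,1]]]}}

```text
t: 10.1
position: [446.7, -50.2, 100.3]
tcp_rot: [[-0.497, -0.868, -0.0], [-0.868, 0.497, -0.0], [0.001, 0.0, -1.0]]
wrist_force: [-0.4, -1.4, -1.6]
opening: 21.6
```

```bash
python3 -c "
from h import *
go([tcp(621.9,164.1,11.74,65,-115)])
print(r.state()['joint_positions'])"
```

```text
t 10.1 p [446.7 -50.2 100.3] phi -119.83 open 21.6 F [-0.4 -1.4 -1.6]
(np.float64(446.64), np.float64(127.68), 100.6, -168.3) -> [-0.3085, 0.177, -0.0008] [-0.0, -0.0004, 0.5381] n~ 6
[ 3.29153144e-01  1.15659155e-01 -6.40586752e-01  2.88995968e-04
 -8.15079953e-01 -8.49978817e-01]
```

Emit:
{"api": "jog_arm", "payload": {"commands": [[[-0.06,0.035,0,0,0,0.09,1],[-0.12,0.07,0,0,0,0.18,1],[-0.18,0.105,0,0,0,0.27,1],[-0.24,0.14,0,0,0,0.36,1],[-0.309,0.177,0,0,0,0.45,1],[-0.309,0.177,0,0,0,0.538,1],[-0.309,0.177,0,0,0,0.538,1],[-0.309,0.177,0,0,0,0.538,1],[-0.309,0.177,0,0,0,0.538,1]]]}}

```text
t: 11.0
position: [447.4, 127.0, 100.3]
tcp_rot: [[-0.979, -0.204, -0.0], [-0.204, 0.979, -0.001], [0.001, -0.001, -1.0]]
wrist_force: [0.3, 0.2, -1.6]
opening: 21.8
```

```bash
python3 -c "
from h import *
go([tcp(621.9,164.1,11.74,65,-115)])
crop(r.camera('scene'),'c1',300,170,420,290,6)
crop(r.camera('top'),'c2',200,100,320,220,6)"
```

```text
t 11.0 p [447.4 127.  100.3] phi -168.25 open 21.8 F [ 0.3  0.2 -1.6]
(np.float64(446.64), np.float64(127.68), 100.6, -168.3) -> [0.0011, 0.0016, -0.0007] [-0.0004, -0.0003, 0.0001] n~ 1
```

View pics/c1.png

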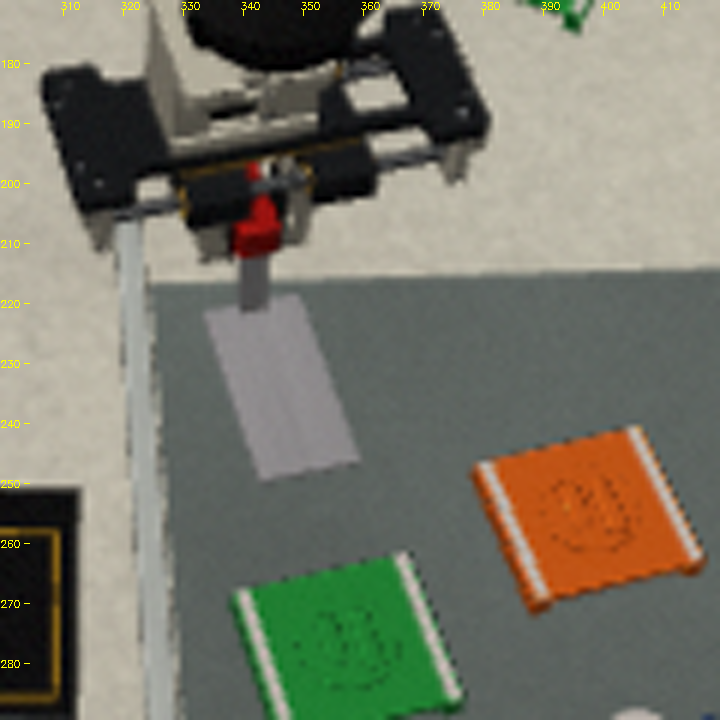

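View pics/c2.png

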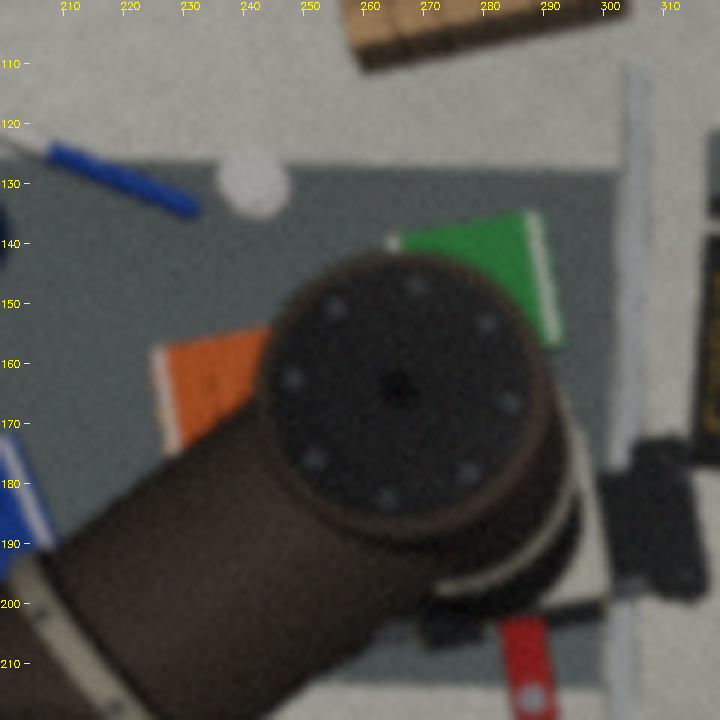

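```bash
python3 - <<'E'
from fit import *
s=r.camera("scene");st=r.state();p=st["position"]
B=[[-50,-25],[-50,25],[50,25],[50,-25]]
q=np.array([(205,312),(300,294),(360,461),(262,480)])/6+[299.5,169.5]
print("expect origin",p+64*np.array([np.cos(np.radians(11.75)),np.sin(np.radians(11.75)),0]))
for z in (60,68,73): print(z,fit([(s,[b+[z] for b in B],q)],(520,140,.2)))
# each corner: height est via known geometry from px2w
print(px2w(s,q,67.7).round(1).tolist())
E
```

```text
expect origin [510.21730009 140.30058425 100.47058658]
60 [(np.float64(504.5), np.float64(141.6), np.float64(10.93), np.float64(0.12)), (np.float64(504.5), np.float64(141.6), np.float64(10.93), np.float64(0.12))]
68 [(np.float64(509.7), np.float64(140.4), np.float64(10.89), np.float64(0.17)), (np.float64(509.7), np.float64(140.4), np.float64(10.89), np.float64(0.17))]
73 [(np.float64(512.9), np.float64(139.7), np.float64(10.86), np.float64(0.23)), (np.float64(512.9), np.float64(139.7), np.float64(10.86), np.float64(0.23))]
[[465.4, 106.8, 67.7], [456.1, 155.3, 67.7], [554.0, 173.6, 67.7], [562.7, 126.2, 67.7]]
```

```bash
python3 -c "
from h import *
g=(621.9,164.1,11.74)
go([tcp(*g,15,-115),tcp(*g,1.5,-115),tcp(*g,1.5,-4)])"
```

```text
t 11.15 p [447.6 127.3 100.5] phi -168.36 open 21.6 F [ 0.2  0.6 -2.2]
(np.float64(446.64), np.float64(127.68), 50.6, -168.3) -> [0.0016, 0.0012, 0.0997] [-0.0002, 0.0, -0.0012] n~ 1
(np.float64(446.64), np.float64(127.68), 37.1, -168.3) -> [0.0016, 0.0012, 0.1267] [-0.0002, 0.0, -0.0012] n~ 2
(np.float64(555.32), np.float64(150.26), 37.1, -168.3) -> [-0.2204, 0.0016, 0.1267] [-0.0002, 0.0, -0.0012] n~ 3
```

Lowering to just above the mat, then checking before I slide in.

Emit:
{"api": "jog_arm", "payload": {"commands": [[[0.002,0.001,0.05,0,0,-0.001,1],[0.002,0.001,0.1,0,0,-0.001,1],[0.002,0.001,0.12,0,0,-0.001,1],[0.002,0.001,0.127,0,0,-0.001,1],[0.002,0.001,0.127,0,0,-0.001,1],[0.002,0.001,0.127,0,0,-0.001,1]]]}}

```text
t: 11.75
position: [447.1, 128.6, 37.7]
tcp_rot: [[-0.979, -0.203, 0.001], [-0.203, 0.979, 0.0], [-0.001, 0.0, -1.0]]
wrist_force: [0.7, -0.2, -1.7]
opening: 21.4
```

```bash
python3 -c "
from h import *
g=(621.9,164.1,11.74)
c=r.camera('scene')
go([tcp(*g,1.5,-115),tcp(*g,1.5,-4)])
crop(c,'c3',310,190,410,310,6,[rect(*g[:2],np.radians(g[2]),80,90,15),rect(*g[:2],np.radians(g[2]),100,50,4.5,-115)])"
```

```text
t 11.8 p [447.1 128.6  37.8] phi -168.29 open 21.5 F [-0.3  0.3 -1.8]
(np.float64(446.64), np.float64(127.68), 37.1, -168.3) -> [0.0013, -0.0017, 0.0015] [0.0002, 0.0009, -0.0003] n~ 1
(np.float64(555.32), np.float64(150.26), 37.1, -168.3) -> [-0.2207, -0.0016, 0.0018] [0.0002, 0.0009, -0.0003] n~ 3
```

View pics/c3.png

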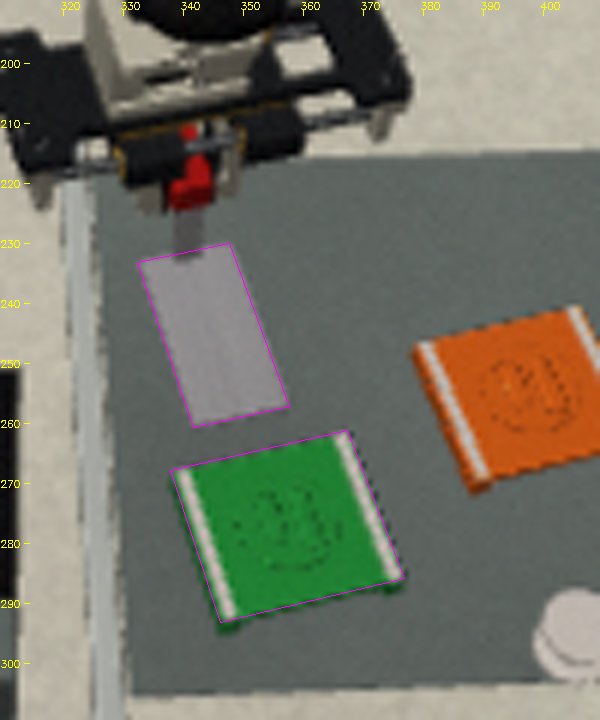

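The overlays match the blade and the tile. Sliding in.

Emit:
{"api": "jog_arm", "payload": {"commands": [[[-0.02,-0.001,0.001,0,0,0,1],[-0.04,-0.001,0.001,0,0,0,1],[-0.06,-0.001,0.001,0,0,0,1],[-0.08,-0.001,0.001,0,0,0,1],[-0.1,-0.001,0.001,0,0,0,1],[-0.12,-0.001,0.001,0,0,0,1],[-0.14,-0.001,0.001,0,0,0,1],[-0.16,-0.001,0.001,0,0,0,1],[-0.18,-0.001,0.001,0,0,0,1],[-0.2,-0.001,0.001,0,0,0,1],[-0.221,-0.001,0.001,0,0,0,1],[-0.221,-0.001,0.001,0,0,0,1],[-0.221,-0.001,0.001,0,0,0,1]]]}}

```text
t: 13.1
position: [554.5, 149.9, 36.2]
tcp_rot: [[-0.979, -0.202, -0.001], [-0.202, 0.979, -0.001], [0.001, -0.0, -1.0]]
wrist_force: [-0.2, 0.3, -1.5]
opening: 21.6
```

```bash
python3 -c "
from h import *
g=(621.9,164.1,11.74)
c=r.camera('scene')
go([tcp(*g,1.5,-4),tcp(*g,50,-4)])
crop(c,'c4',310,190,410,310,6,[rect(*g[:2],np.radians(g[2]),80,90,15)])"
```

```text
t 13.15 p [554.3 149.9  36.2] phi -168.32 open 21.6 F [-0.1 -0.4 -2.1]
(np.float64(555.32), np.float64(150.26), 37.1, -168.3) -> [-0.0022, 0.0003, -0.0018] [-0.0003, -0.0005, -0.0007] n~ 1
(np.float64(555.32), np.float64(150.26), 85.6, -168.3) -> [-0.0021, 0.0003, -0.0988] [-0.0003, -0.0005, -0.0007] n~ 1
```

View pics/c4.png

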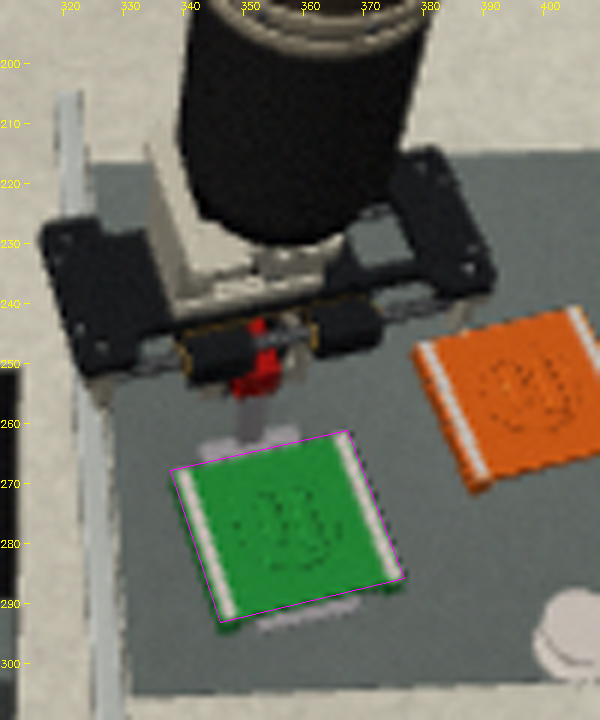

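The blade is under the tile and the tile hasn't moved. Lifting.

Emit:
{"api": "jog_arm", "payload": {"commands": [[[0,0,-0.008,0,0,0,1],[0,0,-0.016,0,0,0,1],[0,0,-0.025,0,0,0,1],[0,0,-0.035,0,0,0,1],[0,0,-0.05,0,0,0,1],[0,0,-0.07,0,0,0,1],[0,0,-0.09,0,0,0,1],[0,0,-0.1,0,0,0,1],[0,0,-0.1,0,0,0,1],[0,0,-0.1,0,0,0,1]]]}}

```text
t: 14.15
position: [554.6, 150.1, 86.4]
tcp_rot: [[-0.979, -0.203, -0.0], [-0.203, 0.979, -0.0], [0.0, -0.0, -1.0]]
wrist_force: [0.1, 0.3, -3.3]
opening: 21.6
```

```bash
python3 -c "
from h import *
g=(621.9,164.1,11.74)
c=r.camera('scene')
B=(586.9,-126.9,-2.5)
go([tcp(*g,50,-4),tcp(*B,50,-4,-105),tcp(*B,50,-4,0),tcp(*B,50,-4,105)])
p=r.state()['position'];o=p+64*np.array([np.cos(np.radians(11.7)),np.sin(np.radians(11.7)),0])
crop(c,'c5',300,190,420,310,6,[rect(o[0],o[1],np.radians(11.7),80,90,p[2]-35.6+9,4)])"
```

```text
t 14.2 p [554.4 150.   86.2] phi -168.31 open 21.7 F [ 0.5  0.3 -3.4]
(np.float64(555.32), np.float64(150.26), 85.6, -168.3) -> [-0.0018, 0.0002, 0.0011] [-0.0002, -0.0003, -0.0006] n~ 1
(np.float64(514.38), np.float64(-228.83), 85.6, 177.5) -> [0.2319, -0.7257, 0.0015] [-0.0003, -0.0003, 0.1576] n~ 8
(np.float64(518.96), np.float64(-123.93), 85.6, 177.5) -> [0.1805, -0.5221, 0.0014] [-0.0003, -0.0003, 0.1576] n~ 6
(np.float64(523.54), np.float64(-19.03), 85.6, 177.5) -> [0.129, -0.3185, 0.0013] [-0.0003, -0.0003, 0.1576] n~ 4
```

View pics/c5.png

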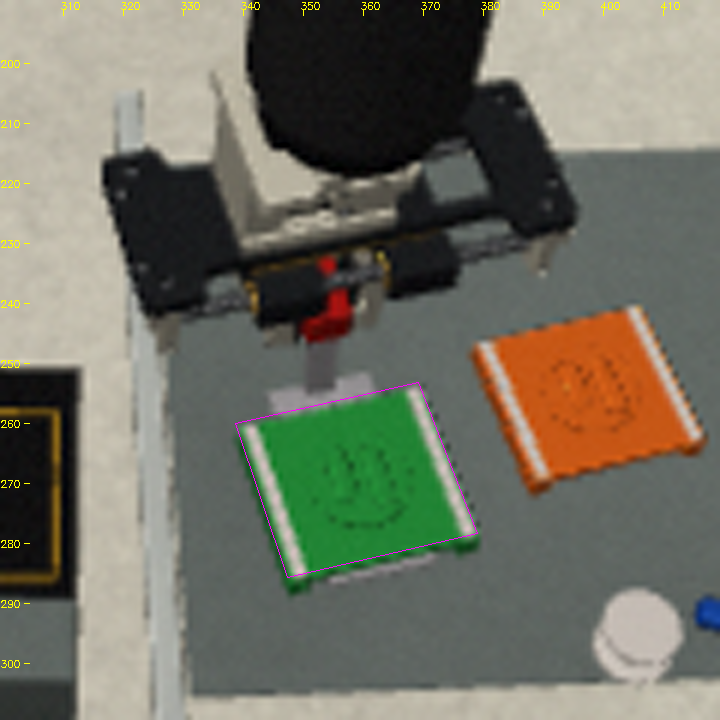

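Emit:
{"api": "jog_arm", "payload": {"commands": [[[0.002,-0.007,0,0,0,0.001,1],[0.009,-0.029,0,0,0,0.006,1],[0.021,-0.065,0,0,0,0.014,1],[0.035,-0.109,0,0,0,0.024,1],[0.049,-0.152,0,0,0,0.033,1],[0.065,-0.203,0,0,0,0.044,1],[0.082,-0.254,0,0,0,0.055,1],[0.098,-0.305,0,0,0,0.066,1],[0.115,-0.356,0,0,0,0.077,1],[0.131,-0.406,0,0,0,0.088,1],[0.147,-0.457,0,0,0,0.099,1],[0.164,-0.508,0,0,0,0.11,1],[0.18,-0.559,0,0,0,0.121,1],[0.196,-0.61,0,0,0,0.132,1],[0.21,-0.653,0,0,0,0.142,1],[0.222,-0.689,0,0,0,0.15,1],[0.229,-0.711,0,0,0,0.155,1],[0.233,-0.726,0,0,0,0.158,1],[0.233,-0.726,0,0,0,0.158,1],[0.233,-0.726,0,0,0,0.158,1]]]}}

```text
t: 16.2
position: [514.1, -228.8, 86.5]
tcp_rot: [[-0.999, 0.044, -0.0], [0.044, 0.999, -0.0], [0.0, -0.0, -1.0]]
wrist_force: [-0.8, -0.5, -2.5]
opening: 21.5
```

```bash
python3 -c "
from h import *
c=r.camera('scene')
B=(586.9,-126.9,-2.5)
go([tcp(*B,50,-5,-105),tcp(*B,8,-5,-105)])
p=r.state()['position'];a=np.radians(-2.5);o=p+64*np.array([np.cos(a),np.sin(a),0])
crop(c,'c6',150,190,330,310,4,[rect(o[0],o[1],a,80,90,p[2]-35.6+9,5)])"
```

```text
t 16.25 p [ 514.2 -228.5   86.5] phi 177.5 open 21.4 F [-0.2  0.5 -2.7]
(np.float64(513.39), np.float64(-228.79), 85.6, 177.5) -> [0.0016, -0.0007, 0.0019] [-0.0001, -0.0, 0.0] n~ 1
(np.float64(513.39), np.float64(-228.79), 43.6, 177.5) -> [0.0016, -0.0006, 0.0859] [-0.0001, -0.0, 0.0] n~ 1
```

View pics/c6.png

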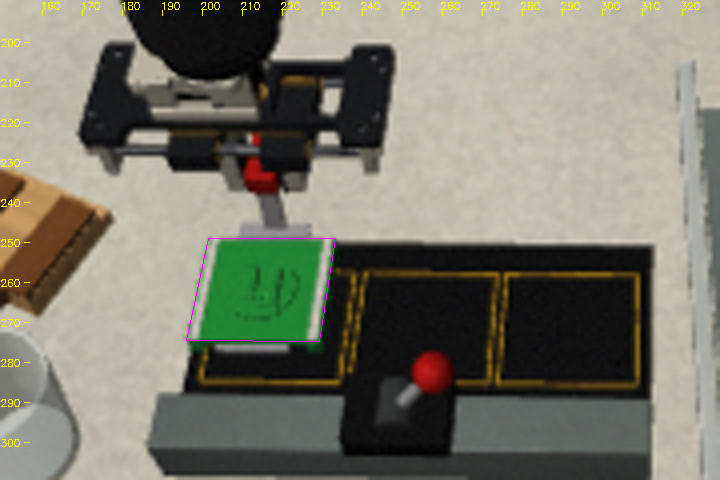

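Emit:
{"api": "jog_arm", "payload": {"commands": [[[0.002,-0.001,0.02,0,0,0,1],[0.002,-0.001,0.045,0,0,0,1],[0.002,-0.001,0.065,0,0,0,1],[0.002,-0.001,0.075,0,0,0,1],[0.002,-0.001,0.082,0,0,0,1],[0.002,-0.001,0.082,0,0,0,1],[0.002,-0.001,0.082,0,0,0,1]]]}}

```text
t: 16.95
position: [513.5, -229.5, 45.7]
tcp_rot: [[-0.999, 0.044, 0.0], [0.044, 0.999, -0.0], [-0.0, -0.0, -1.0]]
wrist_force: [1.4, -0.8, -2.9]
opening: 21.5
```

```bash
python3 -c "
from h import *
c=r.camera('scene')
B=(586.9,-126.9,-2.5)
go([tcp(*B,10,-5,-105),tcp(*B,2,-5,-105)])
a=np.radians(-2.5);b=np.array(B[:2])+[-105*-np.sin(a),-105*np.cos(a)]
crop(c,'c7',180,220,280,310,7,[rect(*b,a,80,90,15),rect(*b,a,90,98,0)])"
```

```text
t 17.0 p [ 513.5 -229.5   45.9] phi 177.48 open 21.4 F [-0.3  0.7 -3.5]
(np.float64(513.39), np.float64(-228.79), 45.6, 177.5) -> [0.0003, 0.0014, 0.0005] [-0.0003, 0.0004, -0.0002] n~ 1
(np.float64(513.39), np.float64(-228.79), 37.6, 177.5) -> [0.0003, 0.0014, 0.0165] [-0.0003, 0.0004, -0.0002] n~ 1
```

View pics/c7.png

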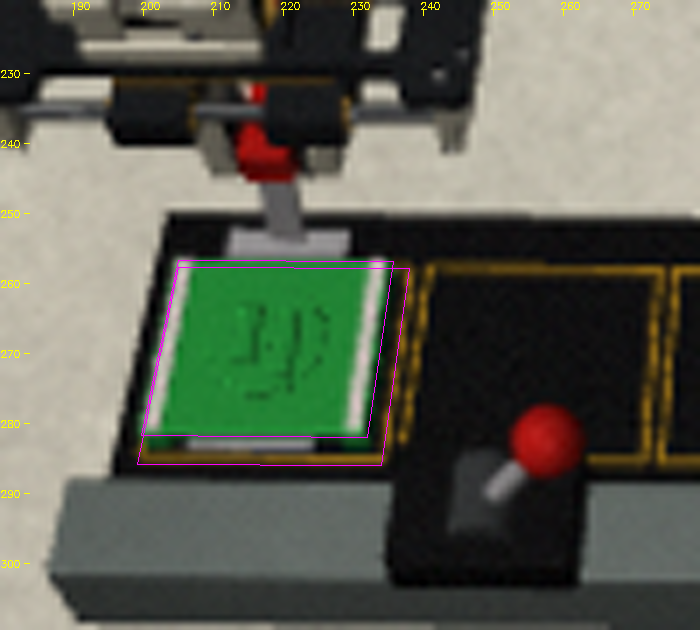

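Emit:
{"api": "jog_arm", "payload": {"commands": [[[0,0.001,0.006,0,0,0,1],[0,0.001,0.012,0,0,0,1],[0,0.001,0.017,0,0,0,1],[0,0.001,0.017,0,0,0,1],[0,0.001,0.017,0,0,0,1]]]}}

```text
t: 17.5
position: [513.3, -229.0, 37.1]
tcp_rot: [[-0.999, 0.044, 0.0], [0.044, 0.999, -0.0], [-0.0, -0.0, -1.0]]
wrist_force: [0.5, -0.3, -2.3]
opening: 21.4
```

```bash
python3 -c "
from h import *
c=r.camera('scene')
B=(586.9,-126.9,-2.5)
go([tcp(*B,2,-5,-105)])
a=np.radians(-2.5);b=np.array(B[:2])+[-105*-np.sin(a),-105*np.cos(a)]
crop(c,'c8',180,220,280,310,7,[rect(*b,a,80,90,15)])"
```

```text
t 17.55 p [ 513.4 -229.    37.2] phi 177.48 open 21.7 F [-0.6 -0.4 -2. ]
(np.float64(513.39), np.float64(-228.79), 37.6, 177.5) -> [-0.0, 0.0003, -0.0009] [-0.0002, 0.0002, -0.0003] n~ 1
```

View pics/c8.png

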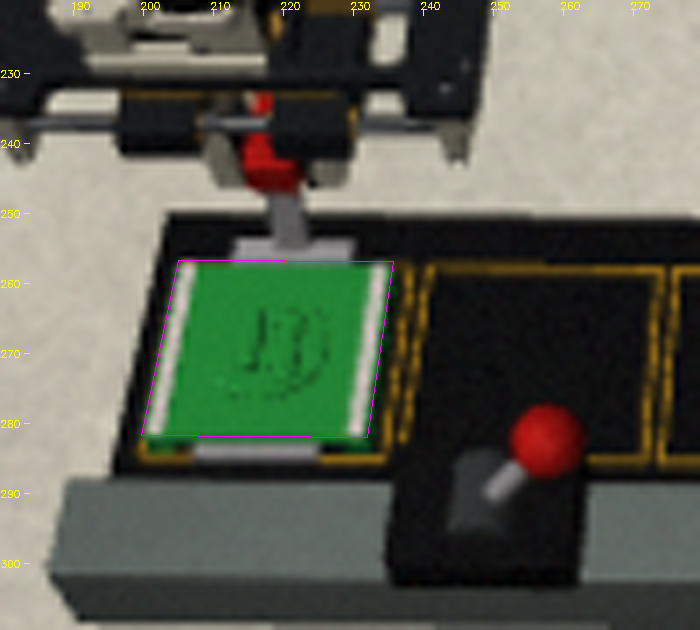

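On target. Withdrawing.

Emit:
{"api": "jog_arm", "payload": {"commands": [[[0.01,0,0,0,0,0,1],[0.03,0,0,0,0,0,1],[0.05,0,0,0,0,0,1],[0.07,0,0,0,0,0,1],[0.09,0,0,0,0,0,1],[0.12,0,0,0,0,0,1],[0.15,0,0,0,0,0,1],[0.18,0,0,0,0,0,1],[0.21,0,0,0,0,0,1],[0.22,0,0,0,0,0,1],[0.22,0,-0.1,0,0,0,1],[0.22,0,-0.1,0,0,0,1],[0.22,0,-0.1,0,0,0,1]]]}}

```text
t: 18.85
position: [404.4, -224.2, 88.3]
tcp_rot: [[-0.999, 0.044, 0.004], [0.044, 0.999, -0.001], [-0.004, -0.001, -1.0]]
wrist_force: [-0.1, -0.1, -3.5]
opening: 21.5
```

```bash
python3 -c "
from h import *
s=r.camera('scene');t=r.camera('top')
g=(554.9,291.6,12.57)
go([tcp(*g,50,-115)])
B=(586.9,-126.9,-2.5)
a=np.radians(-2.5);b=np.array(B[:2])+[-105*-np.sin(a),-105*np.cos(a)]
crop(s,'d1',180,220,280,310,7,[rect(*b,a,80,90,15)])
crop(s,'d2',320,200,480,310,5,[rect(*g[:2],np.radians(g[2]),80,90,15),rect(480.1,442.6,np.radians(25.8),80,90,15)])
"
```

```text
t 18.95 p [ 402.9 -223.9   86.6] phi 177.46 open 21.7 F [ 0.1 -0.5 -2.1]
(np.float64(380.19), np.float64(252.64), 85.6, -167.4) -> [0.0875, 0.9501, 0.002] [0.0, -0.0003, -0.1679] n~ 10
```

View pics/d1.png

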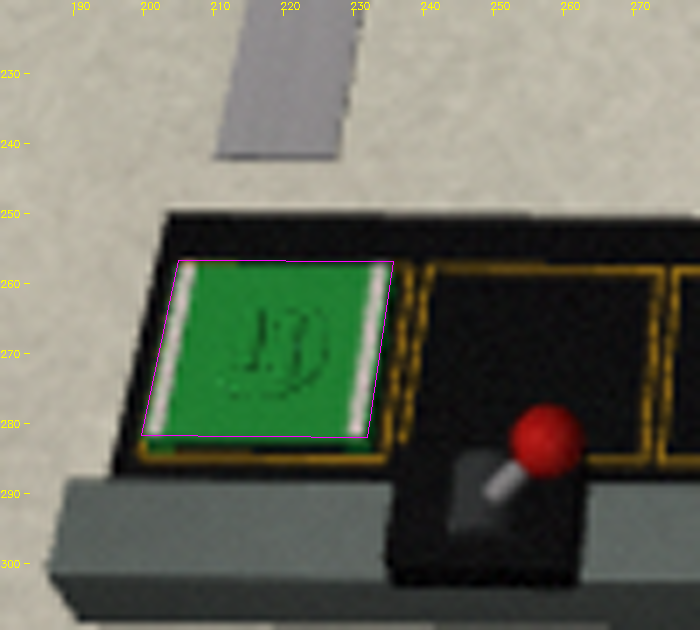

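View pics/d2.png

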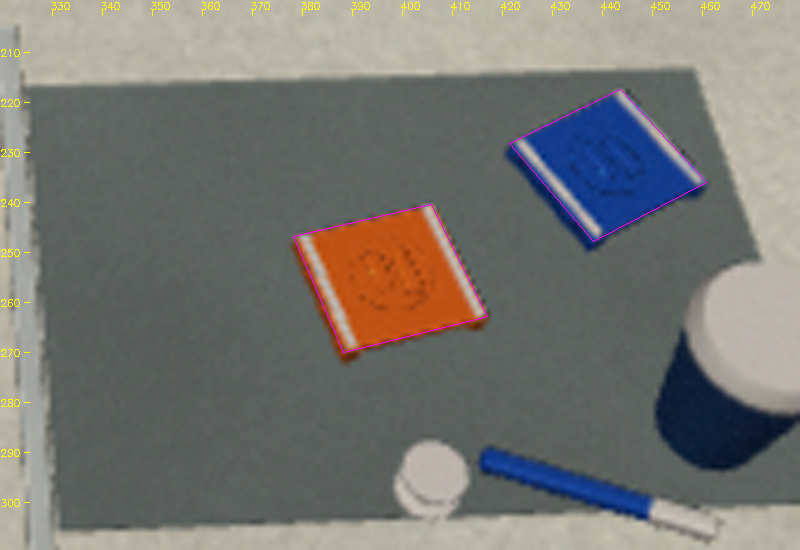

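Green sits on the predicted outline in bay 2, and orange and blue haven't moved. On to orange.

```bash
python3 -c "
from h import *
g=(554.9,291.6,12.57)
go([(455,-20,85.6,-175),tcp(*g,50,-115),tcp(*g,1.5,-115)])
"
```

```text
t 18.95 p [ 402.9 -223.9   86.6] phi 177.46 open 21.7 F [ 0.1 -0.5 -2.1]
(455, -20, 85.6, -175) -> [-0.0861, 0.412, 0.002] [-0.0, -0.0003, -0.0838] n~ 5
(np.float64(380.19), np.float64(252.64), 85.6, -167.4) -> [0.0875, 0.9501, 0.002] [0.0, -0.0003, -0.1679] n~ 10
(np.float64(380.19), np.float64(252.64), 37.1, -167.4) -> [0.0875, 0.9502, 0.099] [0.0, -0.0003, -0.1679] n~ 10
```

Emit:
{"api": "jog_arm", "payload": {"commands": [[[-0.02,0.06,0,0,0,-0.02,1],[-0.05,0.14,0,0,0,-0.04,1],[-0.07,0.22,0,0,0,-0.05,1],[-0.08,0.3,0,0,0,-0.06,1],[-0.086,0.38,0,0,0,-0.08,1],[-0.086,0.46,0,0,0,-0.09,1],[-0.07,0.54,0,0,0,-0.1,1],[-0.05,0.62,0,0,0,-0.11,1],[-0.02,0.7,0,0,0,-0.13,1],[0.02,0.78,0,0,0,-0.14,1],[0.05,0.85,0,0,0,-0.15,1],[0.075,0.91,0,0,0,-0.16,1],[0.087,0.95,0,0,0,-0.168,1],[0.087,0.95,0.04,0,0,-0.168,1],[0.087,0.95,0.075,0,0,-0.168,1],[0.087,0.95,0.09,0,0,-0.168,1],[0.087,0.95,0.097,0,0,-0.168,1],[0.087,0.95,0.097,0,0,-0.168,1],[0.087,0.95,0.097,0,0,-0.168,1]]]}}

```text
t: 20.85
position: [381.1, 252.5, 38.8]
tcp_rot: [[-0.976, -0.218, 0.0], [-0.218, 0.976, 0.0], [-0.0, -0.0, -1.0]]
wrist_force: [-0.1, -0.4, -1.9]
opening: 21.3
```

```bash
python3 -c "
from h import *
s=r.camera('scene')
g=(554.9,291.6,12.57)
go([tcp(*g,1.5,-115),tcp(*g,1.0,-5)])
crop(s,'d3',340,180,460,290,6,[rect(*g[:2],np.radians(g[2]),80,90,15),rect(*g[:2],np.radians(g[2]),100,50,4.5,-115)])
"
```

```text
t 20.9 p [381.2 252.6  38.9] phi -167.41 open 21.4 F [ 0.3  0.9 -2.2]
(np.float64(380.19), np.float64(252.64), 37.1, -167.4) -> [0.0019, 0.0005, 0.0037] [0.0002, 0.0005, 0.0002] n~ 1
(np.float64(487.55), np.float64(276.58), 36.6, -167.4) -> [-0.2181, 0.0004, 0.0048] [0.0002, 0.0005, 0.0002] n~ 3
```

View pics/d3.png

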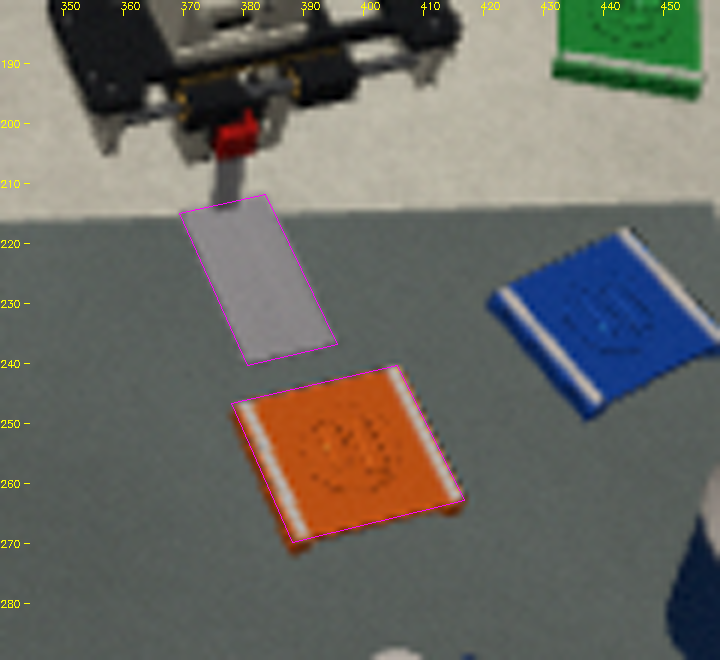

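Emit:
{"api": "jog_arm", "payload": {"commands": [[[-0.01,0,0.004,0,0,0,1],[-0.03,0,0.004,0,0,0,1],[-0.05,0,0.004,0,0,0,1],[-0.07,0,0.004,0,0,0,1],[-0.09,0,0.004,0,0,0,1],[-0.11,0,0.004,0,0,0,1],[-0.13,0,0.004,0,0,0,1],[-0.15,0,0.004,0,0,0,1],[-0.17,0,0.004,0,0,0,1],[-0.19,0,0.004,0,0,0,1],[-0.21,0,0.004,0,0,0,1],[-0.218,0,0.004,0,0,0,1],[-0.218,0,0.004,0,0,0,1],[-0.218,0,0.004,0,0,0,1]]]}}

```text
t: 22.3
position: [486.9, 275.9, 36.2]
tcp_rot: [[-0.976, -0.218, -0.0], [-0.218, 0.976, -0.001], [0.001, -0.001, -1.0]]
wrist_force: [0.2, 0.6, -2.4]
opening: 21.7
```

```bash
python3 -c "
from h import *
s=r.camera('scene')
g=(554.9,291.6,12.57)
go([tcp(*g,1.0,-5)])
crop(s,'d4',340,180,460,290,6,[rect(*g[:2],np.radians(g[2]),80,90,15)])
"
```

```text
t 22.35 p [486.8 275.9  36.3] phi -167.41 open 21.8 F [-0.8  0.5 -1.5]
(np.float64(487.55), np.float64(276.58), 36.6, -167.4) -> [-0.0018, 0.0009, -0.0006] [-0.0003, -0.0003, 0.0002] n~ 1
```

View pics/d4.png

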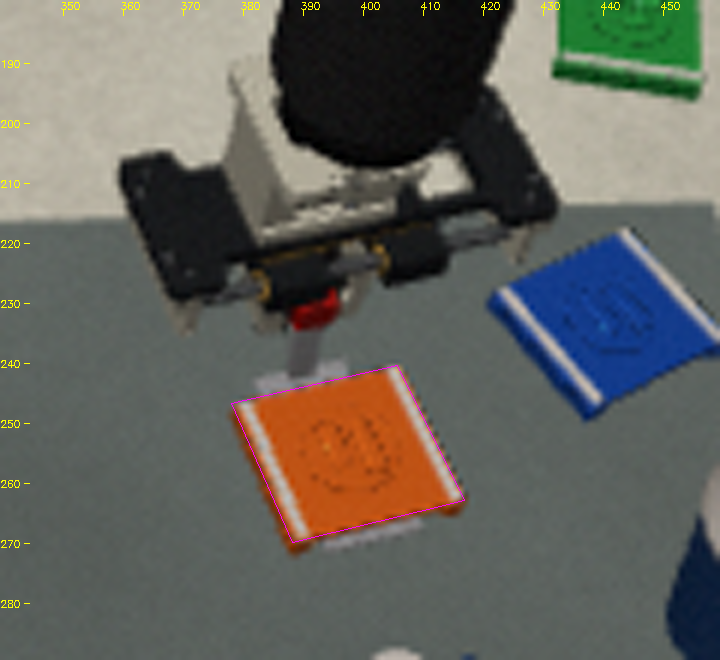

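Emit:
{"api": "jog_arm", "payload": {"commands": [[[0,0,-0.008,0,0,0,1],[0,0,-0.016,0,0,0,1],[0,0,-0.025,0,0,0,1],[0,0,-0.035,0,0,0,1],[0,0,-0.05,0,0,0,1],[0,0,-0.07,0,0,0,1],[0,0,-0.09,0,0,0,1],[0,0,-0.1,0,0,0,1],[0,0,-0.1,0,0,0,1],[0,0,-0.1,0,0,0,1]]]}}

```text
t: 23.35
position: [487.1, 276.1, 86.4]
tcp_rot: [[-0.976, -0.218, 0.0], [-0.218, 0.976, -0.0], [0.0, -0.0, -1.0]]
wrist_force: [0.3, 0.8, -3.3]
opening: 21.8
```

```bash
python3 -c "
from h import *
s=r.camera('scene')
B=(586.9,-126.9,-2.5)
go([tcp(*B,50,-5.8,-.5)])
f=[.01,.04,.09,.15,.21,.28,.35,.42,.49,.56,.63,.7,.77,.84,.9,.95,.98,1]
import h
p=r.state()['position'];a=np.radians(12.59);o=p+69.8*np.array([np.cos(a),np.sin(a),0])
crop(s,'d5',330,180,450,290,6,[rect(o[0],o[1],a,80,90,p[2]-35.6+9)])
"
```

```text
t 23.4 p [486.9 276.   86.1] phi -167.41 open 21.4 F [ 0.7 -0.  -2.7]
(np.float64(517.14), np.float64(-124.35), 85.6, 177.5) -> [0.1155, -0.7946, 0.0015] [-0.0003, -0.0003, 0.1676] n~ 9
```

View pics/d5.png

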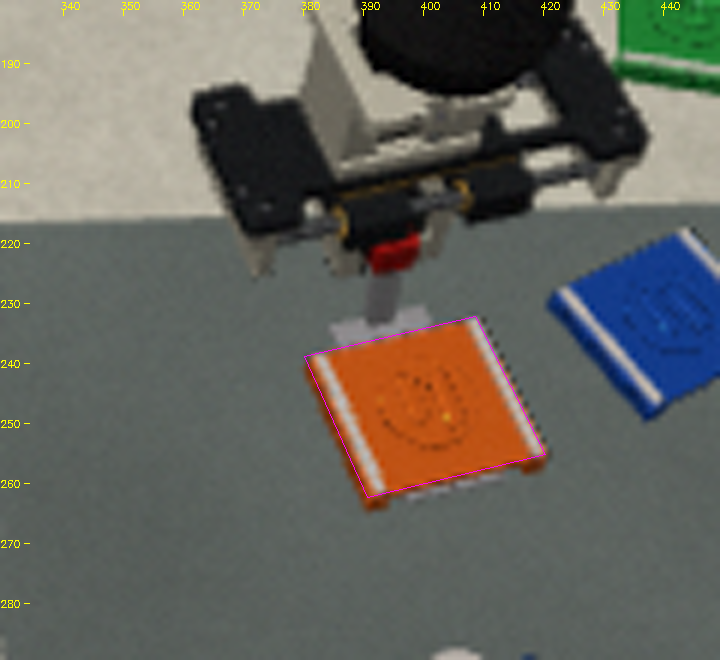

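Emit:
{"api": "jog_arm", "payload": {"commands": [[[0.001,-0.008,0,0,0,0.002,1],[0.005,-0.032,0,0,0,0.007,1],[0.01,-0.072,0,0,0,0.015,1],[0.017,-0.119,0,0,0,0.025,1],[0.024,-0.167,0,0,0,0.035,1],[0.032,-0.223,0,0,0,0.047,1],[0.04,-0.278,0,0,0,0.059,1],[0.049,-0.334,0,0,0,0.07,1],[0.057,-0.389,0,0,0,0.082,1],[0.065,-0.445,0,0,0,0.094,1],[0.073,-0.501,0,0,0,0.106,1],[0.081,-0.556,0,0,0,0.117,1],[0.089,-0.612,0,0,0,0.129,1],[0.097,-0.667,0,0,0,0.141,1],[0.104,-0.715,0,0,0,0.151,1],[0.11,-0.755,0,0,0,0.159,1],[0.113,-0.779,0,0,0,0.164,1],[0.115,-0.795,0,0,0,0.168,1],[0.115,-0.795,0,0,0,0.168,1],[0.115,-0.795,0,0,0,0.168,1]]]}}

```text
t: 25.4
position: [517.6, -124.2, 86.5]
tcp_rot: [[-0.999, 0.044, -0.0], [0.044, 0.999, -0.0], [0.0, -0.0, -1.0]]
wrist_force: [0.2, -0.3, -3.0]
opening: 21.3
```

```bash
python3 -c "
from h import *
s=r.camera('scene')
B=(586.9,-126.9,-2.5)
go([tcp(*B,10,-5.8,-.5),tcp(*B,2,-5.8,-.5)])
p=r.state()['position'];a=np.radians(-2.5);o=p+69.8*np.array([np.cos(a),np.sin(a),0])
crop(s,'d6',180,200,330,310,5,[rect(o[0],o[1],a,80,90,p[2]-35.6+9,0,.5)])
"
```

```text
t 25.45 p [ 517.7 -123.9   86.5] phi 177.5 open 21.8 F [ 0.1  0.3 -2.5]
(np.float64(517.14), np.float64(-124.35), 45.6, 177.5) -> [0.001, -0.001, 0.0818] [-0.0002, 0.0, 0.0] n~ 1
(np.float64(517.14), np.float64(-124.35), 37.6, 177.5) -> [0.001, -0.001, 0.0978] [-0.0002, 0.0, 0.0] n~ 1
```

View pics/d6.png

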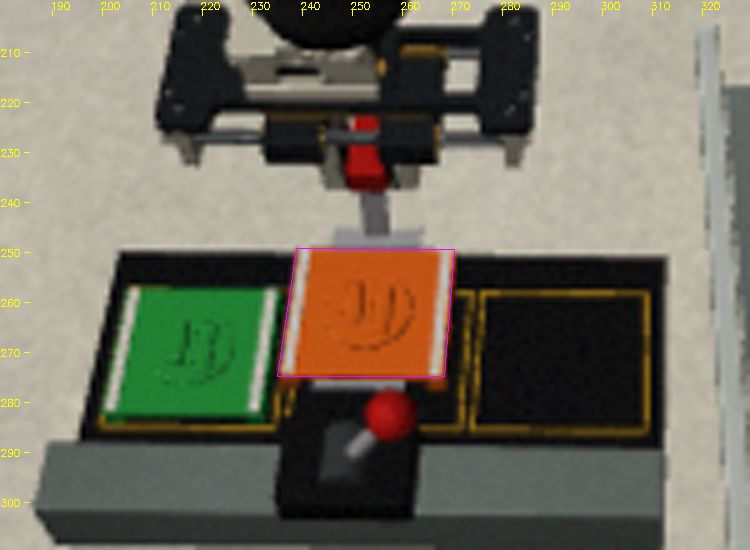

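Emit:
{"api": "jog_arm", "payload": {"commands": [[[0.001,-0.001,0.02,0,0,0,1],[0.001,-0.001,0.045,0,0,0,1],[0.001,-0.001,0.065,0,0,0,1],[0.001,-0.001,0.075,0,0,0,1],[0.001,-0.001,0.081,0,0,0,1],[0.001,-0.001,0.081,0,0,0,1],[0.001,-0.001,0.081,0,0,0,1]]]}}

```text
t: 26.15
position: [517.5, -124.8, 46.2]
tcp_rot: [[-0.999, 0.044, 0.0], [0.044, 0.999, -0.0], [-0.0, -0.0, -1.0]]
wrist_force: [0.0, 0.1, -4.2]
opening: 21.5
```

```bash
python3 -c "
from h import *
B=(586.9,-126.9,-2.5)
go([tcp(*B,1.5,-5.8,-.5)])
"
```

```text
t 26.15 p [ 517.5 -124.8   46.2] phi 177.48 open 21.5 F [ 0.   0.1 -4.2]
(np.float64(517.14), np.float64(-124.35), 37.1, 177.5) -> [0.0008, 0.0009, 0.0182] [-0.0002, 0.0002, -0.0002] n~ 1
```

Lowering onto the bed, then withdrawing.

Emit:
{"api": "jog_arm", "payload": {"commands": [[[0.001,0.001,0.006,0,0,0,1],[0.001,0.001,0.012,0,0,0,1],[0.001,0.001,0.018,0,0,0,1],[0.001,0.001,0.018,0,0,0,1],[0.001,0.001,0.018,0,0,0,1]]]}}

```text
t: 26.65
position: [516.8, -124.3, 37.0]
tcp_rot: [[-0.999, 0.044, 0.0], [0.044, 0.999, -0.0], [-0.0, -0.0, -1.0]]
wrist_force: [-0.2, -0.2, -2.6]
opening: 21.4
```

Emit:
{"api": "jog_arm", "payload": {"commands": [[[0.01,0,0,0,0,0,1],[0.03,0,0,0,0,0,1],[0.05,0,0,0,0,0,1],[0.07,0,0,0,0,0,1],[0.09,0,0,0,0,0,1],[0.12,0,0,0,0,0,1],[0.15,0,0,0,0,0,1],[0.18,0,0,0,0,0,1],[0.21,0,0,0,0,0,1],[0.22,0,0,0,0,0,1],[0.22,0,-0.1,0,0,0,1],[0.22,0,-0.1,0,0,0,1],[0.22,0,-0.1,0,0,0,1],[0.22,0,-0.1,0,0,0,1]]]}}

```text
t: 28.05
position: [406.5, -119.4, 86.6]
tcp_rot: [[-0.999, 0.044, -0.0], [0.044, 0.999, -0.0], [0.0, -0.0, -1.0]]
wrist_force: [-0.1, 0.6, -2.9]
opening: 21.9
```

```bash
python3 -c "
from h import *
s=r.camera('scene')
g=(480.1,442.6,25.8)
go([(455,100,85.6,-168),tcp(*g,50,-115),tcp(*g,1.5,-115)])
a=np.radians(-2.5)
crop(s,'d7',180,210,330,310,5,[rect(586.9,-126.9,a,80,90,15),rect(586.9,-126.9,a,80,90,15,0,-105)])
crop(s,'d8',360,180,490,310,5,[rect(*g[:2],np.radians(g[2]),80,90,15)])
"
```

```text
t 28.1 p [ 406.2 -119.5   86.3] phi 177.46 open 21.5 F [-0.9  0.3 -2.1]
(455, 100, 85.6, -168) -> [-0.078, 0.4429, 0.0012] [-0.0002, -0.0007, -0.1616] n~ 5
(np.float64(318.94), np.float64(364.69), 85.6, -154.2) -> [0.2173, 0.9597, 0.0013] [-0.0001, -0.0007, -0.3149] n~ 10
(np.float64(318.94), np.float64(364.69), 37.1, -154.2) -> [0.2172, 0.9597, 0.0983] [-0.0001, -0.0007, -0.3149] n~ 10
```

View pics/d7.png

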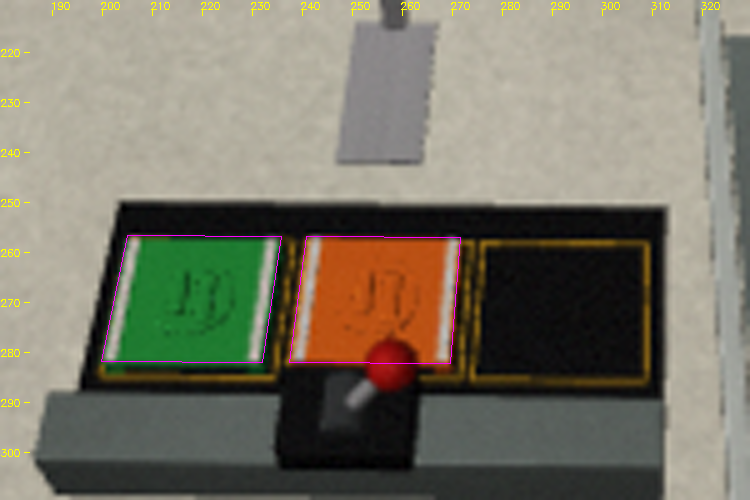

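View pics/d8.png

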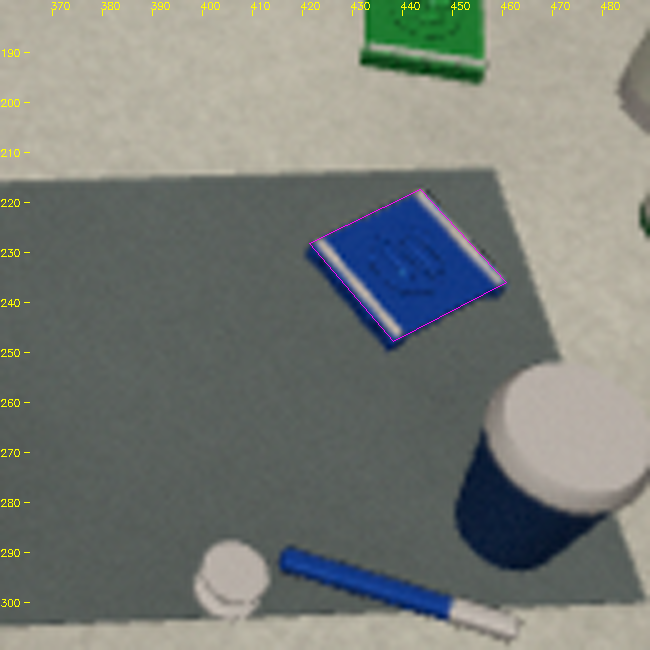

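Emit:
{"api": "jog_arm", "payload": {"commands": [[[-0.02,0.05,0,0,0,-0.02,1],[-0.05,0.13,0,0,0,-0.05,1],[-0.08,0.21,0,0,0,-0.08,1],[-0.09,0.29,0,0,0,-0.11,1],[-0.09,0.37,0,0,0,-0.14,1],[-0.08,0.45,0,0,0,-0.17,1],[-0.04,0.53,0,0,0,-0.2,1],[0,0.61,0,0,0,-0.22,1],[0.05,0.69,0,0,0,-0.24,1],[0.09,0.76,0,0,0,-0.26,1],[0.13,0.83,0,0,0,-0.28,1],[0.17,0.89,0,0,0,-0.3,1],[0.2,0.94,0,0,0,-0.315,1],[0.217,0.96,0,0,0,-0.315,1],[0.217,0.96,0,0,0,-0.315,1],[0.217,0.96,0.05,0,0,-0.315,1],[0.217,0.96,0.08,0,0,-0.315,1],[0.217,0.96,0.097,0,0,-0.315,1],[0.217,0.96,0.097,0,0,-0.315,1],[0.217,0.96,0.097,0,0,-0.315,1]]]}}

```text
t: 30.1
position: [320.0, 364.6, 38.5]
tcp_rot: [[-0.9, -0.435, 0.0], [-0.435, 0.9, -0.001], [0.0, -0.001, -1.0]]
wrist_force: [0.6, 0.4, -2.0]
opening: 21.4
```

```bash
python3 -c "
from h import *
s=r.camera('scene')
g=(480.1,442.6,25.8);a=np.radians(g[2])
go([tcp(*g,1.5,-115),tcp(*g,1,-5.5)])
crop(s,'e1',360,160,480,270,6,[rect(*g[:2],a,80,90,15),rect(*g[:2],a,100,50,4.5,-115)])
"
```

```text
t 30.15 p [320.  364.9  38.8] phi -154.2 open 21.5 F [ 0.1 -0.2 -1.8]
(np.float64(318.94), np.float64(364.69), 37.1, -154.2) -> [0.0022, 0.0006, 0.0035] [-0.0, 0.0002, -0.0] n~ 1
(np.float64(417.53), np.float64(412.35), 36.6, -154.2) -> [-0.2169, 0.0006, 0.0046] [-0.0, 0.0002, -0.0] n~ 3
```

View pics/e1.png

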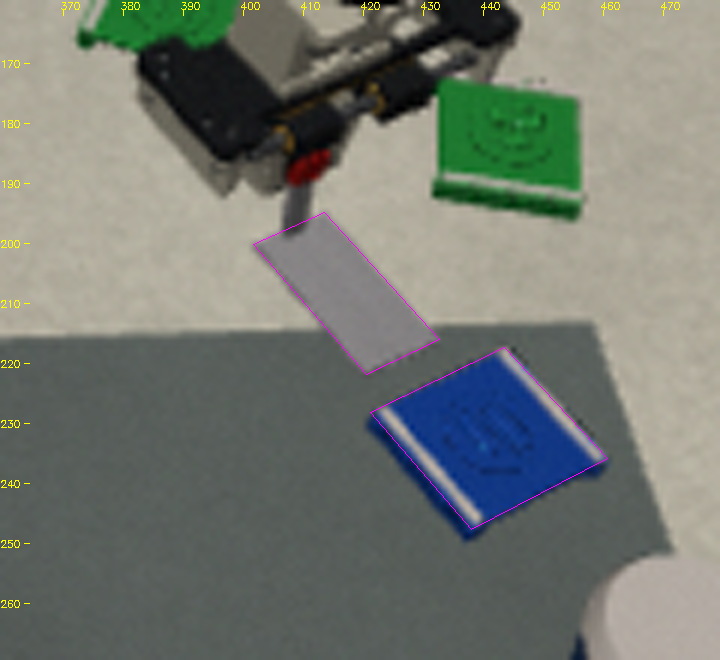

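Emit:
{"api": "jog_arm", "payload": {"commands": [[[-0.01,0,0.004,0,0,0,1],[-0.03,0,0.004,0,0,0,1],[-0.05,0,0.004,0,0,0,1],[-0.07,0,0.004,0,0,0,1],[-0.09,0,0.004,0,0,0,1],[-0.11,0,0.004,0,0,0,1],[-0.13,0,0.004,0,0,0,1],[-0.15,0,0.004,0,0,0,1],[-0.17,0,0.004,0,0,0,1],[-0.19,0,0.004,0,0,0,1],[-0.21,0,0.004,0,0,0,1],[-0.218,0,0.004,0,0,0,1],[-0.218,0,0.004,0,0,0,1],[-0.218,0,0.004,0,0,0,1]]]}}

```text
t: 31.55
position: [417.5, 412.1, 36.2]
tcp_rot: [[-0.9, -0.435, -0.0], [-0.435, 0.9, -0.001], [0.001, -0.001, -1.0]]
wrist_force: [0.4, 0.0, -2.4]
opening: 21.4
```

```bash
python3 -c "
from h import *
s=r.camera('scene')
g=(480.1,442.6,25.8);a=np.radians(g[2])
go([tcp(*g,1,-5.5)])
p=r.state()['position'];d=np.array(g[:2])-p[:2];print(d@[np.cos(a),np.sin(a)],d@[-np.sin(a),np.cos(a)])
crop(s,'e2',360,160,480,270,6,[rect(*g[:2],a,80,90,15)])
"
```

```text
t 31.6 p [417.4 412.   36.2] phi -154.18 open 21.7 F [-1.2  0.3 -0.9]
(np.float64(417.53), np.float64(412.35), 36.6, -154.2) -> [-0.0005, 0.0005, -0.0007] [-0.0003, -0.0004, 0.0002] n~ 1
69.76015494157923 0.22901558572345368
```

View pics/e2.png

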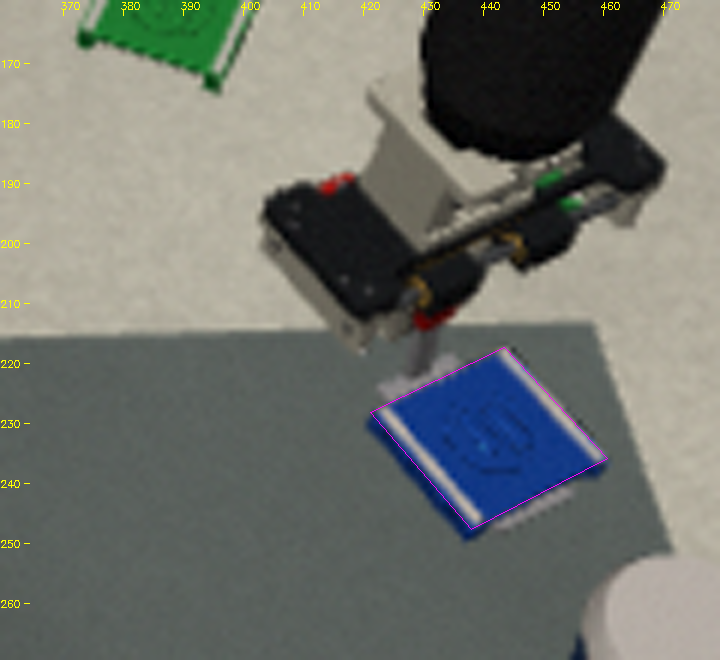

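Emit:
{"api": "jog_arm", "payload": {"commands": [[[0,0,-0.008,0,0,0,1],[0,0,-0.016,0,0,0,1],[0,0,-0.025,0,0,0,1],[0,0,-0.035,0,0,0,1],[0,0,-0.05,0,0,0,1],[0,0,-0.07,0,0,0,1],[0,0,-0.09,0,0,0,1],[0,0,-0.1,0,0,0,1],[0,0,-0.1,0,0,0,1],[0,0,-0.1,0,0,0,1]]]}}

```text
t: 32.6
position: [417.6, 412.3, 86.3]
tcp_rot: [[-0.9, -0.436, -0.0], [-0.436, 0.9, -0.0], [0.0, -0.0, -1.0]]
wrist_force: [0.7, 0.3, -2.6]
opening: 21.6
```

```bash
python3 -c "
from h import *
s=r.camera('scene')
B=(586.9,-126.9,-2.5)
go([tcp(*B,50,-5.8,105-.2)])
p=r.state()['position'];a=np.radians(25.8);o=p+69.8*np.array([np.cos(a),np.sin(a),0])
crop(s,'e3',360,140,480,250,6,[rect(o[0],o[1],a,80,90,p[2]-35.6+9)])
"
```

```text
t 32.65 p [417.5 412.1  86. ] phi -154.18 open 21.4 F [-0.3 -0.1 -3.1]
(np.float64(521.74), np.float64(-19.16), 85.6, 177.5) -> [0.188, -0.8672, 0.0014] [-0.0004, -0.0003, 0.3146] n~ 9
```

View pics/e3.png

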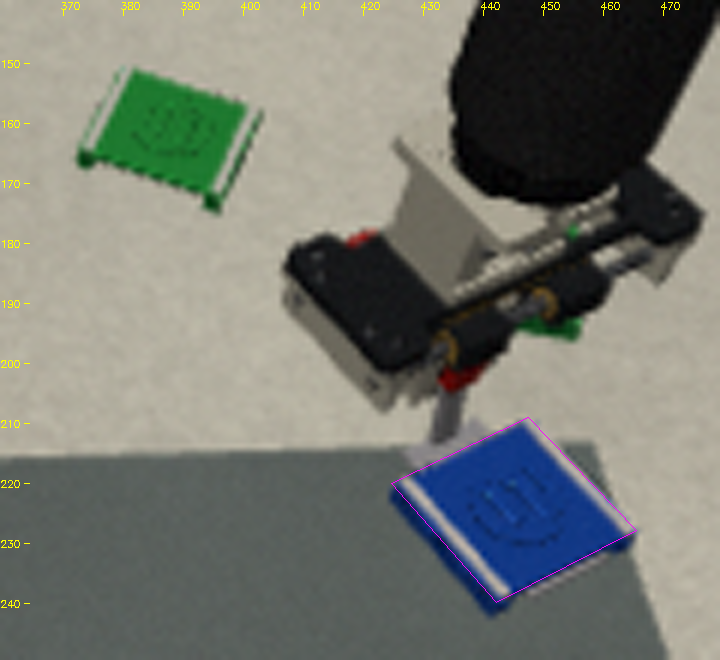

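Emit:
{"api": "jog_arm", "payload": {"commands": [[[0.002,-0.009,0,0,0,0.003,1],[0.008,-0.035,0,0,0,0.013,1],[0.017,-0.078,0,0,0,0.028,1],[0.028,-0.13,0,0,0,0.047,1],[0.04,-0.182,0,0,0,0.066,1],[0.053,-0.243,0,0,0,0.088,1],[0.066,-0.304,0,0,0,0.11,1],[0.079,-0.364,0,0,0,0.132,1],[0.092,-0.425,0,0,0,0.154,1],[0.105,-0.486,0,0,0,0.176,1],[0.118,-0.546,0,0,0,0.198,1],[0.132,-0.607,0,0,0,0.22,1],[0.145,-0.668,0,0,0,0.242,1],[0.158,-0.728,0,0,0,0.264,1],[0.169,-0.78,0,0,0,0.283,1],[0.179,-0.824,0,0,0,0.299,1],[0.184,-0.85,0,0,0,0.308,1],[0.188,-0.867,0,0,0,0.315,1],[0.188,-0.867,0,0,0,0.315,1],[0.188,-0.867,0,0,0,0.315,1]]]}}

```text
t: 34.65
position: [521.7, -18.8, 86.4]
tcp_rot: [[-0.999, 0.044, -0.0], [0.044, 0.999, -0.0], [0.0, -0.0, -1.0]]
wrist_force: [0.6, 0.5, -2.2]
opening: 21.9
```

```bash
python3 -c "
from h import *
s=r.camera('scene')
B=(586.9,-126.9,-2.5)
go([tcp(*B,10,-5.8,104.8)])
p=r.state()['position'];a=np.radians(-2.5);o=p+69.8*np.array([np.cos(a),np.sin(a),0])
crop(s,'e4',200,200,350,310,5,[rect(o[0],o[1],a,80,90,p[2]-35.6+9,0,.2)])
"
```

```text
t 34.7 p [521.7 -18.4  86.5] phi 177.5 open 21.5 F [ 0.2  0.8 -2.8]
(np.float64(521.74), np.float64(-19.16), 45.6, 177.5) -> [-0.0001, -0.0015, 0.0818] [-0.0002, 0.0, 0.0] n~ 1
```

View pics/e4.png

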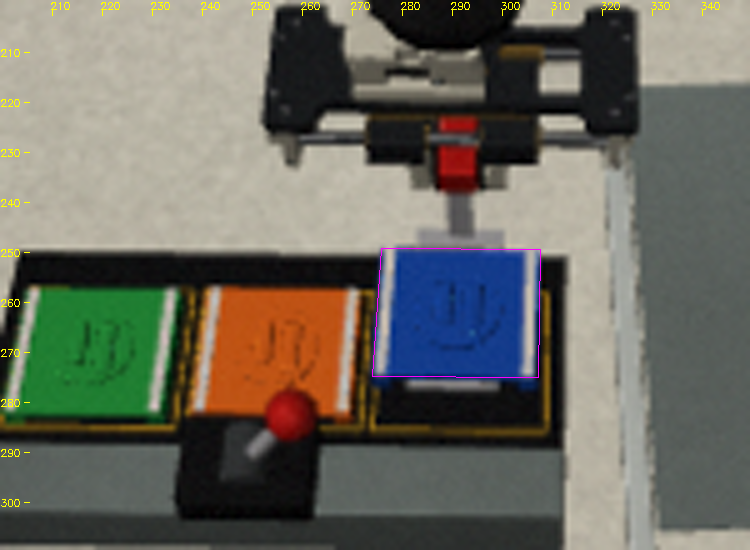

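Emit:
{"api": "jog_arm", "payload": {"commands": [[[0,-0.001,0.02,0,0,0,1],[0,-0.001,0.045,0,0,0,1],[0,-0.001,0.065,0,0,0,1],[0,-0.001,0.075,0,0,0,1],[0,-0.001,0.081,0,0,0,1],[0,-0.001,0.081,0,0,0,1],[0,-0.001,0.081,0,0,0,1]]]}}

```text
t: 35.4
position: [522.2, -19.2, 46.2]
tcp_rot: [[-0.999, 0.044, 0.0], [0.044, 0.999, -0.0], [-0.0, -0.0, -1.0]]
wrist_force: [-0.4, 0.6, -2.3]
opening: 21.6
```

```bash
python3 -c "
from h import *
B=(586.9,-126.9,-2.5)
go([tcp(*B,1.5,-5.8,104.8)])
"
```

```text
t 35.4 p [522.2 -19.2  46.2] phi 177.49 open 21.6 F [-0.4  0.6 -2.3]
(np.float64(521.74), np.float64(-19.16), 37.1, 177.5) -> [0.001, -0.0, 0.0182] [-0.0002, 0.0003, -0.0001] n~ 1
```

Emit:
{"api": "jog_arm", "payload": {"commands": [[[0.001,0,0.006,0,0,0,1],[0.001,0,0.012,0,0,0,1],[0.001,0,0.018,0,0,0,1],[0.001,0,0.018,0,0,0,1],[0.001,0,0.018,0,0,0,1]]]}}

```text
t: 35.9
position: [521.5, -19.3, 37.0]
tcp_rot: [[-0.999, 0.044, 0.0], [0.044, 0.999, -0.0], [-0.0, -0.0, -1.0]]
wrist_force: [-0.7, 0.1, -2.2]
opening: 21.7
```

Emit:
{"api": "jog_arm", "payload": {"commands": [[[0.01,0,0,0,0,0,1],[0.03,0,0,0,0,0,1],[0.05,0,0,0,0,0,1],[0.07,0,0,0,0,0,1],[0.09,0,0,0,0,0,1],[0.12,0,0,0,0,0,1],[0.15,0,0,0,0,0,1],[0.18,0,0,0,0,0,1],[0.21,0,0,0,0,0,1],[0.22,0,0,0,0,0,1],[0.22,0,-0.1,0,0,0,1],[0.22,0,-0.1,0,0,0,1],[0.22,0,-0.1,0,0,0,1],[0.22,0,-0.1,0,0,0,1]]]}}

```text
t: 37.3
position: [411.2, -14.5, 86.6]
tcp_rot: [[-0.999, 0.044, -0.0], [0.044, 0.999, -0.0], [0.0, -0.0, -1.0]]
wrist_force: [-1.1, 0.2, -2.3]
opening: 21.7
```

```bash
python3 -c "
from h import *
s=r.camera('scene');t=r.camera('top')
go([])
a=np.radians(-2.5)
P=[rect(586.9,-126.9,a,80,90,15,0,k) for k in(-105,0,105)]
crop(s,'f1',190,240,320,310,6,P)
crop(t,'f2',305,110,435,200,6)
crop(t,'f3',425,160,485,210,10);crop(s,'f4',120,225,190,275,10)
"
```

```text
t 37.4 p [410.9 -14.7  86.1] phi 177.46 open 21.6 F [ 0.3  0.3 -1.1]
```

View pics/f1.png

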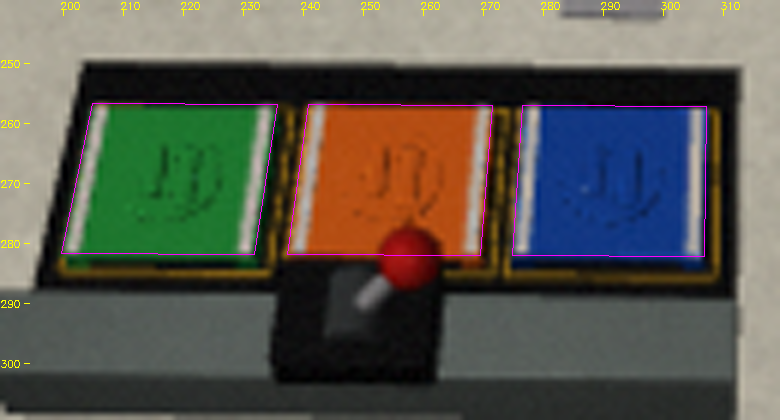

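View pics/f2.png

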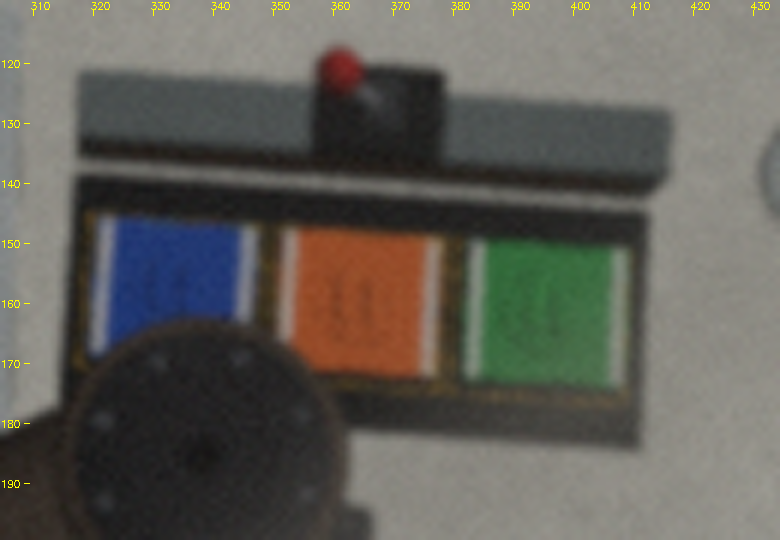

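View pics/f4.png

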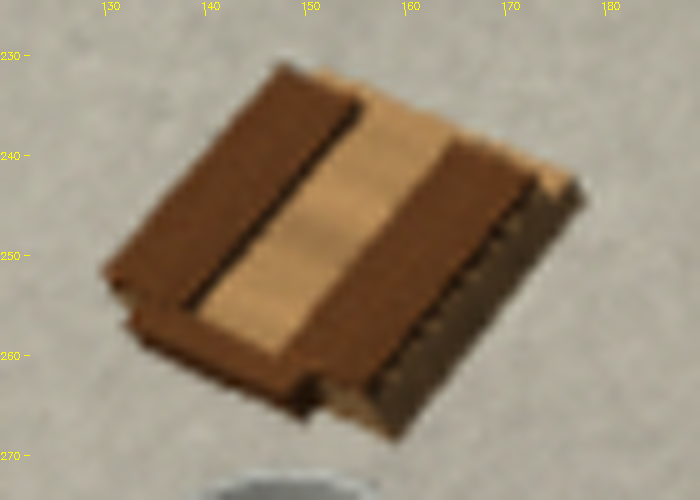

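View pics/f3.png

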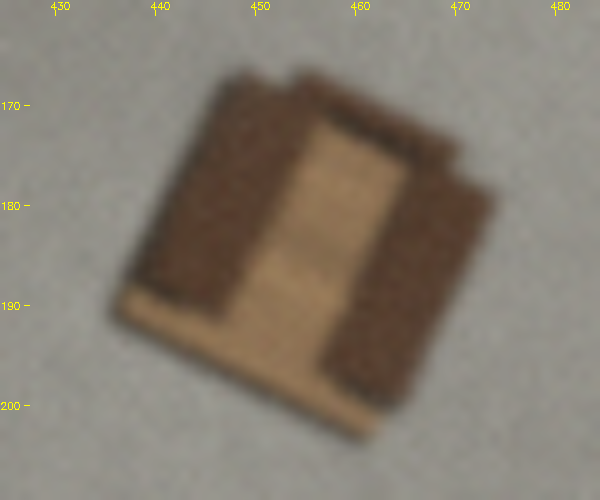

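```bash
cat > dock.py <<'E'
from h import *
from scipy.optimize import least_squares
t=r.camera("top");s=r.camera("scene")
tp=lambda a:np.array(a)/10+[424.5,159.5]; sp=lambda a:np.array(a)/10+[119.5,224.5]
# entries: (cam, picks, xcode,ysign*kind,z)
def pts(p):
    x,y,a,W,Lb=p
    Lt=[[-30,W,32],[-30,17,32],[-30,-17,32],[-30,-W,32],[Lb,-W,32],[Lb,W,32],[-40,W,16],[-40,-W,16]]
    Ls=[[-30,-17,32],[-30,-W,32],[-30,17,32],[-30,W,32],[Lb,-W,32],[-40,W,16]]
    c,q=np.cos(a),np.sin(a);R=np.array([[c,-q,0],[q,c,0],[0,0,1]])
    f=lambda L:np.array(L)@R.T+[x,y,0]
    return f(Lt),f(Ls)
qt=tp([(130,290),(222,320),(320,368),(393,408),(495,198),(232,70),(112,308),(362,440)])
qs=sp([(362,97),(283,62),(457,140),(535,178),(103,271),(575,178)])
def res(p,m="b"):
    a,b=pts(p);o=[]
    if m in"bt":o.append((w2px(t,a)-qt))
    if m in"bs":o.append((w2px(s,b)-qs))
    return np.concatenate(o).ravel()
for m in"bts":
    S=least_squares(lambda p:res(p,m),[505,-430,-.5,40,50],x_scale=[10,10,.1,5,5])
    print(m,S.x[:2].round(1),np.degrees(S.x[2]).round(2),S.x[3:].round(1),np.abs(S.fun).max().round(2),np.sqrt(np.mean(S.fun**2)).round(2))
    if m=="b":
        P=S.x;print(S.fun.reshape(-1,2).round(1).tolist())
x,y,a=P[:3]
L=[rect(x,y,a,80,34,32,10),rect(x,y,a,80,2*P[3],32,10),rect(x,y,a,90,34,16,5),rect(x,y,a,90,58,16,5)]
crop(t,'g1',425,160,485,210,10,L);crop(s,'g2',120,225,190,275,10,L)
E
python3 dock.py
```

```text
b [ 502.4 -425.1] -26.16 [46.9 48.6] 1.27 0.39
[[0.7, -1.3], [-0.3, -0.1], [-0.7, -0.2], [0.3, -0.1], [-0.1, -0.0], [0.4, -0.0], [-0.3, 0.3], [0.4, 0.0], [0.1, 0.0], [-0.0, 0.1], [-0.1, -0.3], [0.4, -0.7], [0.1, -0.1], [-0.1, -0.4]]
t [ 501.8 -424.7] -25.64 [46.8 49.1] 0.92 0.42
s [ 503.  -425.4] -27.05 [46.9 48.9] 0.23 0.16
```

View pics/g1.png

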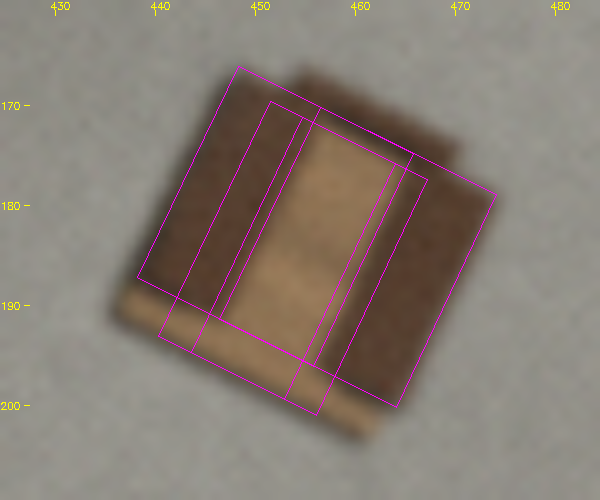

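View pics/g2.png

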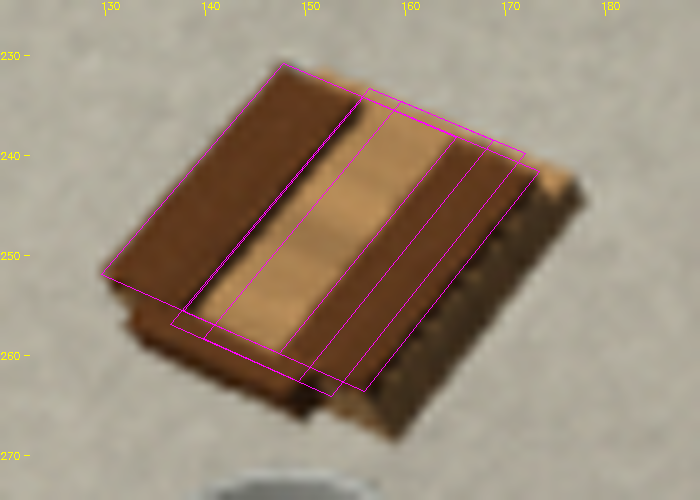

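Tiles look good, and the dock pose comes out near (502.4, -425.1, -26.6°). Moving to the dock mouth.

```bash
python3 -c "
from h import *
D=(502.4,-425.1,-26.6)
go([(425,-180,100,165),tcp(*D,64,-118),tcp(*D,19,-118)])
"
```

```text
t 37.5 p [411.1 -14.7  86.2] phi 177.47 open 21.4 F [-1.  -0.1 -1.7]
(425, -180, 100, 165) -> [-0.0424, -0.3292, -0.0273] [-0.0008, -0.0009, 0.1386] n~ 4
(np.float64(339.66), np.float64(-343.61), 99.6, 153.4) -> [0.1137, -0.6636, -0.0259] [-0.0009, -0.0008, 0.2674] n~ 7
(np.float64(339.66), np.float64(-343.61), 54.6, 153.4) -> [0.1135, -0.6635, 0.0641] [-0.0009, -0.0008, 0.2674] n~ 7
```

Emit:
{"api": "jog_arm", "payload": {"commands": [[[-0.01,-0.06,-0.01,0,0,0.03,1],[-0.03,-0.14,-0.02,0,0,0.06,1],[-0.04,-0.22,-0.026,0,0,0.09,1],[-0.042,-0.3,-0.026,0,0,0.13,1],[-0.02,-0.38,-0.026,0,0,0.16,1],[0.02,-0.46,-0.026,0,0,0.19,1],[0.06,-0.54,-0.026,0,0,0.22,1],[0.09,-0.61,-0.026,0,0,0.25,1],[0.114,-0.664,-0.026,0,0,0.267,1],[0.114,-0.664,-0.026,0,0,0.267,1],[0.114,-0.664,0.02,0,0,0.267,1],[0.114,-0.664,0.05,0,0,0.267,1],[0.114,-0.664,0.063,0,0,0.267,1],[0.114,-0.664,0.063,0,0,0.267,1],[0.114,-0.664,0.063,0,0,0.267,1]]]}}

```text
t: 39.0
position: [340.4, -343.5, 55.8]
tcp_rot: [[-0.895, 0.446, -0.0], [0.446, 0.895, -0.0], [-0.0, -0.001, -1.0]]
wrist_force: [0.9, -0.1, -2.1]
opening: 21.6
```

```bash
python3 -c "
from h import *
s=r.camera('scene')
D=(502.4,-425.1,-26.6);x,y,a=D[0],D[1],np.radians(D[2])
go([tcp(*D,19,-118),tcp(*D,19,-70),tcp(*D,19,-1)])
p=r.state()['position'];o=p+64*np.array([np.cos(a),np.sin(a),0])
L=[rect(x,y,a,80,34,32,10),rect(o[0],o[1],a,100,50,p[2]-35.6+3)]
crop(s,'g3',120,190,220,275,7,L)
"
```

```text
t 39.05 p [ 340.6 -343.6   56.1] phi 153.49 open 21.7 F [-0.7 -0.1 -2. ]
(np.float64(339.66), np.float64(-343.61), 54.6, 153.4) -> [0.0017, -0.0008, 0.0031] [-0.0003, 0.0006, 0.001] n~ 1
(np.float64(382.58), np.float64(-365.1), 54.6, 153.4) -> [-0.0943, -0.0009, 0.0032] [-0.0003, 0.0006, 0.001] n~ 1
(np.float64(444.28), np.float64(-396.0), 54.6, 153.4) -> [-0.2323, -0.0012, 0.0033] [-0.0003, 0.0006, 0.001] n~ 3
```

View pics/g3.png

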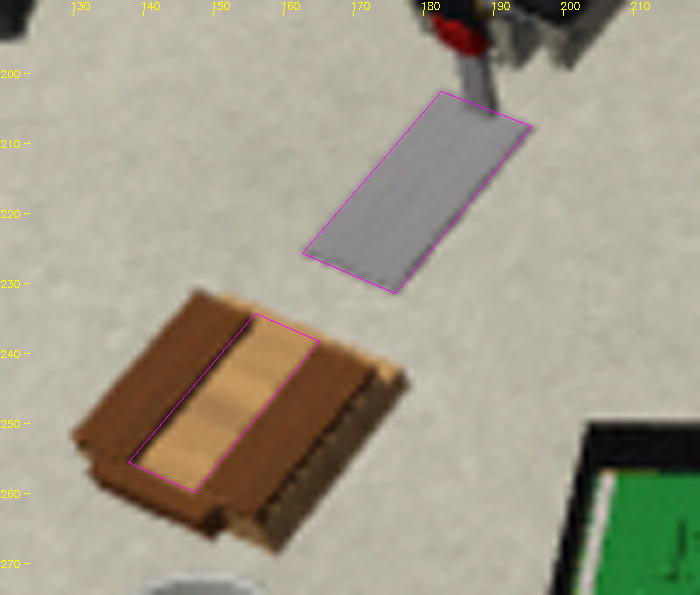

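Emit:
{"api": "jog_arm", "payload": {"commands": [[[-0.02,0,0.003,0,0,0,1],[-0.04,-0.001,0.003,0,0,0.001,1],[-0.06,-0.001,0.003,0,0,0.001,1],[-0.075,-0.001,0.003,0,0,0.001,1],[-0.09,-0.001,0.003,0,0,0.001,1],[-0.1,-0.001,0.003,0,0,0.001,1],[-0.1,-0.001,0.003,0,0,0.001,1]]]}}

```text
t: 39.75
position: [385.0, -366.7, 53.9]
tcp_rot: [[-0.894, 0.448, -0.0], [0.448, 0.894, -0.0], [-0.0, -0.0, -1.0]]
wrist_force: [-0.5, 0.5, -1.3]
opening: 21.5
```

```bash
python3 -c "
from h import *
s=r.camera('scene')
D=(502.4,-425.1,-26.6);x,y,a=D[0],D[1],np.radians(D[2])
go([tcp(*D,18.5,-70),tcp(*D,18.5,-1)])
print(r.state()['ft_torque'])
crop(s,'g4',120,200,200,275,8)
"
```

```text
t 39.8 p [ 384.5 -366.4   53.9] phi 153.35 open 21.1 F [-0.3  0.7 -2. ]
(np.float64(382.58), np.float64(-365.1), 54.1, 153.4) -> [0.0045, 0.0006, -0.0004] [-0.0002, -0.0002, -0.0006] n~ 1
(np.float64(444.28), np.float64(-396.0), 54.1, 153.4) -> [-0.1335, 0.0007, -0.0005] [-0.0002, -0.0002, -0.0006] n~ 2
[-0.02416202  0.11288242  0.05869909]
```

View pics/g4.png

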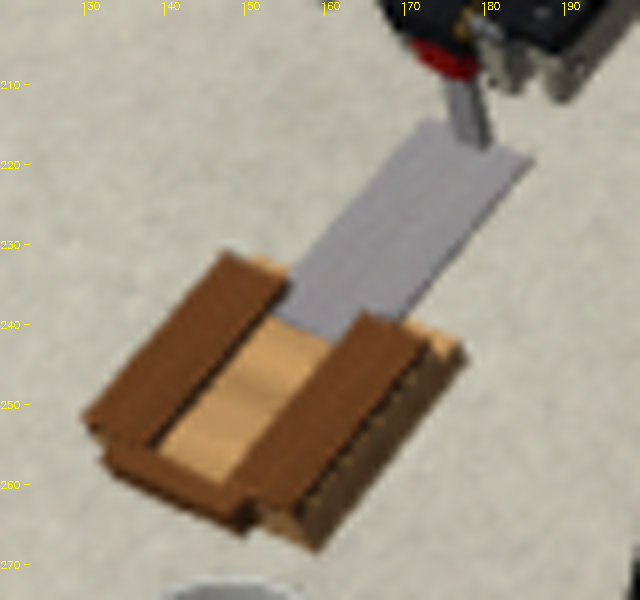

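Blade is under the lips with no force. Sliding further.

Emit:
{"api": "jog_arm", "payload": {"commands": [[[-0.015,0.001,0,0,0,0,1],[-0.03,0.001,0,0,0,0,1],[-0.05,0.001,0,0,0,0,1],[-0.07,0.001,0,0,0,0,1],[-0.09,0.001,0,0,0,0,1],[-0.105,0.001,0,0,0,0,1],[-0.12,0.001,0,0,0,0,1],[-0.125,0.001,0,0,0,0,1],[-0.125,0.001,0,0,0,0,1]]]}}

```text
t: 40.7
position: [440.7, -394.0, 53.9]
tcp_rot: [[-0.894, 0.448, -0.0], [0.448, 0.894, -0.0], [0.0, -0.0, -1.0]]
wrist_force: [-0.3, 0.7, -2.3]
opening: 21.6
```

```bash
python3 -c "
from h import *
s=r.camera('scene')
D=(502.4,-425.1,-26.6);x,y,a=D[0],D[1],np.radians(D[2])
go([tcp(*D,17.5,0)])
print(r.state()['ft_torque'])
crop(s,'g5',120,200,200,275,8)
"
```

```text
t 40.75 p [ 440.4 -393.9   53.9] phi 153.35 open 21.6 F [-0.5 -0.6 -2.4]
(np.float64(445.17), np.float64(-396.44), 53.1, 153.4) -> [-0.0109, -0.0003, 0.0017] [-0.0001, -0.0002, -0.0006] n~ 1
[-0.01006193  0.09718714  0.03551962]
```

View pics/g5.png

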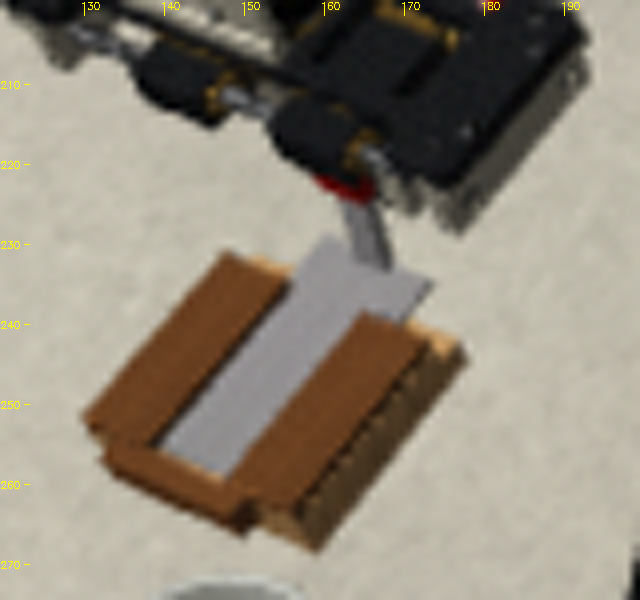

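Emit:
{"api": "jog_arm", "payload": {"commands": [[[-0.002,0,0.002,0,0,0,1],[-0.004,0,0.003,0,0,0,1],[-0.006,0,0.003,0,0,0,1],[-0.008,0,0.003,0,0,0,1],[-0.009,0,0.003,0,0,0,1],[-0.009,0,0.003,0,0,0,1],[-0.009,0,0.003,0,0,0,1]]]}}

```text
t: 41.45
position: [444.5, -396.0, 52.6]
tcp_rot: [[-0.894, 0.448, -0.0], [0.448, 0.894, -0.0], [-0.0, -0.0, -1.0]]
wrist_force: [0.5, 0.2, -1.7]
opening: 21.7
```

Emit:
{"api": "jog_arm", "payload": {"commands": [[[-0.001,0,0,0,0,0,1],[-0.002,0,0,0,0,0,1],[-0.003,0,0,0,0,0,1],[-0.003,0,0,0,0,0,1],[-0.003,0,0,0,0,0,1]]]}}

```text
t: 41.95
position: [445.9, -396.6, 52.6]
tcp_rot: [[-0.894, 0.448, -0.0], [0.448, 0.894, -0.0], [-0.0, -0.0, -1.0]]
wrist_force: [-0.1, 0.3, -1.8]
opening: 21.6
```

Emit:
{"api": "jog_arm", "payload": {"commands": [[[-0.001,0,0,0,0,0,1],[-0.002,0,0,0,0,0,1],[-0.003,0,0,0,0,0,1],[-0.004,0,0,0,0,0,1],[-0.004,0,0,0,0,0,1]]]}}

```text
t: 42.45
position: [446.1, -396.9, 52.2]
tcp_rot: [[-0.894, 0.449, -0.003], [0.449, 0.894, 0.001], [0.003, -0.0, -1.0]]
wrist_force: [-6.0, 2.9, 1.7]
opening: 21.6
```

```bash
python3 -c "
from h import *
s=r.camera('scene')
go([])
crop(s,'g6',125,215,185,275,10)
"
```

```text
t 42.5 p [ 446.1 -396.9   52.2] phi 153.34 open 21.7 F [-5.6  3.9 -0.2]
```

View pics/g6.png

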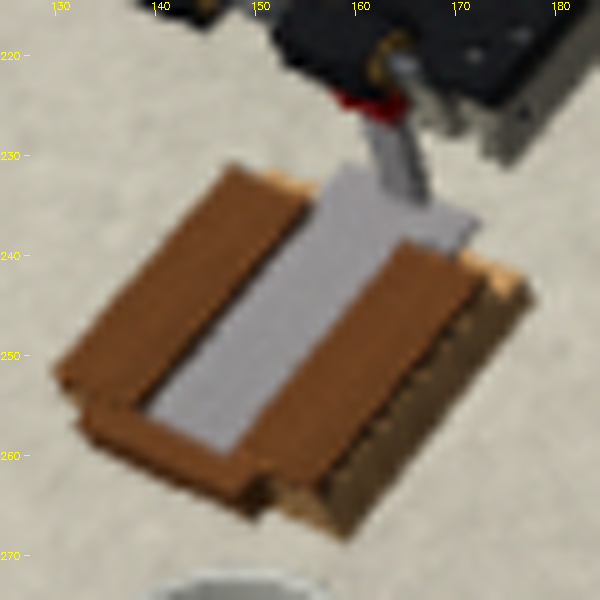

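Contact at the stop. Seating it down on the floor with a bit more push, then releasing.

Emit:
{"api": "jog_arm", "payload": {"commands": [[[0,0,0.001,0,0,0,1],[0,0,0.002,0,0,0,1],[0,0,0.002,0,0,0,1],[0,0,0.002,0,0,0,1]]]}}

```text
t: 42.9
position: [445.9, -396.9, 51.6]
tcp_rot: [[-0.894, 0.449, -0.003], [0.449, 0.894, 0.001], [0.003, -0.0, -1.0]]
wrist_force: [-6.8, 3.9, 5.3]
opening: 21.3
```

Emit:
{"api": "jog_arm", "payload": {"commands": [[[-0.001,0,0,0,0,0,1],[-0.001,0,0,0,0,0,1],[-0.001,0,0,0,0,0,0.6],[-0.001,0,0,0,0,0,0.5],[-0.001,0,0,0,0,0,0.3],[-0.001,0,0,0,0,0,0.3],[-0.001,0,0,0,0,0,0.3],[-0.001,0,0,0,0,0,0.3]]]}}

```text
t: 43.7
position: [448.3, -397.8, 51.6]
tcp_rot: [[-0.894, 0.448, 0.0], [0.448, 0.894, -0.0], [-0.0, -0.0, -1.0]]
wrist_force: [0.2, 0.6, 0.4]
opening: 60.2
```

```bash
python3 -c "
from h import *
s=r.camera('scene')
go([])
crop(s,'g7',125,215,185,275,10)
"
```

```text
t 43.75 p [ 448.3 -397.8   51.6] phi 153.36 open 60.6 F [-0.9  0.2 -0.3]
```

View pics/g7.png

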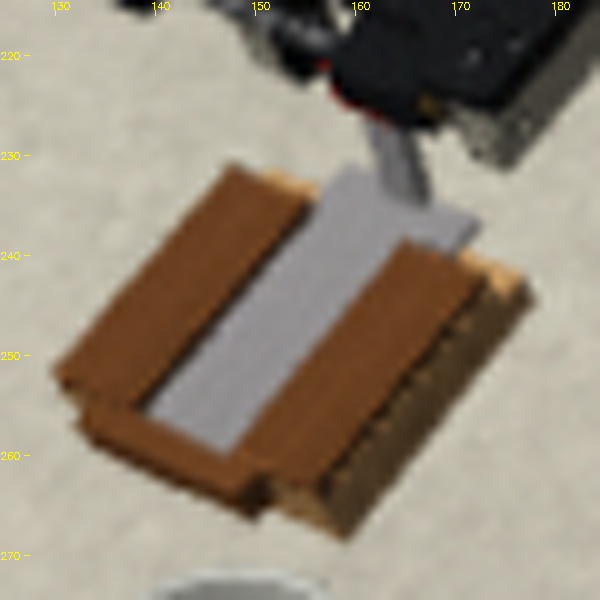

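Released with the blade against the stop. Retreating upwards.

Emit:
{"api": "jog_arm", "payload": {"commands": [[[0,0,-0.02,0,0,0,0.3],[0,0,-0.06,0,0,0,0.3],[0,0,-0.14,0,0,0,0.3],[0,0,-0.24,0,0,0,0.3],[0,0,-0.34,0,0,0,1],[0,0,-0.4,0,0,0,1],[0,0,-0.4,0,0,0,1],[0,0,-0.4,0,0,0,1]]]}}

```text
t: 44.55
position: [448.3, -397.7, 252.9]
tcp_rot: [[-0.894, 0.449, 0.002], [0.449, 0.894, -0.001], [-0.003, 0.0, -1.0]]
wrist_force: [0.2, 0.2, -1.0]
opening: 34.9
```

```bash
python3 -c "
from h import *
s=r.camera('scene');t=r.camera('top')
go([(683,-25,250,178),(683,-40,118,178)])
crop(s,'h1',110,190,210,275,7);crop(t,'h2',400,140,500,220,7)
# ball position now
for z in (130,134,138): print(z,px2w(s,[(256.9,282)],z))
"
```

```text
t 44.65 p [ 447.5 -397.3  250.8] phi 153.35 open 26.8 F [ 0.5  0.3 -0.9]
(683, -25, 250, 178) -> [-0.0869, 0.8767, 0.0016] [0.0002, -0.0008, -0.2739] n~ 9
(683, -40, 118, 178) -> [-0.1007, 0.8499, 0.2656] [0.0002, -0.0008, -0.2739] n~ 9
130 [[ 683.91149369 -103.43406733  130.        ]]
134 [[ 685.87917453 -102.90216678  134.        ]]
138 [[ 687.84685537 -102.37026622  138.        ]]
```

View pics/h1.png

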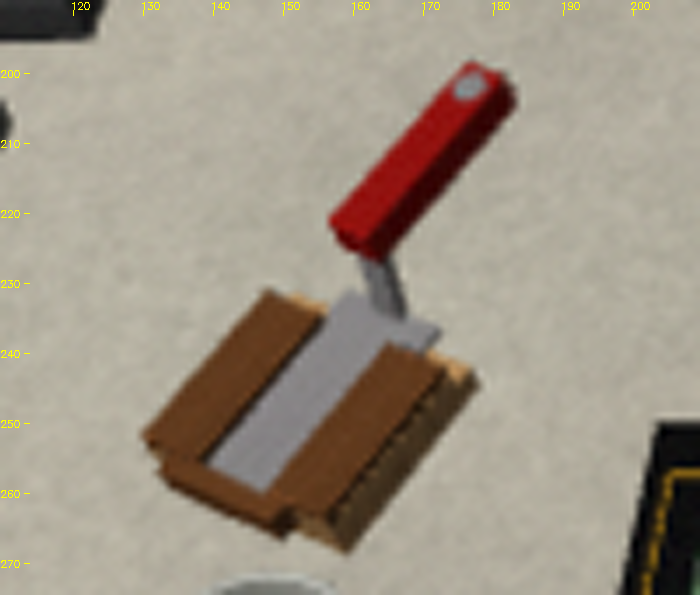

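View pics/h2.png

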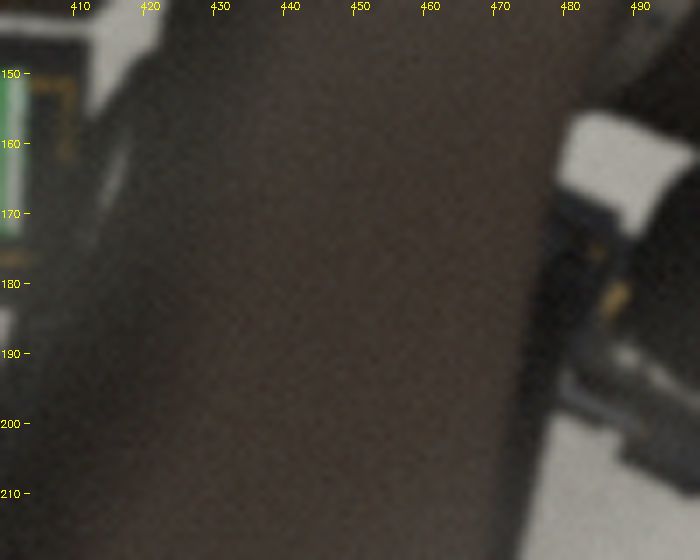

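Emit:
{"api": "jog_arm", "payload": {"commands": [[[-0.01,0.1,0,0,0,-0.05,1],[-0.03,0.2,0,0,0,-0.1,1],[-0.05,0.3,0,0,0,-0.15,1],[-0.06,0.4,0,0,0,-0.2,1],[-0.07,0.5,0,0,0,-0.25,1],[-0.08,0.6,0,0,0,-0.274,1],[-0.08,0.7,0,0,0,-0.274,1],[-0.09,0.8,0,0,0,-0.274,1],[-0.094,0.863,0,0,0,-0.274,1],[-0.094,0.863,0,0,0,-0.274,1],[-0.094,0.863,0,0,0,-0.274,1]]]}}

```text
t: 45.75
position: [683.2, -32.2, 249.3]
tcp_rot: [[-0.999, 0.033, -0.004], [0.033, 0.999, -0.001], [0.004, -0.001, -1.0]]
wrist_force: [-1.3, 0.8, 0.2]
opening: 0.5
```

```bash
python3 -c "
from h import *
s=r.camera('scene')
go([(683,-35,118,178),(683,-100,118,178)])
crop(s,'h3',210,230,330,310,6)
"
```

```text
t 45.8 p [683.  -33.2 249.9] phi 178.04 open 0.6 F [ 0.6 -0.3  0. ]
(683, -35, 118, 178) -> [-0.0008, -0.0034, 0.2638] [-0.0007, -0.0017, 0.0004] n~ 3
(683, -100, 118, 178) -> [-0.0052, -0.1333, 0.2639] [-0.0007, -0.0017, 0.0004] n~ 3
```

View pics/h3.png

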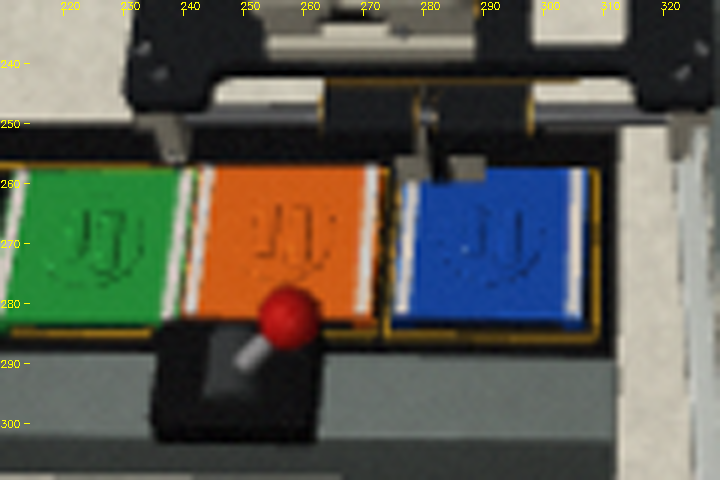

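Emit:
{"api": "jog_arm", "payload": {"commands": [[[0,-0.003,0.08,0,0,0,1],[0,-0.003,0.17,0,0,0,1],[0,-0.003,0.24,0,0,0,1],[0,-0.003,0.264,0,0,0,1],[0,-0.003,0.264,0,0,0,1],[0,-0.003,0.264,0,0,0,1]]]}}

```text
t: 46.4
position: [684.6, -35.3, 121.4]
tcp_rot: [[-0.999, 0.035, 0.002], [0.035, 0.999, -0.001], [-0.002, -0.001, -1.0]]
wrist_force: [0.3, 0.0, 0.5]
opening: 0.5
```

Emit:
{"api": "jog_arm", "payload": {"commands": [[[0,-0.04,0,0,0,0,1],[-0.001,-0.07,0,0,0,0,1],[-0.002,-0.09,0,0,0,0,1],[-0.003,-0.11,0,0,0,0,1],[-0.004,-0.125,0,0,0,0,1],[-0.005,-0.14,0,0,0,0,1],[-0.006,-0.155,0,0,0,0,1],[-0.006,-0.17,0,0,0,0,1],[-0.006,-0.17,0,0,0,0,1]]]}}

```text
t: 47.3
position: [683.3, -120.8, 119.1]
tcp_rot: [[-0.999, 0.035, -0.001], [0.035, 0.999, -0.001], [0.001, -0.001, -1.0]]
wrist_force: [0.2, -0.1, -0.1]
opening: 0.4
```

Emit:
{"api": "jog_arm", "payload": {"commands": [[[0,-0.006,0,0,0,0,1],[0,-0.012,0,0,0,0,1],[0,-0.012,0,0,0,0,1]]]}}

```text
t: 47.6
position: [683.3, -125.9, 119.4]
tcp_rot: [[-0.999, 0.035, -0.0], [0.035, 0.999, -0.0], [0.0, -0.0, -1.0]]
wrist_force: [0.7, -0.5, 0.1]
opening: 0.1
```

Emit:
{"api": "jog_arm", "payload": {"commands": [[[0,-0.004,0,0,0,0,1],[0,-0.008,0,0,0,0,1],[0,-0.008,0,0,0,0,1]]]}}

```text
t: 47.9
position: [683.3, -129.8, 119.5]
tcp_rot: [[-0.999, 0.035, 0.0], [0.035, 0.999, -0.0], [-0.0, -0.0, -1.0]]
wrist_force: [-0.5, 1.0, -1.2]
opening: 0.3
```

Emit:
{"api": "jog_arm", "payload": {"commands": [[[0,-0.003,0,0,0,0,1],[0,-0.006,0,0,0,0,1],[0,-0.006,0,0,0,0,1]]]}}

```text
t: 48.2
position: [683.3, -131.2, 119.5]
tcp_rot: [[-0.999, 0.034, 0.0], [0.034, 0.999, 0.002], [-0.0, 0.002, -1.0]]
wrist_force: [-0.6, 7.8, -0.3]
opening: 0.2
```

```bash
python3 -c "
from h import *
s=r.camera('scene')
go([])
crop(s,'h4',210,240,290,310,8)
"
```

```text
t 48.25 p [ 683.3 -131.2  119.5] phi 178.03 open 0.4 F [-0.1  7.5  0.3]
```

View pics/h4.png

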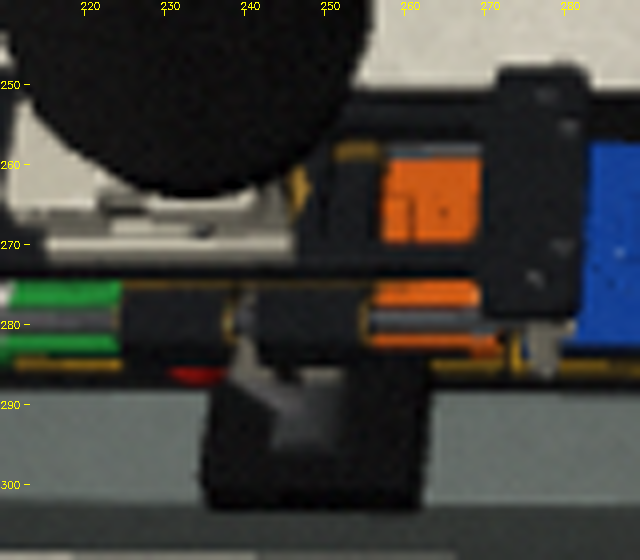

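Contact at the on side is building. A bit more to seat it (earlier the stop gave 36 N).

Emit:
{"api": "jog_arm", "payload": {"commands": [[[0,-0.002,0,0,0,0,1],[0,-0.004,0,0,0,0,1],[0,-0.004,0,0,0,0,1]]]}}

```text
t: 48.55
position: [683.4, -131.6, 119.5]
tcp_rot: [[-0.999, 0.034, 0.001], [0.034, 0.999, 0.003], [-0.001, 0.003, -1.0]]
wrist_force: [-1.4, 14.9, 2.4]
opening: 0.4
```

Emit:
{"api": "jog_arm", "payload": {"commands": [[[0,-0.004,0,0,0,0,1],[0,-0.004,0,0,0,0,1],[0,0.01,0,0,0,0,1],[0,0.05,0,0,0,0,1],[0,0.08,0,0,0,0,1],[0,0.08,0,0,0,0,1],[0,0.08,-0.1,0,0,0,1],[0,0.08,-0.2,0,0,0,1],[0,0.08,-0.3,0,0,0,1],[0.1,0.16,-0.34,0,0,0,1],[0.2,0.26,-0.34,0,0,0,1],[0.3,0.36,-0.34,0,0,0,1],[0.4,0.46,-0.34,0,0,0,1],[0.4,0.56,-0.34,0,0,0,1],[0.4,0.66,-0.34,0,0,0,1],[0.4,0.66,-0.34,0,0,0,1],[0.4,0.66,-0.34,0,0,0,1],[0.4,0.66,-0.34,0,0,0,1]]]}}

```text
t: 50.35
position: [494.1, 204.0, 289.5]
tcp_rot: [[-1.0, 0.031, 0.0], [0.031, 1.0, -0.0], [-0.0, -0.0, -1.0]]
wrist_force: [-0.2, 0.5, -0.2]
opening: 0.3
```

```bash
python3 -c "
from h import *
s=r.camera('scene');t=r.camera('top')
go([])
a=np.radians(-2.5)
P=[rect(586.9,-126.9,a,80,90,15,0,k) for k in(-105,0,105)]
crop(s,'i1',120,190,330,310,3,[],20);crop(t,'i2',300,100,490,220,4);crop(s,'i3',190,240,320,310,6,P)
cv2.imwrite('pics/i4.png',s['color'][:,:,::-1])
"
```

```text
t 50.45 p [494.6 201.9 289.4] phi 178.07 open 0.2 F [-0.2 -0.5 -0.9]
```

View pics/i2.png

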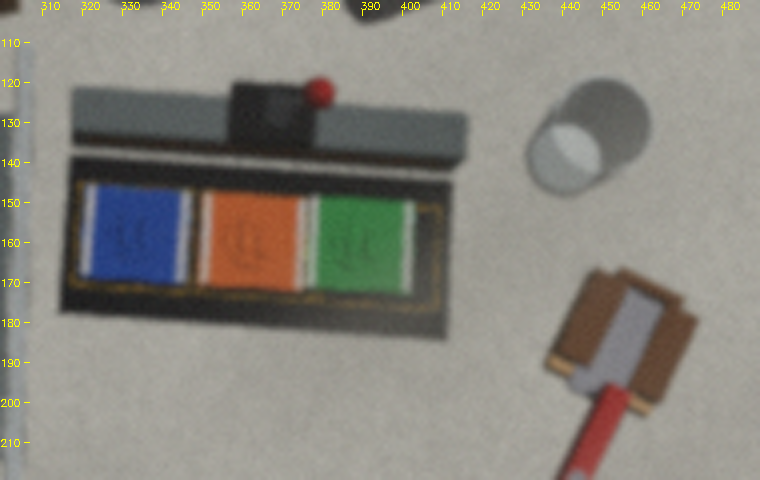

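View pics/i3.png

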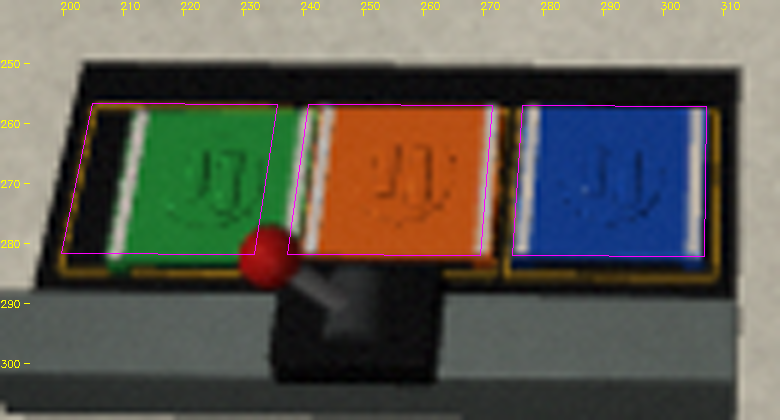

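View pics/i4.png

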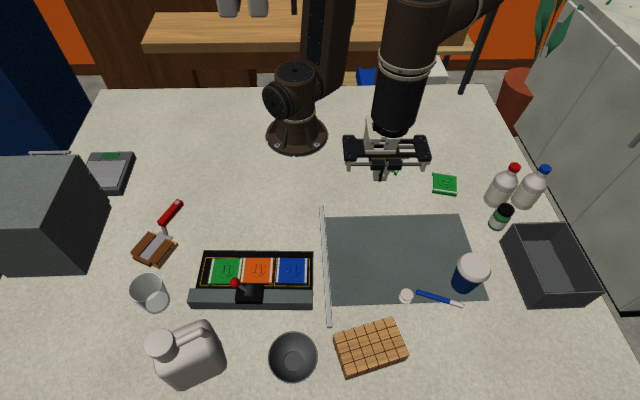

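Green has been knocked about 20 mm towards orange: the top view shows it at (358,243) in the crop, against orange. So one more round: lever off, take the spatula, re-place the tiles, dock, lever on. First I'll measure.

```bash
python3 -c "
from h import *
s=r.camera('scene');t=r.camera('top')
crop(s,'j1',195,250,285,300,8);crop(t,'j2',340,135,420,190,9)
go([(683,-215,260,178),(683,-215,118,178)])
"
```

```text
t 50.55 p [495.  201.1 289.4] phi 177.96 open 0.5 F [-0.1 -0.7  0. ]
(683, -215, 260, 178) -> [-0.4055, -0.8182, 0.0594] [-0.0004, 0.0, -0.0004] n~ 10
(683, -215, 118, 178) -> [-0.4054, -0.818, 0.3434] [-0.0004, 0.0, -0.0004] n~ 10
```

View pics/j1.png

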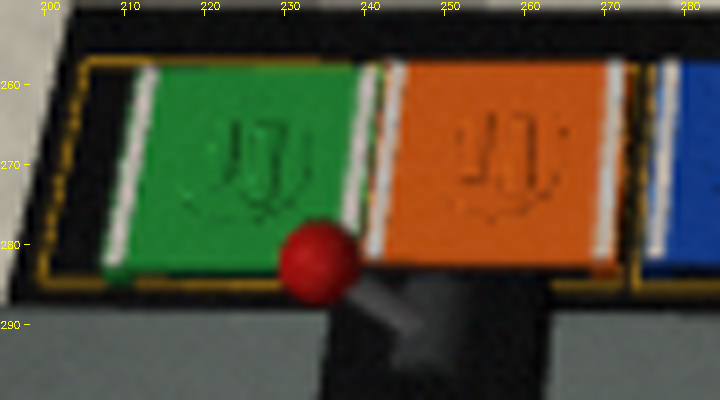

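View pics/j2.png

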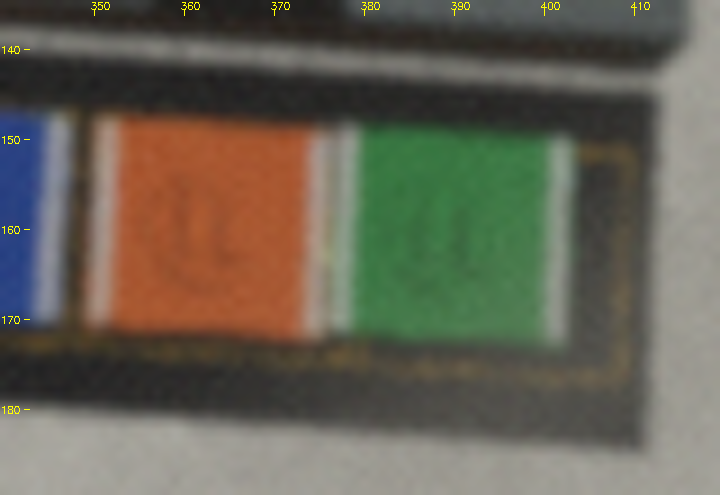

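```bash
python3 - <<'E'
from fit import *
t=r.camera("top");s=r.camera("scene")
j1=lambda a:np.array(a)/8+[194.5,249.5]; j2=lambda a:np.array(a)/9+[339.5,134.5]
L=[[40,45,15],[40,-45,15],[-40,-45,15],[-40,45,15]]
B=np.array([586.9,-126.9]);a=np.radians(-2.5);R=np.array([[np.cos(a),-np.sin(a)],[np.sin(a),np.cos(a)]])
S=[[-40,-45,15],[-40,45,15],[40,-45,15],[40,45,15]]
for n,A,C in(("green",[(342,127),(575,137),(566,346),(331,335)],[(140,66),(377,66),(105,267)]),("orange",[(96,117),(325,128),(320,340),(86,326)],[(388,62),(623,62),(367,262),(613,264)])):
    F=fit([(t,L,j2(A)),(s,S[:len(C)],j1(C))],(580,-180,0))
    for f in F: print(n,np.round(f,2),"bed local",(R.T@(np.array(f[:2])-B)).round(1))
E
```

```text
green [ 5.861e+02 -2.126e+02 -1.940e+00  5.200e-01] bed local [  2.9 -85.7]
green [ 5.862e+02 -2.142e+02 -2.080e+00  3.000e-01] bed local [  3.1 -87.2]
green [ 5.863e+02 -2.109e+02 -1.320e+00  4.400e-01] bed local [  3.1 -83.9]
orange [ 5.878e+02 -1.214e+02 -1.820e+00  4.700e-01] bed local [0.7 5.5]
orange [ 5.873e+02 -1.217e+02 -1.780e+00  3.500e-01] bed local [0.2 5.2]
orange [ 5.883e+02 -1.211e+02 -1.870e+00  5.300e-01] bed local [1.1 5.9]
```

Orange was also pushed about 5.5 mm, so both need re-seating. Lever off first.

Emit:
{"api": "jog_arm", "payload": {"commands": [[[-0.05,-0.1,0,0,0,0,1],[-0.1,-0.2,0,0,0,0,1],[-0.15,-0.3,0,0,0,0,1],[-0.2,-0.4,0,0,0,0,1],[-0.25,-0.5,0,0,0,0,1],[-0.3,-0.6,0,0,0,0,1],[-0.35,-0.7,0,0,0,0,1],[-0.405,-0.8,0,0,0,0,1],[-0.405,-0.828,0,0,0,0,1],[-0.405,-0.828,0,0,0,0,1],[-0.405,-0.828,0.1,0,0,0,1],[-0.405,-0.828,0.2,0,0,0,1],[-0.405,-0.828,0.3,0,0,0,1],[-0.405,-0.828,0.343,0,0,0,1],[-0.405,-0.828,0.343,0,0,0,1],[-0.405,-0.828,0.343,0,0,0,1]]]}}

```text
t: 52.25
position: [683.0, -219.6, 118.9]
tcp_rot: [[-0.999, 0.035, 0.0], [0.035, 0.999, -0.001], [-0.0, -0.001, -1.0]]
wrist_force: [0.8, -0.7, -0.2]
opening: 0.4
```

```bash
python3 -c "
from h import *
go([(683,-131,118,178)])"
```

```text
t 52.25 p [ 683.  -219.6  118.9] phi 177.99 open 0.4 F [ 0.8 -0.7 -0.2]
(683, -131, 118, 178) -> [0.0063, 0.1771, 0.0015] [-0.0007, 0.0002, -0.0001] n~ 2
```

Emit:
{"api": "jog_arm", "payload": {"commands": [[[0,0.04,0,0,0,0,1],[0.002,0.07,0,0,0,0,1],[0.003,0.09,0,0,0,0,1],[0.004,0.11,0,0,0,0,1],[0.005,0.13,0,0,0,0,1],[0.006,0.145,0,0,0,0,1],[0.006,0.16,0,0,0,0,1],[0.006,0.17,0,0,0,0,1],[0.006,0.178,0,0,0,0,1],[0.006,0.178,0,0,0,0,1]]]}}

```text
t: 53.25
position: [682.3, -130.5, 117.5]
tcp_rot: [[-0.999, 0.035, -0.002], [0.035, 0.999, -0.002], [0.001, -0.002, -1.0]]
wrist_force: [0.0, -4.4, -0.5]
opening: 0.5
```

Emit:
{"api": "jog_arm", "payload": {"commands": [[[0,0.003,0,0,0,0,1],[0,0.006,0,0,0,0,1],[0,0.006,0,0,0,0,1]]]}}

```text
t: 53.55
position: [682.2, -130.0, 117.5]
tcp_rot: [[-0.999, 0.036, -0.002], [0.036, 0.999, -0.004], [0.002, -0.004, -1.0]]
wrist_force: [2.1, -15.0, -3.8]
opening: 0.6
```

Emit:
{"api": "jog_arm", "payload": {"commands": [[[0,0.003,0,0,0,0,1],[0,-0.04,0,0,0,0,1],[0,-0.08,0,0,0,0,1],[0,-0.08,-0.1,0,0,0,0.3],[0,-0.08,-0.2,0,0,0,0.2],[0,-0.08,-0.26,0,0,0,0.2],[0,-0.08,-0.26,0,0,0,0.2]]]}}

```text
t: 54.25
position: [683.9, -167.7, 254.6]
tcp_rot: [[-0.999, 0.035, 0.009], [0.035, 0.999, -0.001], [-0.009, -0.001, -1.0]]
wrist_force: [-1.0, 0.1, -0.9]
opening: 26.7
```

```bash
python3 -c "
from h import *
s=r.camera('scene')
crop(s,'k1',200,240,320,310,6)
go([(445.9,-396.9,245,153.34),(445.9,-396.9,51.6,153.34)])"
```

```text
t 54.3 p [ 682.7 -167.1  251.4] phi 177.99 open 31.0 F [-0.1  0.2 -0.4]
(445.9, -396.9, 245, 153.3) -> [0.4573, -0.4759, 0.0102] [0.0008, 0.0034, 0.2739] n~ 7
(445.9, -396.9, 51.6, 153.3) -> [0.4594, -0.4759, 0.397] [0.0008, 0.0034, 0.2739] n~ 8
```

View pics/k1.png

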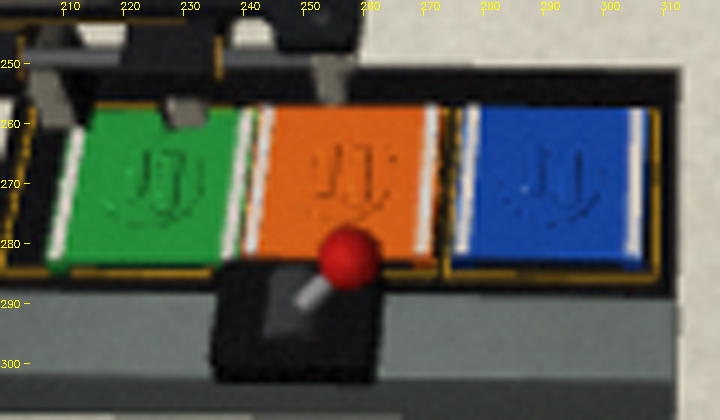

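Lever is off. Going above the spatula handle.

Emit:
{"api": "jog_arm", "payload": {"commands": [[[0.08,-0.08,0,0,0,0.05,0.2],[0.16,-0.16,0,0,0,0.1,0.2],[0.24,-0.25,0,0,0,0.15,0.2],[0.32,-0.33,0,0,0,0.2,0.2],[0.4,-0.41,0,0,0,0.25,0.2],[0.458,-0.476,0,0,0,0.274,0.2],[0.458,-0.476,0,0,0,0.274,0.2],[0.458,-0.476,0.1,0,0,0.274,0.2],[0.458,-0.476,0.2,0,0,0.274,0.2],[0.458,-0.476,0.25,0,0,0.274,0.2],[0.458,-0.476,0.25,0,0,0.274,0.2],[0.458,-0.476,0.25,0,0,0.274,0.2]]]}}

```text
t: 55.5
position: [444.3, -396.9, 123.1]
tcp_rot: [[-0.894, 0.448, -0.001], [0.448, 0.894, -0.0], [0.001, -0.001, -1.0]]
wrist_force: [1.1, -0.5, 0.7]
opening: 70.4
```

```bash
python3 -c "
from h import *
go([(445.9,-396.9,51.6,153.34)])"
```

```text
t 55.5 p [ 444.3 -396.9  123.1] phi 153.36 open 70.4 F [ 1.1 -0.5  0.7]
(445.9, -396.9, 51.6, 153.3) -> [-0.003, 0.0014, 0.143] [-0.0005, -0.0007, 0.0003] n~ 2
```

Emit:
{"api": "jog_arm", "payload": {"commands": [[[-0.002,0.001,0.07,0,0,0,0.2],[-0.002,0.001,0.12,0,0,0,0.2],[-0.002,0.001,0.142,0,0,0,0.2],[-0.002,0.001,0.142,0,0,0,0.2],[-0.002,0.001,0.142,0,0,0,0.2],[-0.002,0.001,0.142,0,0,0,0.2]]]}}

```text
t: 56.1
position: [446.8, -397.2, 54.0]
tcp_rot: [[-0.894, 0.448, 0.003], [0.448, 0.894, -0.002], [-0.003, -0.0, -1.0]]
wrist_force: [1.2, 0.8, -0.5]
opening: 70.3
```

```bash
python3 -c "
from h import *
go([(445.9,-396.9,51.6,153.34)])"
```

```text
t 56.1 p [ 446.8 -397.2   54. ] phi 153.38 open 70.3 F [ 1.2  0.8 -0.5]
(445.9, -396.9, 51.6, 153.3) -> [0.0018, -0.0002, 0.0048] [-0.0003, 0.002, 0.0004] n~ 1
```

Emit:
{"api": "jog_arm", "payload": {"commands": [[[0,0,0.002,0,0,0,0.2],[0,0,0.002,0,0,0,0.2],[0,0,0.002,0,0,0,0.6],[0,0,0.002,0,0,0,0.8],[0,0,0.002,0,0,0,1],[0,0,0.002,0,0,0,1],[0,0,0.002,0,0,0,1],[0,0,0.002,0,0,0,1],[0,0,0.002,0,0,0,1],[0,0,0.002,0,0,0,1]]], "grip_force": 60}}

```text
t: 57.1
position: [445.6, -396.6, 51.1]
tcp_rot: [[-0.894, 0.448, 0.0], [0.448, 0.894, -0.0], [-0.0, -0.0, -1.0]]
wrist_force: [0.3, -0.3, -0.7]
opening: 21.4
```

```bash
python3 -c "
from h import *
go([(445.9,-396.9,51.6,153.34)])"
```

```text
t 57.1 p [ 445.6 -396.6   51.1] phi 153.35 open 21.4 F [ 0.3 -0.3 -0.7]
(445.9, -396.9, 51.6, 153.3) -> [-0.0009, -0.0002, -0.001] [-0.0002, 0.0001, 0.0002] n~ 1
```

Emit:
{"api": "jog_arm", "payload": {"commands": [[[0,0,-0.005,0,0,0,1],[0,0,-0.005,0,0,0,1],[0.015,0,-0.005,0,0,0,1],[0.04,0,-0.005,0,0,0,1],[0.07,0,-0.005,0,0,0,1],[0.1,0,-0.005,0,0,0,1],[0.13,0,-0.005,0,0,0,1],[0.16,0,-0.005,0,0,0,1],[0.19,0,-0.005,0,0,0,1],[0.22,0,-0.005,0,0,0,1],[0.24,0,-0.005,0,0,0,1],[0.24,0,-0.06,0,0,0,1],[0.24,0,-0.1,0,0,0,1],[0.24,0,-0.1,0,0,0,1],[0.24,0,-0.1,0,0,0,1]]]}}

```text
t: 58.6
position: [338.0, -342.5, 101.2]
tcp_rot: [[-0.894, 0.449, 0.001], [0.449, 0.894, -0.0], [-0.001, 0.0, -1.0]]
wrist_force: [-0.4, 0.3, -2.3]
opening: 22.0
```

```bash
sed -i 's/^GX=64.;GY=0.;GZ=35.6.*/GX=64.4;GY=0.;GZ=35.1/' h.py; python3 -c "
from h import *
g=(586.1,-212.6,-1.94)
s=r.camera('scene');
a=np.radians(g[2])
crop(s,'l1',190,230,330,310,5,[rect(*g[:2],a,80,90,15),rect(587.8,-121.4,np.radians(-1.82),80,90,15)])
go([(405,-290,95,165),tcp(*g,50,-115),tcp(*g,1.5,-115)])"
```

```text
t 58.65 p [ 337.6 -342.4  100.6] phi 153.34 open 21.7 F [-0.5  0.2 -2.3]
(405, -290, 95, 165) -> [-0.0734, 0.1541, 0.0112] [0.0, -0.0001, -0.1296] n~ 2
(np.float64(406.8), np.float64(-206.53), 85.1, 178.1) -> [-0.0017, 0.3049, 0.031] [0.0, -0.0001, -0.2747] n~ 4
(np.float64(406.8), np.float64(-206.53), 36.6, 178.1) -> [-0.0017, 0.3049, 0.128] [0.0, -0.0001, -0.2747] n~ 4
```

View pics/l1.png

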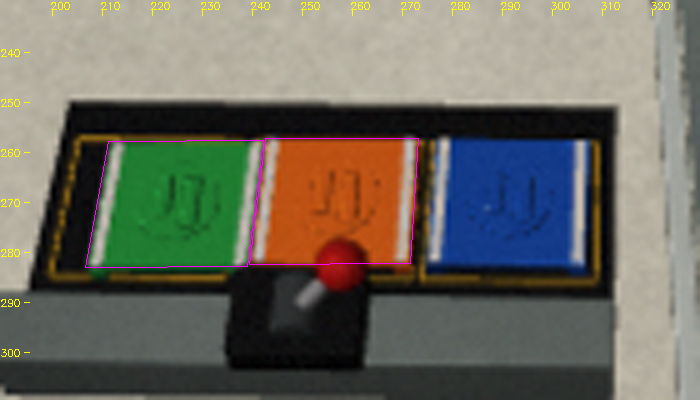

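Emit:
{"api": "jog_arm", "payload": {"commands": [[[-0.01,0.06,0,0,0,-0.05,1],[-0.02,0.13,0,0,0,-0.11,1],[-0.02,0.2,0.01,0,0,-0.17,1],[-0.01,0.26,0.02,0,0,-0.23,1],[-0.001,0.305,0.03,0,0,-0.275,1],[-0.001,0.306,0.03,0,0,-0.275,1],[-0.001,0.306,0.03,0,0,-0.275,1],[-0.001,0.306,0.08,0,0,-0.275,1],[-0.001,0.306,0.11,0,0,-0.275,1],[-0.001,0.306,0.125,0,0,-0.275,1],[-0.001,0.306,0.125,0,0,-0.275,1],[-0.001,0.306,0.125,0,0,-0.275,1]]]}}

```text
t: 59.85
position: [407.5, -206.7, 38.8]
tcp_rot: [[-0.999, 0.034, -0.0], [0.034, 0.999, -0.001], [0.0, -0.001, -1.0]]
wrist_force: [-0.2, 0.9, -2.1]
opening: 21.8
```

```bash
python3 -c "
from h import *
g=(586.2,-211.8,-1.9)
s=r.camera('scene');
a=np.radians(g[2])
go([tcp(*g,1.5,-115),tcp(*g,1.2,-5.5)])
crop(s,'l2',190,210,290,310,7,[rect(*g[:2],a,80,90,15),rect(*g[:2],a,100,50,4.5,-115)])"
```

```text
t 59.9 p [ 407.8 -206.6   39.1] phi 178.08 open 22.1 F [-0.8  0.  -1.3]
(np.float64(406.9), np.float64(-205.85), 36.6, 178.1) -> [0.0018, 0.0015, 0.005] [-0.0003, 0.0005, -0.0002] n~ 1
(np.float64(516.34), np.float64(-209.48), 36.300000000000004, 178.1) -> [-0.2172, 0.0016, 0.0058] [-0.0003, 0.0005, -0.0002] n~ 3
```

View pics/l2.png

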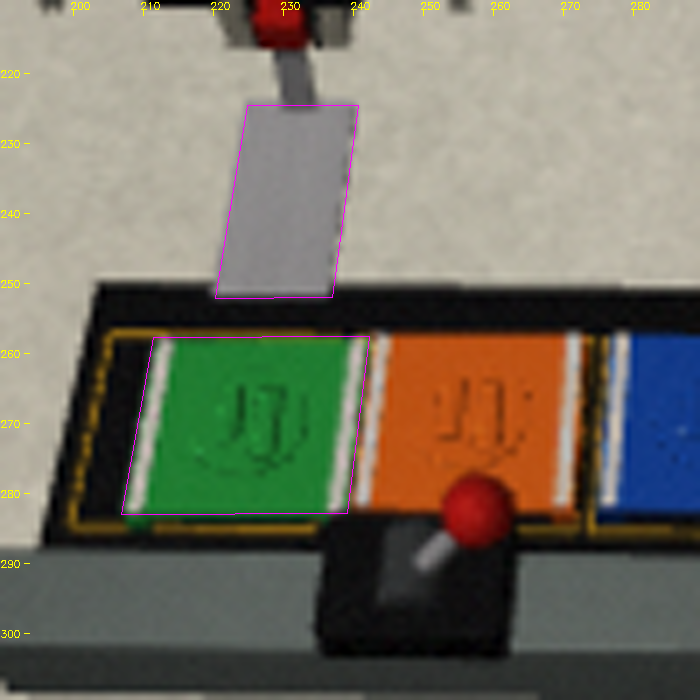

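Emit:
{"api": "jog_arm", "payload": {"commands": [[[-0.01,0.001,0.005,0,0,0,1],[-0.03,0.001,0.005,0,0,0,1],[-0.05,0.001,0.005,0,0,0,1],[-0.07,0.001,0.005,0,0,0,1],[-0.09,0.001,0.005,0,0,0,1],[-0.11,0.001,0.005,0,0,0,1],[-0.13,0.001,0.005,0,0,0,1],[-0.15,0.001,0.005,0,0,0,1],[-0.17,0.001,0.005,0,0,0,1],[-0.19,0.001,0.005,0,0,0,1],[-0.21,0.001,0.005,0,0,0,1],[-0.217,0.001,0.005,0,0,0,1],[-0.217,0.001,0.005,0,0,0,1],[-0.217,0.001,0.005,0,0,0,1]]]}}

```text
t: 61.3
position: [515.4, -209.3, 35.9]
tcp_rot: [[-0.999, 0.033, -0.001], [0.033, 0.999, -0.0], [0.001, -0.0, -1.0]]
wrist_force: [-0.4, -0.6, -1.1]
opening: 21.6
```

```bash
python3 -c "
from h import *
g=(586.2,-211.8,-1.9)
s=r.camera('scene');
a=np.radians(g[2])
B=(586.9,-126.9,-2.5)
go([tcp(*g,1.2,-5.5),tcp(*g,20,-5.5)])
p=r.state()['position'];d=np.array(g[:2])-p[:2];al,la=d@[np.cos(a),np.sin(a)],d@[-np.sin(a),np.cos(a)];print(al,la)
go([tcp(*B,20,64.4-al,-105-la)])
crop(s,'l3',190,210,290,310,7,[rect(*g[:2],a,80,90,15)])"
```

```text
t 61.35 p [ 515.3 -209.3   36. ] phi 178.09 open 21.6 F [-0.2  1.  -1.2]
(np.float64(516.34), np.float64(-209.48), 36.300000000000004, 178.1) -> [-0.0022, -0.0002, -0.0007] [-0.0001, -0.0003, -0.0001] n~ 1
(np.float64(516.34), np.float64(-209.48), 55.1, 178.1) -> [-0.0022, -0.0002, -0.0383] [-0.0001, -0.0003, -0.0001] n~ 1
70.99164887718783 -0.10974607328907211
t 61.35 p [ 515.3 -209.3   36. ] phi 178.09 open 21.6 F [-0.2  1.  -1.2]
(np.float64(511.4), np.float64(-228.59), 55.1, 177.5) -> [0.0064, -0.0387, -0.0383] [-0.0001, -0.0003, 0.0066] n~ 1
```

View pics/l3.png

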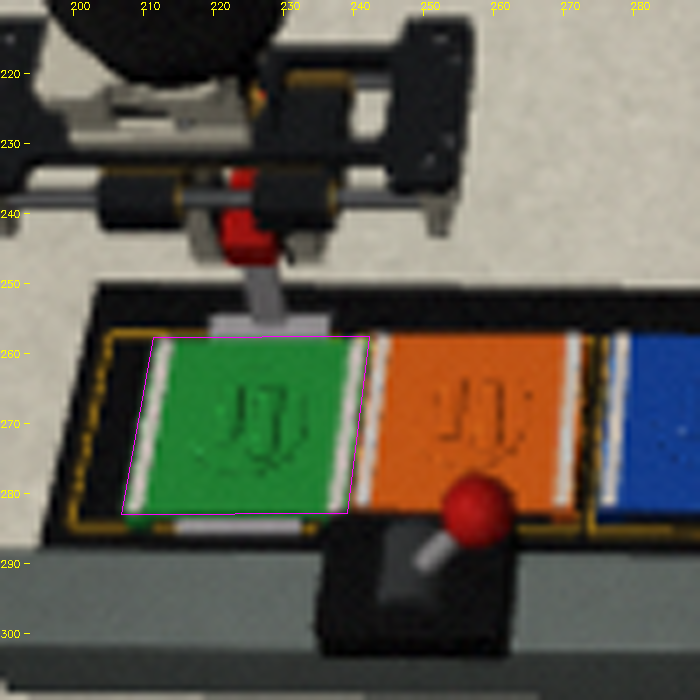

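Emit:
{"api": "jog_arm", "payload": {"commands": [[[0,0,-0.008,0,0,0,1],[0,0,-0.016,0,0,0,1],[0,0,-0.025,0,0,0,1],[0,0,-0.035,0,0,0,1],[0.001,-0.002,-0.038,0,0,0,1],[0.002,-0.008,-0.038,0,0,0.002,1],[0.004,-0.018,-0.038,0,0,0.004,1],[0.005,-0.028,-0.038,0,0,0.006,1],[0.006,-0.036,-0.038,0,0,0.007,1],[0.006,-0.04,-0.038,0,0,0.007,1],[0.006,-0.04,-0.038,0,0,0.007,1],[0.006,-0.04,-0.038,0,0,0.007,1]]]}}

```text
t: 62.55
position: [512.1, -229.3, 55.0]
tcp_rot: [[-0.999, 0.044, -0.0], [0.044, 0.999, -0.0], [0.0, -0.0, -1.0]]
wrist_force: [-0.6, 0.3, -4.4]
opening: 21.4
```

```bash
python3 -c "
from h import *
s=r.camera('scene')
B=(586.9,-126.9,-2.5);a=np.radians(-2.5)
go([tcp(*B,10,64.4-71,-105.3),tcp(*B,1.5,64.4-71,-105.3)])
p=r.state()['position'];
crop(s,'l4',190,210,290,310,7,[rect(p[0],p[1],a,80,90,p[2]-35.1+9,71,.3)])"
```

```text
t 62.6 p [ 512.1 -229.2   55. ] phi 177.47 open 22.0 F [-0.5  0.1 -2.9]
(np.float64(511.37), np.float64(-229.0), 45.1, 177.5) -> [0.0015, 0.0004, 0.0197] [-0.0002, -0.0001, -0.0003] n~ 1
(np.float64(511.37), np.float64(-229.0), 36.6, 177.5) -> [0.0015, 0.0004, 0.0367] [-0.0002, -0.0001, -0.0003] n~ 1
```

View pics/l4.png

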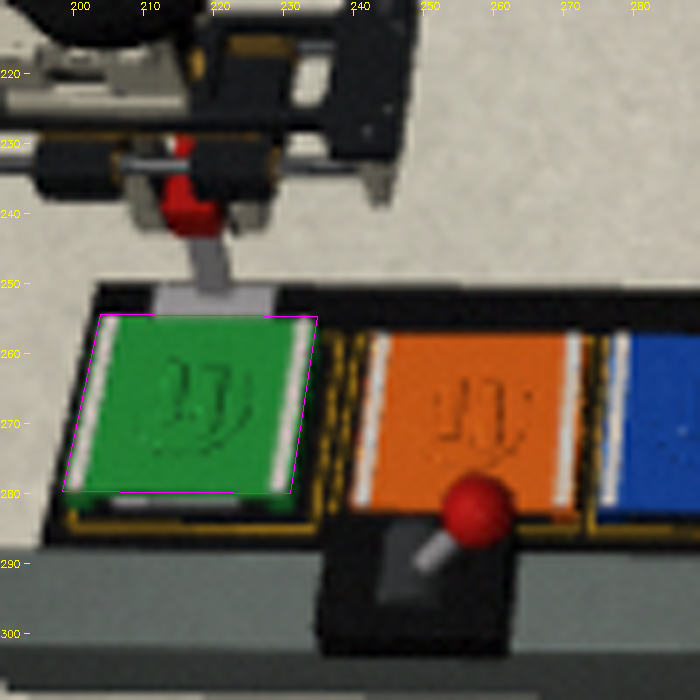

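Emit:
{"api": "jog_arm", "payload": {"commands": [[[0.001,0,0.01,0,0,0,1],[0.001,0,0.02,0,0,0,1],[0.001,0,0.026,0,0,0,1],[0.001,0,0.032,0,0,0,1],[0.001,0,0.037,0,0,0,1],[0.001,0,0.037,0,0,0,1],[0.001,0,0.037,0,0,0,1]]]}}

```text
t: 63.3
position: [511.8, -229.2, 36.6]
tcp_rot: [[-0.999, 0.044, 0.0], [0.044, 0.999, -0.0], [-0.0, -0.0, -1.0]]
wrist_force: [-0.2, -0.2, -1.9]
opening: 21.5
```

Emit:
{"api": "jog_arm", "payload": {"commands": [[[0.01,0,0,0,0,0,1],[0.03,0,0,0,0,0,1],[0.05,0,0,0,0,0,1],[0.07,0,0,0,0,0,1],[0.09,0,0,0,0,0,1],[0.12,0,0,0,0,0,1],[0.15,0,0,0,0,0,1],[0.18,0,0,0,0,0,1],[0.21,0,0,0,0,0,1],[0.22,0,0,0,0,0,1],[0.22,0,-0.03,0,0,0,1],[0.22,0,-0.04,0,0,0,1],[0.22,0,-0.04,0,0,0,1]]]}}

```text
t: 64.6
position: [402.8, -224.5, 57.3]
tcp_rot: [[-0.999, 0.044, 0.002], [0.044, 0.999, -0.001], [-0.002, -0.001, -1.0]]
wrist_force: [-0.2, 0.2, -1.3]
opening: 21.5
```

```bash
python3 -c "
from h import *
s=r.camera('scene')
a=np.radians(-2.5)
o=(588,-121.2,-1.85)
crop(s,'m1',190,240,320,310,6,[rect(586.9,-126.9,a,80,90,15,0,k) for k in(-105,105)]+[rect(*o[:2],np.radians(o[2]),80,90,15)])
go([tcp(*o,20,-115),tcp(*o,1.5,-115)])"
```

```text
t 64.65 p [ 402.4 -224.4   56.8] phi 177.48 open 21.2 F [ 0.5  0.4 -2.1]
(np.float64(408.69), np.float64(-115.41), 55.1, 178.1) -> [-0.0031, 0.2183, 0.0033] [-0.0002, 0.0009, -0.0075] n~ 3
(np.float64(408.69), np.float64(-115.41), 36.6, 178.1) -> [-0.003, 0.2183, 0.0403] [-0.0002, 0.0009, -0.0075] n~ 3
```

View pics/m1.png

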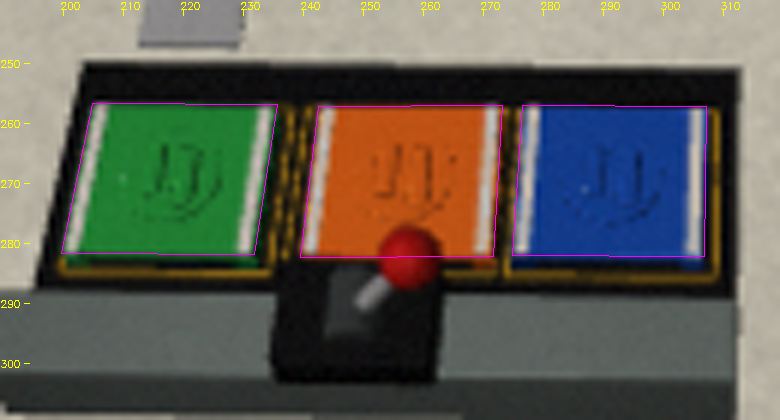

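Green is back on its outline. Now orange.

Emit:
{"api": "jog_arm", "payload": {"commands": [[[0,0.05,0,0,0,0,1],[-0.003,0.12,0,0,0,-0.007,1],[-0.003,0.19,0,0,0,-0.007,1],[-0.003,0.218,0,0,0,-0.007,1],[-0.003,0.218,0.025,0,0,-0.007,1],[-0.003,0.218,0.037,0,0,-0.007,1],[-0.003,0.218,0.037,0,0,-0.007,1],[-0.003,0.218,0.037,0,0,-0.007,1]]]}}

```text
t: 65.45
position: [407.9, -115.9, 37.8]
tcp_rot: [[-0.999, 0.034, -0.001], [0.034, 0.999, -0.001], [0.001, -0.001, -1.0]]
wrist_force: [-1.3, 0.4, -1.9]
opening: 21.7
```

```bash
python3 -c "
from h import *
s=r.camera('scene')
o=(588,-121.2,-1.85)
go([tcp(*o,1.2,-115),tcp(*o,1.2,-5.5)])"
```

```text
t 65.5 p [ 408.1 -115.9   38. ] phi 178.07 open 21.4 F [-0.3 -0.3 -1.8]
(np.float64(408.69), np.float64(-115.41), 36.300000000000004, 178.1) -> [-0.0012, 0.001, 0.0034] [-0.0003, -0.0002, -0.0009] n~ 1
(np.float64(518.14), np.float64(-118.94), 36.300000000000004, 178.1) -> [-0.2202, 0.0014, 0.0033] [-0.0003, -0.0002, -0.0009] n~ 3
```

Emit:
{"api": "jog_arm", "payload": {"commands": [[[-0.01,0.001,0.003,0,0,0,1],[-0.03,0.001,0.003,0,0,0,1],[-0.05,0.001,0.003,0,0,0,1],[-0.07,0.001,0.003,0,0,0,1],[-0.09,0.001,0.003,0,0,0,1],[-0.11,0.001,0.003,0,0,0,1],[-0.13,0.001,0.003,0,0,0,1],[-0.15,0.001,0.003,0,0,0,1],[-0.17,0.001,0.003,0,0,0,1],[-0.19,0.001,0.003,0,0,0,1],[-0.21,0.001,0.003,0,0,0,1],[-0.22,0.001,0.003,0,0,0,1],[-0.22,0.001,0.003,0,0,0,1],[-0.22,0.001,0.003,0,0,0,1]]]}}

```text
t: 66.9
position: [517.6, -118.7, 36.3]
tcp_rot: [[-0.999, 0.033, -0.001], [0.033, 0.999, -0.0], [0.001, -0.0, -1.0]]
wrist_force: [-0.3, 0.7, -2.4]
opening: 21.7
```

```bash
python3 -c "
from h import *
g=(588,-121.2,-1.85)
s=r.camera('scene');
a=np.radians(g[2])
B=(586.9,-126.9,-2.5)
p=r.state()['position'];d=np.array(g[:2])-p[:2];al,la=d@[np.cos(a),np.sin(a)],d@[-np.sin(a),np.cos(a)];print(al,la)
go([tcp(*B,20,64.4-al,-la)])
crop(s,'m2',210,210,310,310,7,[rect(*g[:2],a,80,90,15)])"
```

```text
70.59170684505982 -0.19987994128106165
t 66.95 p [ 517.5 -118.7   36.4] phi 178.1 open 21.8 F [-0.8 -1.3 -2.3]
(np.float64(516.38), np.float64(-123.62), 55.1, 177.5) -> [0.0018, -0.0099, -0.0374] [-0.0002, -0.0003, 0.0066] n~ 1
```

View pics/m2.png

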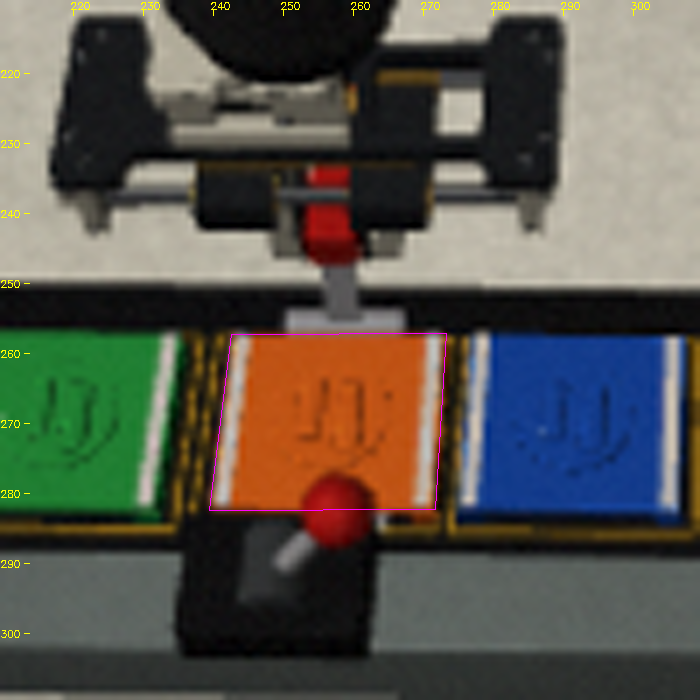

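Emit:
{"api": "jog_arm", "payload": {"commands": [[[0,0,-0.008,0,0,0,1],[0,0,-0.016,0,0,0,1],[0,0,-0.025,0,0,0,1],[0,0,-0.035,0,0,0,1],[0.001,-0.002,-0.037,0,0,0.003,1],[0.002,-0.006,-0.037,0,0,0.006,1],[0.002,-0.01,-0.037,0,0,0.007,1],[0.002,-0.01,-0.037,0,0,0.007,1],[0.002,-0.01,-0.037,0,0,0.007,1]]]}}

```text
t: 67.85
position: [516.7, -123.8, 54.8]
tcp_rot: [[-0.999, 0.044, -0.0], [0.044, 0.999, -0.0], [0.0, -0.0, -1.0]]
wrist_force: [-0.1, 0.4, -2.5]
opening: 21.8
```

```bash
python3 -c "
from h import *
B=(586.9,-126.9,-2.5)
go([tcp(*B,1.5,64.4-70.6,.2)])"
```

```text
t 67.85 p [ 516.7 -123.8   54.8] phi 177.46 open 21.8 F [-0.1  0.4 -2.5]
(np.float64(516.38), np.float64(-123.62), 36.6, 177.5) -> [0.0007, 0.0003, 0.0364] [-0.0002, -0.0002, -0.0004] n~ 1
```

Emit:
{"api": "jog_arm", "payload": {"commands": [[[0,0,0.01,0,0,0,1],[0,0,0.02,0,0,0,1],[0,0,0.026,0,0,0,1],[0,0,0.032,0,0,0,1],[0,0,0.036,0,0,0,1],[0,0,0.036,0,0,0,1],[0,0,0.036,0,0,0,1]]]}}

```text
t: 68.55
position: [517.0, -123.7, 37.1]
tcp_rot: [[-0.999, 0.044, 0.0], [0.044, 0.999, -0.0], [-0.0, -0.0, -1.0]]
wrist_force: [-0.1, -0.2, -1.6]
opening: 21.4
```

Emit:
{"api": "jog_arm", "payload": {"commands": [[[0.01,0,0,0,0,0,1],[0.03,0,0,0,0,0,1],[0.05,0,0,0,0,0,1],[0.07,0,0,0,0,0,1],[0.09,0,0,0,0,0,1],[0.12,0,0,0,0,0,1],[0.15,0,0,0,0,0,1],[0.18,0,0,0,0,0,1],[0.21,0,0,0,0,0,1],[0.22,0,0,0,0,0,1],[0.22,0,-0.08,0,0,0,1],[0.22,0,-0.1,0,0,0,1],[0.22,0,-0.1,0,0,0,1]]]}}

```text
t: 69.85
position: [408.7, -118.5, 88.7]
tcp_rot: [[-0.999, 0.044, 0.005], [0.044, 0.999, 0.0], [-0.005, 0.001, -1.0]]
wrist_force: [0.6, 0.5, -2.3]
opening: 21.9
```

```bash
python3 -c "
from h import *
s=r.camera('scene');t=r.camera('top')
a=np.radians(-2.5);P=[rect(586.9,-126.9,a,80,90,15,0,k) for k in(-105,0,105)]
crop(s,'m3',190,240,320,310,6,P);crop(t,'m4',305,110,435,200,6)
D=(503.3,-425.5,-26.65)
go([tcp(*D,64,-118),tcp(*D,19,-118)])"
```

```text
t 69.95 p [ 406.8 -118.7   86.6] phi 177.46 open 21.7 F [ 1.   0.4 -2.7]
(np.float64(340.28), np.float64(-343.69), 99.1, 153.4) -> [0.1129, -0.4554, -0.025] [0.0001, 0.0002, 0.2679] n~ 5
(np.float64(340.28), np.float64(-343.69), 54.1, 153.4) -> [0.113, -0.4555, 0.065] [0.0001, 0.0002, 0.2679] n~ 5
```

View pics/m3.png

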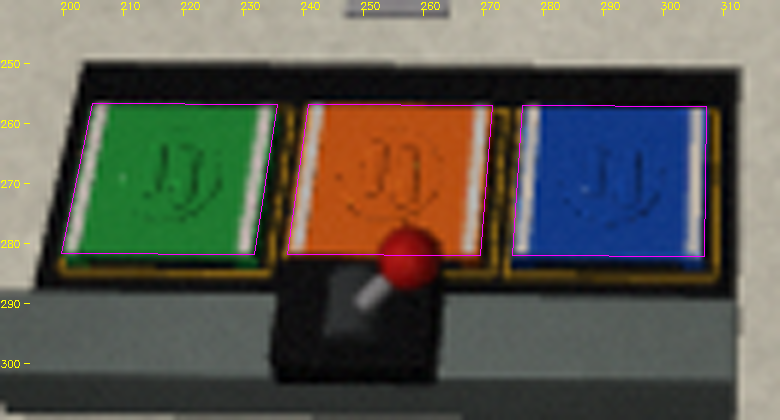

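View pics/m4.png

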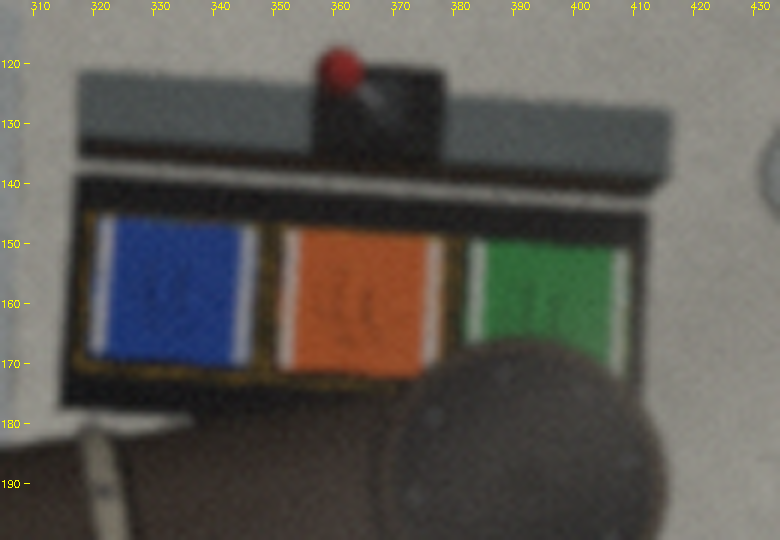

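All three on target. Back to the dock.

Emit:
{"api": "jog_arm", "payload": {"commands": [[[0.0,-0.06,-0.02,0,0,0.05,1],[0.0,-0.14,-0.025,0,0,0.1,1],[0.01,-0.22,-0.025,0,0,0.15,1],[0.04,-0.3,-0.025,0,0,0.2,1],[0.07,-0.38,-0.025,0,0,0.24,1],[0.1,-0.44,-0.025,0,0,0.268,1],[0.113,-0.455,-0.025,0,0,0.268,1],[0.113,-0.455,-0.025,0,0,0.268,1],[0.113,-0.455,0.02,0,0,0.268,1],[0.113,-0.455,0.05,0,0,0.268,1],[0.113,-0.455,0.063,0,0,0.268,1],[0.113,-0.455,0.063,0,0,0.268,1],[0.113,-0.455,0.063,0,0,0.268,1]]]}}

```text
t: 71.25
position: [341.0, -343.4, 55.8]
tcp_rot: [[-0.894, 0.447, -0.0], [0.447, 0.894, -0.0], [-0.0, -0.0, -1.0]]
wrist_force: [-0.8, -0.5, -0.5]
opening: 21.5
```

```bash
python3 -c "
from h import *
s=r.camera('scene')
D=(503.3,-425.5,-26.65)
go([tcp(*D,19,-118),tcp(*D,18.5,-6),tcp(*D,17,0)])
crop(s,'n1',120,190,220,275,7)"
```

```text
t 71.3 p [ 341.2 -343.5   56.1] phi 153.41 open 21.3 F [-0.7 -0.2 -2.2]
(np.float64(340.28), np.float64(-343.69), 54.1, 153.4) -> [0.0015, -0.0011, 0.004] [-0.0002, 0.0006, 0.0007] n~ 1
(np.float64(440.38), np.float64(-393.92), 53.6, 153.4) -> [-0.2225, -0.0013, 0.0052] [-0.0002, 0.0006, 0.0007] n~ 3
(np.float64(445.74), np.float64(-396.61), 52.1, 153.4) -> [-0.2345, -0.0013, 0.0082] [-0.0002, 0.0006, 0.0007] n~ 3
```

View pics/n1.png

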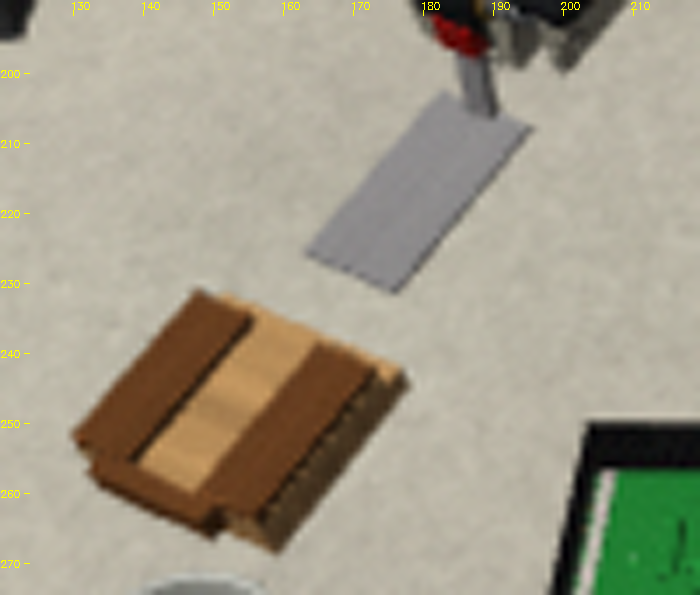

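Emit:
{"api": "jog_arm", "payload": {"commands": [[[-0.015,-0.001,0.004,0,0,0.001,1],[-0.035,-0.001,0.004,0,0,0.001,1],[-0.055,-0.001,0.004,0,0,0.001,1],[-0.075,-0.001,0.004,0,0,0.001,1],[-0.095,-0.001,0.004,0,0,0.001,1],[-0.11,-0.001,0.004,0,0,0.001,1],[-0.13,-0.001,0.004,0,0,0.001,1],[-0.15,-0.001,0.004,0,0,0.001,1],[-0.17,-0.001,0.004,0,0,0.001,1],[-0.19,-0.001,0.004,0,0,0.001,1],[-0.21,-0.001,0.004,0,0,0.001,1],[-0.222,-0.001,0.005,0,0,0.001,1],[-0.222,-0.001,0.006,0,0,0.001,1],[-0.222,-0.001,0.006,0,0,0.001,1]]]}}

```text
t: 72.7
position: [439.1, -393.6, 52.3]
tcp_rot: [[-0.893, 0.45, -0.001], [0.45, 0.893, 0.0], [0.001, -0.0, -1.0]]
wrist_force: [0.6, -0.0, -2.3]
opening: 21.8
```

Emit:
{"api": "jog_arm", "payload": {"commands": [[[-0.003,0,0,0,0,0,1],[-0.006,0,0.001,0,0,0,1],[-0.009,0,0.001,0,0,0,1],[-0.011,0,0.001,0,0,0,1],[-0.013,0,0.001,0,0,0,1],[-0.013,0,0.001,0,0,0,1]]]}}

```text
t: 73.3
position: [445.4, -396.8, 52.1]
tcp_rot: [[-0.893, 0.45, 0.0], [0.45, 0.893, -0.0], [-0.0, -0.0, -1.0]]
wrist_force: [0.2, -0.1, -2.2]
opening: 21.5
```

Emit:
{"api": "jog_arm", "payload": {"commands": [[[-0.002,0,0.001,0,0,0,1],[-0.004,0,0.001,0,0,0,1],[-0.005,0,0.002,0,0,0,1],[-0.005,0,0.002,0,0,0,1]]]}}

```text
t: 73.7
position: [445.5, -397.1, 51.1]
tcp_rot: [[-0.893, 0.45, -0.003], [0.45, 0.893, 0.001], [0.004, -0.0, -1.0]]
wrist_force: [-7.8, 3.9, 5.7]
opening: 21.5
```

Against the stop and the floor. Releasing and looking.

Emit:
{"api": "jog_arm", "payload": {"commands": [[[-0.001,0,0,0,0,0,1],[-0.001,0,0,0,0,0,1],[-0.001,0,0,0,0,0,0.6],[-0.001,0,0,0,0,0,0.5],[-0.001,0,0,0,0,0,0.3],[-0.001,0,0,0,0,0,0.3],[-0.001,0,0,0,0,0,0.3],[-0.001,0,0,0,0,0,0.3]]]}}

```text
t: 74.5
position: [448.1, -398.1, 51.1]
tcp_rot: [[-0.893, 0.45, 0.0], [0.45, 0.893, -0.0], [-0.0, -0.0, -1.0]]
wrist_force: [-0.5, -0.4, 0.8]
opening: 60.1
```

Emit:
{"api": "jog_arm", "payload": {"commands": [[[0,0,-0.02,0,0,0,0.3],[0,0,-0.06,0,0,0,0.3],[0,0,-0.14,0,0,0,0.3],[0,0,-0.24,0,0,0,0.3],[0,0,-0.34,0,0,0,1],[0,0,-0.4,0,0,0,1],[0,0,-0.4,0,0,0,1],[0,0,-0.4,0,0,0,1]]]}}

```text
t: 75.3
position: [448.1, -398.0, 252.4]
tcp_rot: [[-0.893, 0.45, 0.002], [0.45, 0.893, -0.001], [-0.002, 0.0, -1.0]]
wrist_force: [-0.1, 0.6, -1.8]
opening: 35.0
```

```bash
python3 -c "
from h import *
s=r.camera('scene')
a=np.radians(-2.5);P=[rect(586.9,-126.9,a,80,90,15,0,k) for k in(-105,0,105)]
crop(s,'n2',120,190,320,310,4,P)
go([(683,-33,250,178),(683,-35,118,178)])"
```

```text
t 75.35 p [ 447.6 -397.7  251.1] phi 153.26 open 31.0 F [-0.2  0.7  0.1]
(683, -33, 250, 178) -> [-0.0922, 0.8632, 0.0023] [0.0001, 0.0001, -0.2749] n~ 9
(683, -35, 118, 178) -> [-0.094, 0.8596, 0.2663] [0.0001, 0.0001, -0.2749] n~ 10
```

View pics/n2.png

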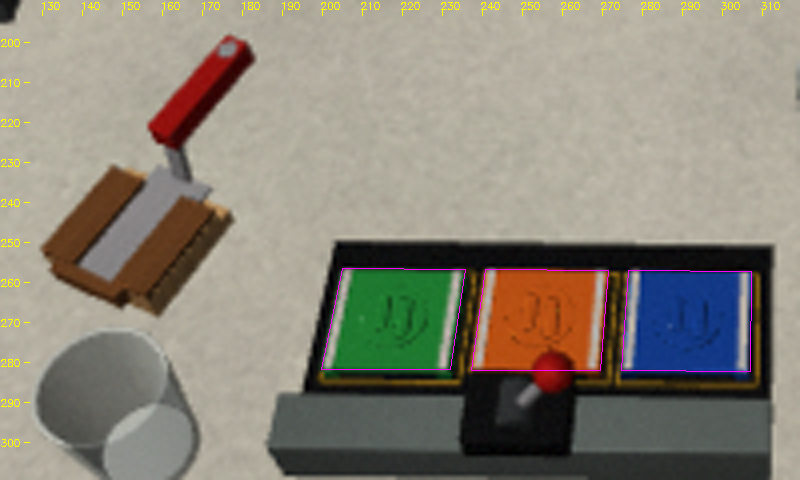

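Spatula docked and tiles still in place. Now the lever back to on.

Emit:
{"api": "jog_arm", "payload": {"commands": [[[-0.01,0.1,0,0,0,-0.05,1],[-0.03,0.2,0,0,0,-0.1,1],[-0.05,0.3,0,0,0,-0.15,1],[-0.06,0.4,0,0,0,-0.2,1],[-0.07,0.5,0,0,0,-0.25,1],[-0.08,0.6,0,0,0,-0.275,1],[-0.08,0.7,0,0,0,-0.275,1],[-0.09,0.8,0,0,0,-0.275,1],[-0.092,0.862,0,0,0,-0.275,1],[-0.092,0.862,0,0,0,-0.275,1],[-0.093,0.862,0.09,0,0,-0.275,1],[-0.093,0.862,0.18,0,0,-0.275,1],[-0.093,0.862,0.25,0,0,-0.275,1],[-0.093,0.862,0.266,0,0,-0.275,1],[-0.093,0.862,0.266,0,0,-0.275,1],[-0.093,0.862,0.266,0,0,-0.275,1]]]}}

```text
t: 76.95
position: [684.4, -34.3, 119.6]
tcp_rot: [[-0.999, 0.034, 0.002], [0.034, 0.999, -0.001], [-0.002, -0.001, -1.0]]
wrist_force: [-0.2, 0.1, 1.4]
opening: 0.2
```

```bash
python3 -c "
from h import *
go([(683,-130,118,178)])"
```

```text
t 76.95 p [684.4 -34.3 119.6] phi 178.03 open 0.2 F [-0.2  0.1  1.4]
(683, -130, 118, 178) -> [-0.0038, -0.1913, 0.0034] [-0.0004, 0.0012, 0.0003] n~ 2
```

Emit:
{"api": "jog_arm", "payload": {"commands": [[[0,-0.04,0,0,0,0,1],[-0.001,-0.07,0,0,0,0,1],[-0.002,-0.09,0,0,0,0,1],[-0.003,-0.11,0,0,0,0,1],[-0.004,-0.125,0,0,0,0,1],[-0.004,-0.14,0,0,0,0,1],[-0.004,-0.155,0,0,0,0,1],[-0.004,-0.17,0,0,0,0,1],[-0.004,-0.182,0,0,0,0,1],[-0.004,-0.191,0,0,0,0,1],[-0.004,-0.195,0,0,0,0,1],[-0.004,-0.195,0,0,0,0,1]]]}}

```text
t: 78.15
position: [681.7, -130.8, 117.5]
tcp_rot: [[-0.999, 0.035, -0.001], [0.035, 0.999, 0.001], [0.001, 0.001, -1.0]]
wrist_force: [-0.3, 4.9, -1.9]
opening: 0.2
```

Emit:
{"api": "jog_arm", "payload": {"commands": [[[0,-0.003,0,0,0,0,1],[0,-0.005,0,0,0,0,1],[0,-0.005,0,0,0,0,1]]]}}

```text
t: 78.45
position: [681.7, -131.2, 117.5]
tcp_rot: [[-0.999, 0.034, -0.0], [0.034, 0.999, 0.003], [0.0, 0.003, -1.0]]
wrist_force: [-1.3, 14.1, -0.0]
opening: 0.6
```

Emit:
{"api": "jog_arm", "payload": {"commands": [[[0,-0.004,0,0,0,0,1],[0,-0.004,0,0,0,0,1],[0,0.01,0,0,0,0,1],[0,0.05,0,0,0,0,1],[0,0.08,0,0,0,0,1],[0,0.08,0,0,0,0,1],[0,0.08,-0.1,0,0,0,1],[0,0.08,-0.2,0,0,0,1],[0,0.08,-0.3,0,0,0,1],[0.1,0.16,-0.34,0,0,0,1],[0.2,0.26,-0.34,0,0,0,1],[0.3,0.36,-0.34,0,0,0,1],[0.4,0.46,-0.34,0,0,0,1],[0.4,0.56,-0.34,0,0,0,1],[0.4,0.66,-0.34,0,0,0,1],[0.4,0.66,-0.34,0,0,0,1],[0.4,0.66,-0.34,0,0,0,1],[0.4,0.66,-0.34,0,0,0,1]]]}}

```text
t: 80.25
position: [492.8, 204.7, 288.0]
tcp_rot: [[-1.0, 0.031, 0.0], [0.031, 1.0, -0.0], [-0.0, -0.0, -1.0]]
wrist_force: [0.4, 0.4, 1.0]
opening: 0.7
```

```bash
python3 -c "
from h import *
s=r.camera('scene');t=r.camera('top')
go([])
a=np.radians(-2.5);P=[rect(586.9,-126.9,a,80,90,15,0,k) for k in(-105,0,105)]
crop(s,'o1',120,190,320,310,4,P);crop(t,'o2',300,100,490,220,4,P)
cv2.imwrite('pics/o3.png',s['color'][:,:,::-1])"
```

```text
t 80.35 p [493.4 202.5 287.9] phi 178.07 open 0.4 F [-0.7 -0.7 -0.2]
```

View pics/o1.png

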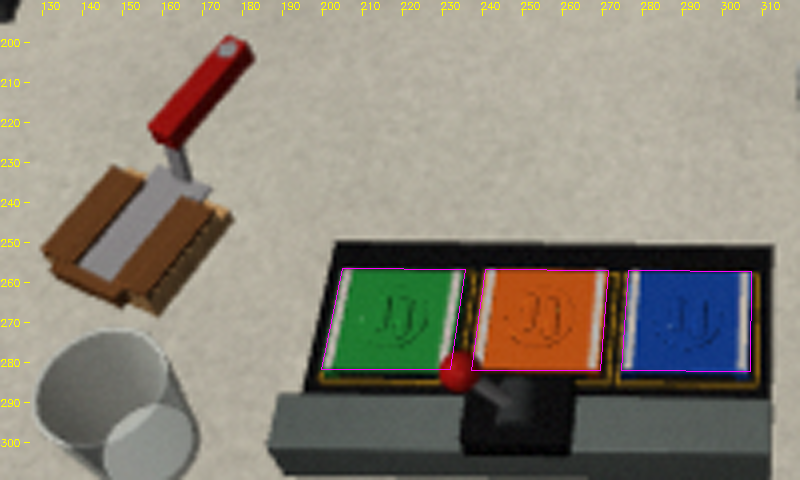

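View pics/o2.png

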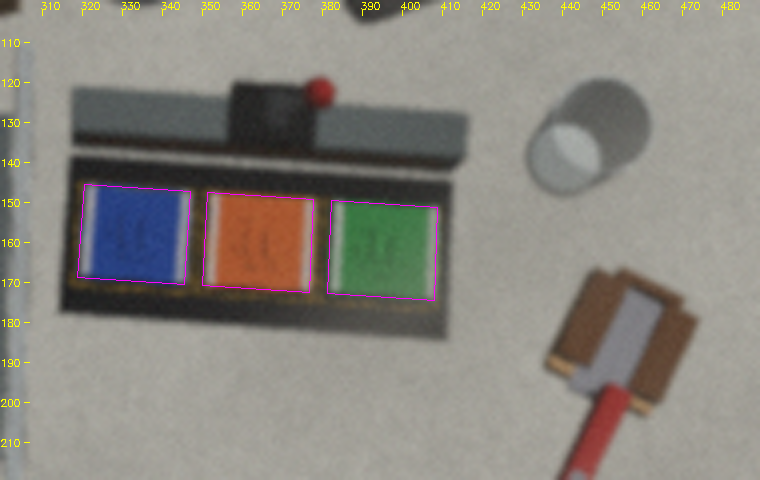

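View pics/o3.png

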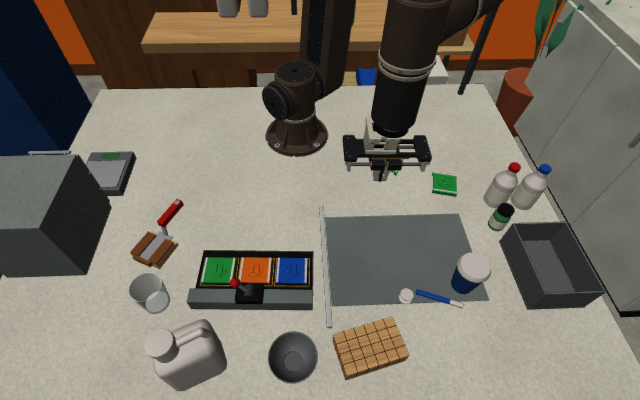

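Everything is in place in both views. Handing in.

```bash
python3 -c "
from plant import r
print(r.hand_in())"
```

```text
the job is handed in; nothing more can be done
None
```

The job is done and handed in at about 80 s: all three tiles are on the bed, the spatula is docked, and the lamp lever is back on.

- **First pass:** I pushed the lever to its off stop. I then carried green, orange and blue on the spatula to bays 2, 1 and 0, docked the spatula and pushed the lever on.
- **Failed check:** That check showed green had been knocked about 20 mm, which pushed orange about 5.5 mm off centre. The gripper was not near them.
- **Repair:** I pushed the lever off again, took the spatula back and re-placed both tiles. I docked the spatula again, let go, and only then pushed the lever on against its stop (about 14 N at the last reading).
- **Last checks:** Both cameras show each tile within about 1–2 mm of its bay centre and square. The blade is under the lips against the stop (about 9 N contact before release), and the lever is at its starting "on" position. The cups, spool and marker are where they started. The gripper never touched a tile.
- **Limit on accuracy:** The two cameras disagreed by 1 to 5 mm on tile positions along y, so I used the average or leaned towards the scene camera.

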